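# Turn over and lock the drying board, then move varnished panels onto it with the spatula

### The arm

A 7-joint arm with a two-finger parallel gripper is mounted at the origin on the work surface. World frame = base frame: x ahead of the robot, y to its left, z up, the work surface at z = 0. Lengths are in m, angles in rad, forces in N, time in s.
With the tool pointing down it reaches from about 0.35 to 0.9 m from the base axis. Payload 8.1 kg.
Tool frame: the origin (TCP) lies at the very end of the fingers, on their centre line; the grasp point (between the pads) lies 19 mm behind it (arm.grip_depth is the z of the grasp point in the tool frame, in m); z points along the fingers, y is the line along which they close (so a half turn about z gives the same grasp; the last joint's range is limited). The gripper opens to 85 mm and grips with 20 to 120 N. Pads are 22 mm wide; open, the fingers measure 114 mm over their backs; the gripper's body (76 mm by 85 mm) begins 54 mm behind the grasp point. The pads swing forward as they close: fully open they stand 13 mm farther back than shut.
Start: joints at [1.218, 0.434, 0.025, 1.573, -0.012, 1.134, -0.075], TCP at [0.154, -0.606, 0.231] pointing down, gripper open.
Joint ranges: [-2.62, 2.62], [-0.44, 2.09], [-1.27, 1.32], [0.08, 2.57], [-1.32, 4.46], [0.12, 2], [-2.74, 2.74]. Speed limits (rad/s): [2.22, 2.22, 3.01, 3.01, 3.14, 3.14, 3.14].

### API

Orientations are given as a rotation vector (axis times angle).
In Python, from workcell import arm gives the robot as it stands. The module is installed in compiled form; this text tells all that it offers.
- The arm moves only by the shell command python3 -m handwheel 'ROWS' [FORCE]. ROWS is JSON, a list of rows, each an object of numbers: "dx", "dy", "dz": the shift along the world's x, y, z normalised to -1 to 1, where 1 is 30 mm; "ax", "ay", "az": the turn, a rotation vector about the world's x, y, z normalised to -1 to 1, where 1 is 2 pi rad; "jaw": the opening, from -1 (shut) to 1 (fully open). In form: [{"dx": .., "dy": .., "dz": .., "ax": .., "ay": .., "az": .., "jaw": ..}, ...]. A call has exactly 5 rows; each row shifts and turns the commanded pose from where the row before left it; what a row does not reach is not made up. A row lasts 1/10 s, in which the tool goes at most 50 mm and 8.59 degrees, less where a joint would pass 70% of its speed; a pose out of reach is approached as far as the arm can. A call with a number of a shift or a turn outside -1 to 1 is refused whole. A call with a gripper value outside its range is refused whole. The fingers move at their own pace and stop on an object; FORCE is the grip in N (left out, the last holds). Time passes only in rows, so rows that do not move let the fingers close, or fill a call up. It gives the time, the measured TCP pose, the force, the opening and the grip force at its end, in the units of the state.
- arm.state(): the state, without advancing time (a new reading comes with each control period).
- arm.get_image(name): name is "scene" or "top" or "wrist"; returns (picture, depth): 384x512x3 uint8, red, green, blue; 384x512 float32, m along the optical axis (not along the pixel's ray), 0 where there is no reading.
- arm.get_calibration(name): a dict with "intrinsics" (3x3 intrinsics, pixels), "k1" (the pictures are not rectified: a ray, as slopes to the right and down, at radius r is drawn at 1 + k1 r^2 times it, then the intrinsics apply), "cam_to_world" (4x4, takes a point from camera to world coordinates). Camera axes: x right, y down, z forward; pixel columns grow to the right and rows downward; lengths in m; the calibration is good to about 2 mm. A picture is of the moment at which its call begins: read the wrist's pose just before it. get_calibration takes no time and is no camera call; for the wrist camera it gives the pose at the moment of the call.
- arm.sign_off(): hands the job in; it is judged then, once.
The state is a dict: "time_s": time; "qpos": joint angles; "joint_vel": joint speeds; "tau": joint torques, N m; "position": TCP position; "eef_rot": TCP orientation; "ft_force": force on the tool from outside, world axes, zero at the start; "wrist_torque": the same for the moment, N m; "grip_width": opening from 0.0 (shut) to 1.0 (fully open); "gripper_force": force on a finger pad.
Only numpy, scipy, OpenCV 4.12 (cv2) and the standard library are available. Lean on these libraries where they do the work, as an engineer would, in place of code of your own. Each camera call takes 0.05 s, during which the arm holds its last target. There are 200 camera calls.

### The job

Turn the board in the turning frame over so that its ribbed side is up and it lies level on its stop, and lock it there by turning the black knob clockwise as far as it goes, before any panel goes over the board. Then carry every freshly varnished panel on the rack to the board with the spatula - do not touch the panels with the gripper - and lay each flat and straight in a bay of its own, centred over the gap between two ribs. Finally lay the spatula back on its rubber pad, blade flat and lengthwise on the pad as you found it, and leave the other things on the bench where they stand.

Things in the scene. Friction and masses are not known exactly. Their poses are not given: they have to be found in the camera images.
- rig: Turning frame, fixed: dark steel base 150 (x) x 330 (y) x 12 mm; aluminium posts 50 x 12 mm at y = +-144 mm, 175 mm high, carry the board between them on an axis along y, 135 mm above the bench. On the -y post: aluminium lock block 60 x 56 mm, top 197 mm high, with the knob. Origin: centre of the underside; x points away from the robot, y to its left (yaw within 0.1 rad).
- board (a joint): Board angle (rad) about the frame's y axis. 0 = level, ribs up, on a firm stop; growing lifts the edge nearest the robot up and over, away from it; pi/2 = on edge, ribs facing away from the robot. Starts at 1.8 to 2.3: plain side up and towards the robot, ribs away and down, the edge that belongs nearest the robot being the high, far one. Limits 0 to 2.6. Friction 0.25 N m, stays where left.
- board_center (a point): Centre of the board, on its axis, turning with it; x across, y along the axis, z out of the ribbed face. Plywood 160 (x) x 240 (y) x 10 mm, mid-plane on the axis. On one face 4 wooden ribs 24 mm high, 100 mm long in x: at y = +-38 (32 wide) and +-108 mm (20 wide), leaving three 44 mm gaps (bays) at y = -76, 0, 76 mm, and 30 mm of bare board along each long edge.
- lock_knob (a joint): Lock knob angle (rad): 0 = loose, grows clockwise seen from above, stop at 1.4; locked beyond 1.2. Starts at 0 to 0.15. It drives a pin down between two lugs on the board's shaft, so it only goes home when the board is level. Turns easily (0.06 N m), stays where left.
- lock_knob_grip (a point): Point on the knob's vertical axis at gripping height. Black disc of 54 mm diameter with a grip bar 51 mm long, 14 mm thick, 32 mm high; its top is 7 mm above this point. The bar lies along this point's x axis, which turns with it (frame's x at angle 0).
- bay_right (a point): Centre of the board's bay at y = -76 mm, at the height of the rib tops (29 mm from the axis). A panel rightly laid has its origin here. Axes as board_center.
- bay_mid (a point): The same for the bay at y = 0.
- bay_left (a point): The same for the bay at y = +76 mm.
- rack: Wooden drying rack, fixed: base 140 (x) x 250 (y) x 12 mm with four ribs as on the board but 30 mm high (tops 42 mm above the bench), same three 44 mm gaps, open at the front (-x) and back. Origin: centre of the underside, x away from the robot (yaw within 0.15 rad).
- panel_a: Freshly varnished small wooden picture panel, 100 (x) x 64 (y) x 8 mm plus a 2 mm raised dark border on top; origin: centre of the underside. About 90 g. Lies across one gap of the rack, overlapping the ribs by 10 mm at each side, within a few mm and 0.05 rad of true. May be absent. The gripper must not touch it.
- panel_b: A like panel, in another bay of the rack; may be absent.
- panel_c: A like panel, in another bay of the rack; may be absent.
- spatula: Steel spatula with raised wooden handle, 130 g, standing steadily on its blade. Blade 100 (x) x 32 (y) x 3 mm; origin: centre of its underside; x to the tip. A neck 16 mm wide slopes up and back from the blade's rear (x = -50) to the handle: a bar 20 mm wide (y), 24 mm high, x = -72 to -167 mm, its middle 42 mm above the underside. Starts on the pad, blade away from the robot.
- spatula_grip (a point): The place to grip the handle, 105 mm behind the blade's centre and 42 mm above its underside, axes as the spatula.
- pad: The spatula's black rubber pad, fixed on the bench between rack and frame: 250 (x) x 80 (y) x 2 mm. Origin: centre of its underside; the blade's centre starts about 60 mm beyond it (+x), lying lengthwise within 0.15 rad.
- solvent: Amber bottle, 60 mm diameter, 130 mm high; leave alone. Origin at the centre of its foot.
- varnish: Clear jar with steel lid, 72 mm diameter, 85 mm high; leave alone. Origin at the centre of its foot.
- brush: Brush 160 mm long, lying beyond the pad; leave alone. Origin under its middle.
- pot: White ceramic cup, 80 mm diameter, 90 mm high; leave alone. Origin at the centre of its foot.
- block: Cork block 100 x 60 x 40 mm; leave alone. Origin under its centre.
- weight: Dark steel weight 90 x 50 x 35 mm; leave alone. Origin under its centre.
Things that resemble listed ones, but are neither listed nor needed, are in the scene too. What is shaped like the panel_c but turquoise is not meant.

How it is judged:
By the outcome, as a careful person would: the job done as asked, in the order asked, and still so for the second after the job is handed in, with the robot touching nothing.
Of panel_a, panel_b, panel_c only 2 to 3 are there at a start; the rules pass over those that are not, and their reading is None.
At some moment in a run one of spatula may be knocked a few centimetres aside while the robot is not near it.
It also fails if it takes over 210 s, if anything falls off the work surface, if the arm or the gripper's body presses on something with over 40 N, if the wrist force passes 120 N, or if a joint passes its speed limit or range.

## Working session

There is one attempt and no reset: what is moved stays moved. The work goes in short steps, Python scripts to look and compute and a shell command to move; the robot and the scene stay as the last step left them, time stands still between calls to the robot, and variables do not carry over. Pictures are saved under pics/ and viewed, at most 16 in all, crops included, and the job is handed in when it is done.

```bash
mkdir -p pics; cat > h.py <<'E'
import numpy as np, cv2
from workcell import arm
from scipy.spatial.transform import Rotation as R
def grab(name):
    c=arm.get_calibration(name); p,d=arm.get_image(name)
    return p,d,c
def save(p,fn,crop=None,scale=1):
    if crop: r0,r1,c0,c1=crop; p=p[r0:r1,c0:c1]
    p=cv2.resize(p,None,fx=scale,fy=scale,interpolation=cv2.INTER_CUBIC)
    cv2.imwrite('pics/'+fn,p[:,:,::-1])
def slopes(c,uv):
    uv=np.asarray(uv,float).reshape(-1,2);K=np.array(c['intrinsics'])
    d=np.c_[(uv[:,0]-K[0,2])/K[0,0],(uv[:,1]-K[1,2])/K[1,1]]
    s=d.copy()
    for _ in range(20): s=d/(1+c['k1']*(s**2).sum(1,keepdims=True))
    return s
def plane(c,uv,z):
    s=slopes(c,uv);T=np.array(c['cam_to_world'])
    r=np.c_[s,np.ones(len(s))]@T[:3,:3].T
    return T[:3,3]+r*((z-T[2,3])/r[:,2])[:,None]
def cloud(c,d):
    h,w=d.shape;u,v=np.meshgrid(np.arange(w),np.arange(h))
    s=slopes(c,np.c_[u.ravel(),v.ravel()]);T=np.array(c['cam_to_world'])
    P=np.c_[s,np.ones(len(s))]*d.reshape(-1,1)
    return (P@T[:3,:3].T+T[:3,3]).reshape(h,w,3)
def st():
    s=arm.state();print('t',s['time_s'],'pos',np.round(s['position'],4),'rot',np.round(s['eef_rot'],3),'F',np.round(s['ft_force'],1),'g',round(s['grip_width'],3),round(s['gripper_force'],1),'q',np.round(s['qpos'],2))
E
python3 - <<'E'
from h import *
st()
for n in ('scene','top'):
    p,d,c=grab(n); save(p,n+'0.png',None,1.5); np.savez(n+'0.npz',p=p,d=d,**{k:np.array(v) for k,v in c.items()})
    print(n,np.round(c['cam_to_world'],3).tolist(),c['k1'],np.round(c['intrinsics'],1).tolist())
E
```

```text
t 0.0 pos [ 0.1543 -0.6051  0.2305] rot [-3.116e+00 -3.910e-01  1.000e-03] F [ 0.7 -0.1  1. ] g 1.004 0.0 q [ 1.22  0.44  0.02  1.57 -0.01  1.13 -0.08]
scene [[-0.334, 0.713, -0.616, 1.311], [0.943, 0.246, -0.226, 0.251], [-0.009, -0.656, -0.754, 1.142], [0.0, 0.0, 0.0, 1.0]] -0.13510680541619438 [[420.4, 0.0, 255.5], [0.0, 420.4, 192.9], [0.0, 0.0, 1.0]]
top [[0.02, -0.986, 0.165, 0.254], [-1.0, -0.018, 0.016, -0.032], [-0.013, -0.165, -0.986, 1.663], [0.0, 0.0, 0.0, 1.0]] -0.10842106189843434 [[442.8, 0.0, 252.5], [0.0, 442.8, 195.0], [0.0, 0.0, 1.0]]
```

View pics/top0.png

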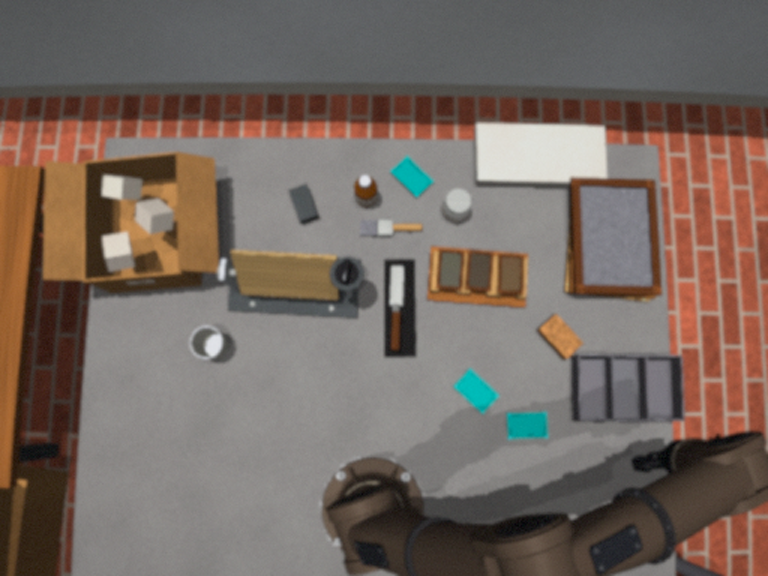

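View pics/scene0.png

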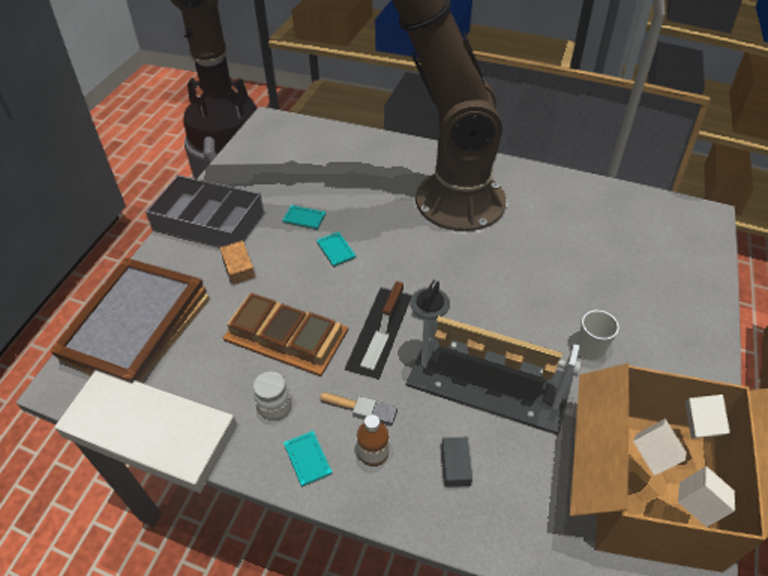

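```bash
python3 - <<'E'
from h import *
c=arm.get_calibration('wrist');s=arm.state()
T=np.eye(4);T[:3,:3]=R.from_rotvec(s['eef_rot']).as_matrix();T[:3,3]=s['position']
print('cam in tool',np.round(np.linalg.inv(T)@np.array(c['cam_to_world']),3).tolist(),np.round(c['intrinsics'],0).tolist(),c['k1'], T[:3,:3].round(2).tolist())
D=np.load('top0.npz');d={k:D[k] for k in D};Pt=cloud(d,d['d'])
D=np.load('scene0.npz');e={k:D[k] for k in D};Ps=cloud(e,e['d'])
print('valid',(d['d']>0).mean(),(e['d']>0).mean())
px=lambda q:np.array(q)/1.5
for nm,q in dict(pad=(397,350),spatH=(395,330),blade=(397,285),rackribs=(433,265),pA=(452,270),pB=(480,272),pC=(511,275),knob=(347,273),postL=(223,268),base=(335,308),boardtop=(290,258),boardlow=(290,293),pot=(208,343),bench=(300,400)).items():
    u,v=np.round(px(q)).astype(int);print(nm,Pt[v-1:v+2,u-1:u+2].reshape(-1,3).mean(0).round(3), Pt[v-1:v+2,u-1:u+2].reshape(-1,3).std(0).round(4)[2])
def box(P,p,lo,hi):
    m=np.all((P>lo)&(P<hi),-1);return m
for n,P,c_ in(('top',Pt,d),('scene',Ps,e)):
    # panels
    m=box(P,0,(0.45,-0.6,.046),(0.75,-.1,.06)).astype(np.uint8)
    k,l,s_,ce=cv2.connectedComponentsWithStats(m)
    for i in range(1,k):
        if s_[i,4]>40:
            q=P[l==i];print(n,'panel',s_[i,4],q.mean(0).round(4),cv2.minAreaRect((q[:,:2]*1000).astype(np.float32)))
    m=box(P,0,(0.3,-0.05,.18),(0.75,.5,.26));q=P[m];print(n,'high',len(q),q.mean(0).round(4) if len(q) else 0)
E
```

```text
cam in tool [[0.0, -0.962, -0.275, 0.07], [1.0, 0.0, -0.0, -0.0], [0.0, -0.275, 0.962, -0.145], [0.0, 0.0, 0.0, 1.0]] [[310.0, 0.0, 255.0], [0.0, 310.0, 193.0], [0.0, 0.0, 1.0]] 0.017470655768259333 [[0.97, 0.25, -0.0], [0.25, -0.97, 0.0], [-0.0, -0.0, -1.0]]
valid 0.9960479736328125 0.9958140055338541
pad [ 0.386 -0.055  0.027] 0.0256
spatH [ 0.431 -0.047  0.056] 0.0023
blade [ 0.551 -0.053  0.005] 0.0028
rackribs [ 0.596 -0.141  0.04 ] 0.0088
pA [ 0.583 -0.185  0.051] 0.0041
pB [ 0.581 -0.256  0.049] 0.003
pC [ 0.574 -0.334  0.054] 0.003
knob [0.534 0.062 0.239] 0.0073
postL [0.552 0.351 0.176] 0.0053
base [0.49  0.105 0.014] 0.0026
boardtop [0.573 0.194 0.204] 0.0049
boardlow [0.514 0.209 0.084] 0.0057
pot [0.393 0.421 0.01 ] 0.0048
bench [0.256 0.185 0.   ] 0.0042
top panel 43 [ 0.7263 -0.1923  0.055 ] ((728.0601196289062, -191.7408447265625), (66.84012603759766, 24.131935119628906), 75.62556457519531)
top panel 1401 [ 0.639  -0.547   0.0532] ((638.9100341796875, -544.2420654296875), (221.93113708496094, 111.50086975097656), 0.12968821823596954)
top panel 870 [ 0.5836 -0.2179  0.0517] ((583.2872924804688, -216.911376953125), (146.07220458984375, 103.35630798339844), 87.85310363769531)
top panel 423 [ 0.576  -0.3308  0.0519] ((576.305908203125, -329.81390380859375), (74.96150970458984, 100.69587707519531), 86.92240142822266)
top high 1110 [0.5695 0.1886 0.2018]
scene panel 1461 [ 0.6469 -0.5436  0.0526] ((639.903076171875, -543.0082397460938), (113.65779876708984, 219.83184814453125), 89.98377990722656)
scene panel 1487 [ 0.5863 -0.2526  0.0517] ((584.683349609375, -255.33306884765625), (219.26272583007812, 108.76351165771484), 86.56661987304688)
scene high 1157 [0.5813 0.1868 0.2032]
```

```bash

python3 -m handwheel '[{"dx":0.6,"dy":0.75,"dz":0.3,"az":-0.01,"jaw":-1},{"dx":0.6,"dy":0.75,"dz":0.3,"az":-0.01,"jaw":-1},{"dx":0.6,"dy":0.75,"dz":0.3,"az":-0.01,"jaw":-1},{"dx":0.6,"dy":0.75,"dz":0.3,"az":-0.01,"jaw":-1},{"dx":0.6,"dy":0.75,"dz":0.3,"jaw":-1}]' 60
python3 -m handwheel '[{"dx":0.6,"dy":0.75,"dz":0.3,"jaw":-1},{"dx":0.6,"dy":0.75,"dz":0.3,"jaw":-1},{"dx":0.6,"dy":0.75,"dz":0.3,"jaw":-1},{"dx":0.6,"dy":0.75,"dz":0.3,"jaw":-1},{"dx":0.6,"dy":0.75,"dz":0.3,"jaw":-1}]'
python3 -m handwheel '[{"dx":0.6,"dy":0.75,"dz":0.3,"jaw":-1},{"dx":0.6,"dy":0.75,"dz":0.3,"jaw":-1},{"dx":0.6,"dy":0.75,"dz":0.3,"jaw":-1},{"dx":0.6,"dy":0.75,"dz":0.3,"jaw":-1},{"dx":0.6,"dy":0.75,"dz":0.3,"jaw":-1}]'
python3 -m handwheel '[{"dx":0.6,"dy":0.75,"dz":0.3,"jaw":-1},{"dx":0.6,"dy":0.75,"dz":0.3,"jaw":-1},{"dx":0.6,"dy":0.75,"dz":0.3,"jaw":-1},{"dx":0.4,"dy":0.3,"jaw":-1},{"jaw":-1}]'
python3 - <<'E'
from h import *
st()
p,d,c=grab('wrist'); save(p,'w1.png',None,1.5); np.savez('w1.npz',p=p,d=d,**{k:np.array(v) for k,v in c.items()})
E
```

```text
t 0.1 pos [ 0.1544 -0.6052  0.2306] rot [-3.116 -0.391  0.   ] F [-0.2 -0.1 -0. ] g 1.001 0.0 q [ 1.22  0.44  0.02  1.57 -0.01  1.13 -0.08]validation failed for argument at $[0]...
validation failed for argument at $[0]...
validation failed for argument at $[0]...
validation failed for argument at $[0]...
```

View pics/w1.png

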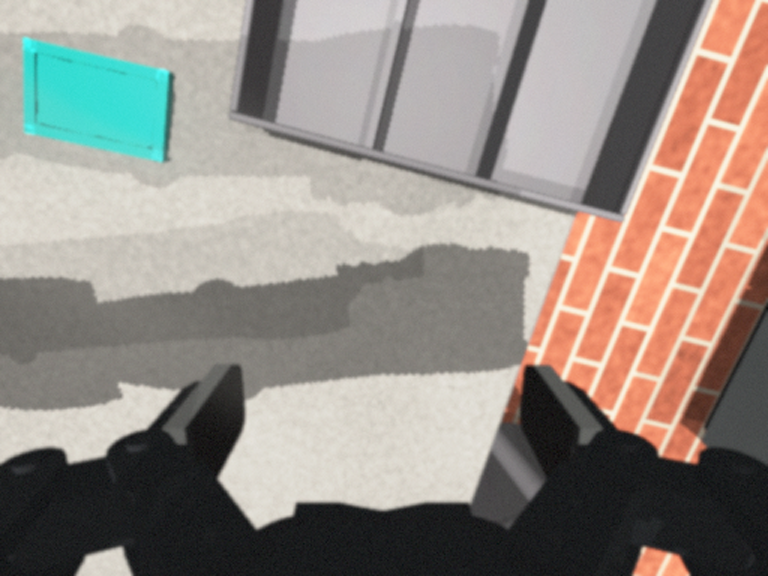

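The wrist view at the start pose shows only the grey tray (top) and a turquoise decoy (95,100); the fingers fill the bottom. The rows were refused, since all seven keys are needed in each row.

```bash

python3 -m handwheel '[{"dx":0.6,"dy":0.75,"dz":0.3,"ax":0,"ay":0,"az":-0.01,"jaw":-1},{"dx":0.6,"dy":0.75,"dz":0.3,"ax":0,"ay":0,"az":-0.01,"jaw":-1},{"dx":0.6,"dy":0.75,"dz":0.3,"ax":0,"ay":0,"az":-0.01,"jaw":-1},{"dx":0.6,"dy":0.75,"dz":0.3,"ax":0,"ay":0,"az":-0.01,"jaw":-1},{"dx":0.6,"dy":0.75,"dz":0.3,"ax":0,"ay":0,"az":0,"jaw":-1}]' 60
python3 -m handwheel '[{"dx":0.6,"dy":0.75,"dz":0.3,"ax":0,"ay":0,"az":0,"jaw":-1},{"dx":0.6,"dy":0.75,"dz":0.3,"ax":0,"ay":0,"az":0,"jaw":-1},{"dx":0.6,"dy":0.75,"dz":0.3,"ax":0,"ay":0,"az":0,"jaw":-1},{"dx":0.6,"dy":0.75,"dz":0.3,"ax":0,"ay":0,"az":0,"jaw":-1},{"dx":0.6,"dy":0.75,"dz":0.3,"ax":0,"ay":0,"az":0,"jaw":-1}]' >/dev/null
python3 -m handwheel '[{"dx":0.6,"dy":0.75,"dz":0.3,"ax":0,"ay":0,"az":0,"jaw":-1},{"dx":0.6,"dy":0.75,"dz":0.3,"ax":0,"ay":0,"az":0,"jaw":-1},{"dx":0.6,"dy":0.75,"dz":0.3,"ax":0,"ay":0,"az":0,"jaw":-1},{"dx":0.6,"dy":0.75,"dz":0.3,"ax":0,"ay":0,"az":0,"jaw":-1},{"dx":0.6,"dy":0.75,"dz":0.3,"ax":0,"ay":0,"az":0,"jaw":-1}]' >/dev/null
python3 -m handwheel '[{"dx":0.6,"dy":0.75,"dz":0.3,"ax":0,"ay":0,"az":0,"jaw":-1},{"dx":0.6,"dy":0.75,"dz":0.3,"ax":0,"ay":0,"az":0,"jaw":-1},{"dx":0.6,"dy":0.75,"dz":0.3,"ax":0,"ay":0,"az":0,"jaw":-1},{"dx":0.4,"dy":0.3,"dz":0,"ax":0,"ay":0,"az":0,"jaw":-1},{"dx":0,"dy":0,"dz":0,"ax":0,"ay":0,"az":0,"jaw":-1}]'
python3 - <<'E'
from h import *
st()
p,d,c=grab('wrist'); save(p,'w2.png',None,1.5); np.savez('w2.npz',p=p,d=d,**{k:np.array(v) for k,v in c.items()})
E
```

```text
time_s: 0.65
position: [0.245, -0.4919, 0.2764]
eef_rot: [-3.141, 0.006, 0.0]
ft_force: [0.8, -0.1, 0.0]
grip_width: 0.144
gripper_force: 0.0
time_s: 2.15
position: [0.4917, -0.1902, 0.3927]
eef_rot: [-3.141, -0.003, 0.0]
ft_force: [-0.1, -0.6, -0.8]
grip_width: 0.004
gripper_force: 0.0
t 2.15 pos [ 0.4917 -0.1902  0.3927] rot [-3.141e+00 -3.000e-03  0.000e+00] F [-0.1 -0.6 -0.8] g 0.004 0.0 q [ 0.45  0.2  -0.22  1.52  0.04  1.43 -1.35]
```

View pics/w2.png

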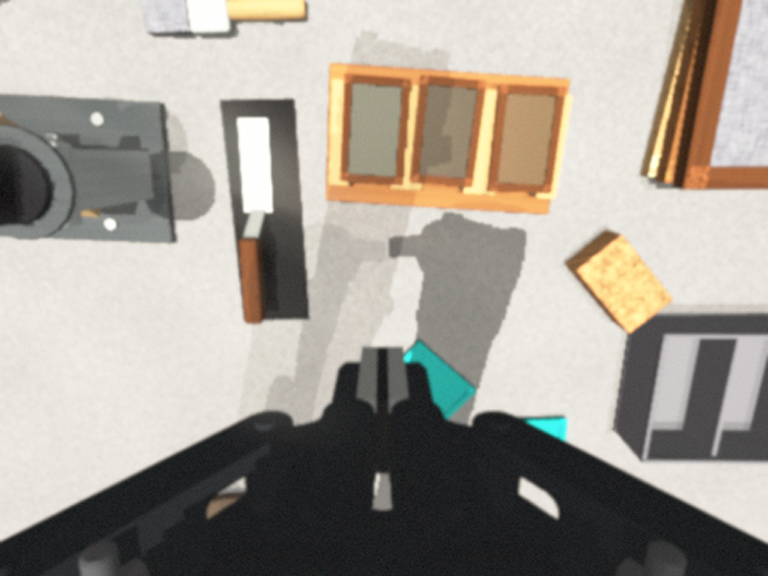

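Wrist view (1.5×): rack with panels at (375,130), (447,132), (525,137); pad centre (265,210) with blade (255,165) and handle (252,280); lock block and knob on the left; decoys at (440,380) and (545,430).

```bash
cat >> h.py <<'E'
def load(fn):
    D=np.load(fn);return {k:D[k] for k in D}
def rect(c,mask,z,minpx=60):
    out=[];cs,_=cv2.findContours(mask.astype(np.uint8),cv2.RETR_EXTERNAL,cv2.CHAIN_APPROX_NONE)
    for q in cs:
        if cv2.contourArea(q)<minpx: continue
        P=plane(c,q.reshape(-1,2),z)[:,:2]
        (cx,cy),(w,h),a=cv2.minAreaRect((P*1000).astype(np.float32))
        if w<h: w,h,a=h,w,a+90
        out.append((round(cx,1),round(cy,1),round(w,1),round(h,1),round(((a+90)%180-90)*np.pi/180,3)))
    return out
E
python3 - <<'E'
from h import *
e=load('w2.npz');hsv=cv2.cvtColor(e['p'],cv2.COLOR_RGB2HSV);V=hsv[...,2].astype(int);S=hsv[...,1].astype(int);H=hsv[...,0].astype(int)
for q in [(375,130),(348,130),(405,110),(410,175),(447,132),(525,137),(493,140),(332,130),(440,203),(255,165),(250,280),(285,250),(215,200)]:
    u,v=int(q[0]/1.5),int(q[1]/1.5);print(q,hsv[v,u])
P=cloud(e,e['d'])
for (a,b) in [(250,87),(297,88),(350,92),(222,90),(250,55),(170,110),(190,175)]:
    print((a,b),P[b-2:b+3,a-2:a+3].reshape(-1,3).mean(0).round(4),P[b-2:b+3,a-2:a+3,2].std().round(4))
roi=np.zeros(V.shape,bool);roi[40:145,215:385]=1
print('rack',rect(e,roi&(S>90),0.012))
print('panel dark',rect(e,cv2.morphologyEx((roi&(V<170)&(P[...,2]>0.03)).astype(np.uint8),cv2.MORPH_OPEN,np.ones((3,3))),0.052))
roi=np.zeros(V.shape,bool);roi[60:220,140:212]=1
print('blade',rect(e,roi&(V>225)&(S<40),0.005,200))
print('handle',rect(e,roi&(S>110)&(V<200),0.056))
print('pad',rect(e,roi&(V<90),0.002))
E
```

```text
(375, 130) [ 25  44 164]
(348, 130) [ 11 141 145]
(405, 110) [ 13 155 156]
(410, 175) [ 15 129 219]
(447, 132) [ 18  66 158]
(525, 137) [ 16 102 187]
(493, 140) [ 16 129 190]
(332, 130) [ 26  79 255]
(440, 203) [ 17 141 250]
(255, 165) [ 30   1 254]
(250, 280) [ 11 142 156]
(285, 250) [23 31 65]
(215, 200) [ 21  16 202]
(250, 87) [ 0.5859 -0.1828  0.0524] 0.0007
(297, 88) [ 0.5837 -0.25    0.0716] 0.0951
(350, 92) [ 0.5789 -0.3312  0.0525] 0.0007
(222, 90) [ 0.582  -0.1403  0.0432] 0.0062
(250, 55) [ 0.6292 -0.1829  0.0536] 0.0012
(170, 110) [ 0.5519 -0.05    0.0072] 0.0009
(190, 175) [ 0.4415 -0.0761  0.004 ] 0.001
rack [(576.9, -255.6, 250.0, 139.4, 1.51)]
panel dark [(585.1, -251.0, 96.6, 57.1, -0.078), (585.3, -182.5, 98.1, 61.8, -0.068)]
blade [(550.5, -49.0, 99.5, 32.6, -0.011), (493.4, -54.6, 282.1, 120.7, -0.1)]
handle [(433.0, -51.2, 91.3, 23.8, -0.002)]
pad [(435.3, -71.0, 127.5, 55.5, -0.007), (600.1, -66.1, 54.5, 36.5, -1.566)]
```

```bash

python3 -m handwheel '[{"dx":0,"dy":0.5,"dz":0.3,"ax":0,"ay":0,"az":0,"jaw":-1},{"dx":0,"dy":1,"dz":0.3,"ax":0,"ay":0,"az":0,"jaw":-1},{"dx":0,"dy":1,"dz":0.3,"ax":0,"ay":0,"az":0,"jaw":-1},{"dx":0,"dy":1,"dz":0.3,"ax":0,"ay":0,"az":0,"jaw":-1},{"dx":0,"dy":1,"dz":0.3,"ax":0,"ay":0,"az":0,"jaw":-1}]' >/dev/null
python3 -m handwheel '[{"dx":0,"dy":1,"dz":0.3,"ax":0,"ay":0,"az":0,"jaw":-1},{"dx":0,"dy":1,"dz":0.2,"ax":0,"ay":0,"az":0,"jaw":-1},{"dx":0,"dy":1,"dz":0,"ax":0,"ay":0,"az":0,"jaw":-1},{"dx":0,"dy":1,"dz":0,"ax":0,"ay":0,"az":0,"jaw":-1},{"dx":0,"dy":1,"dz":0,"ax":0,"ay":0,"az":0,"jaw":-1}]' >/dev/null
python3 -m handwheel '[{"dx":0,"dy":1,"dz":0,"ax":0,"ay":0,"az":0,"jaw":-1},{"dx":0,"dy":0.5,"dz":0,"ax":0,"ay":0,"az":0,"jaw":-1},{"dx":0,"dy":0,"dz":0,"ax":0,"ay":0,"az":0,"jaw":-1},{"dx":0,"dy":0,"dz":0,"ax":0,"ay":0,"az":0,"jaw":-1},{"dx":0,"dy":0,"dz":0,"ax":0,"ay":0,"az":0,"jaw":-1}]'
python3 - <<'E'
from h import *
p,d,c=grab('wrist'); save(p,'w3.png',None,1.5); np.savez('w3.npz',p=p,d=d,**{k:np.array(v) for k,v in c.items()})
e=load('w2.npz');hsv=cv2.cvtColor(e['p'],cv2.COLOR_RGB2HSV);V=hsv[...,2].astype(int);S=hsv[...,1].astype(int);H=hsv[...,0].astype(int)
P=cloud(e,e['d']);roi=np.zeros(V.shape,bool);roi[40:145,215:385]=1
m=cv2.morphologyEx((roi&(P[...,2]>0.0482)&(P[...,2]<0.06)).astype(np.uint8),cv2.MORPH_OPEN,np.ones((3,3)))
print('depth',rect(e,m,0.052,200))
print('border',rect(e,cv2.morphologyEx((roi&(H<15)&(V<195)&(S>100)&(P[...,2]>.045)).astype(np.uint8),cv2.MORPH_CLOSE,np.ones((3,3))),0.052,200))
E
```

```text
time_s: 3.7
position: [0.4906, 0.1368, 0.4535]
eef_rot: [3.141, -0.006, 0.0]
ft_force: [-0.4, -0.1, -0.5]
grip_width: 0.0
gripper_force: 0.0
depth [(577.2, -331.8, 99.7, 66.7, -0.041), (584.6, -253.4, 99.7, 64.5, -0.084), (585.9, -181.5, 99.7, 64.1, -0.071)]
border [(576.9, -330.8, 98.9, 63.0, -0.039), (584.5, -253.0, 99.3, 62.1, -0.086), (585.6, -182.2, 99.3, 62.8, -0.073)]
```

View pics/w3.png

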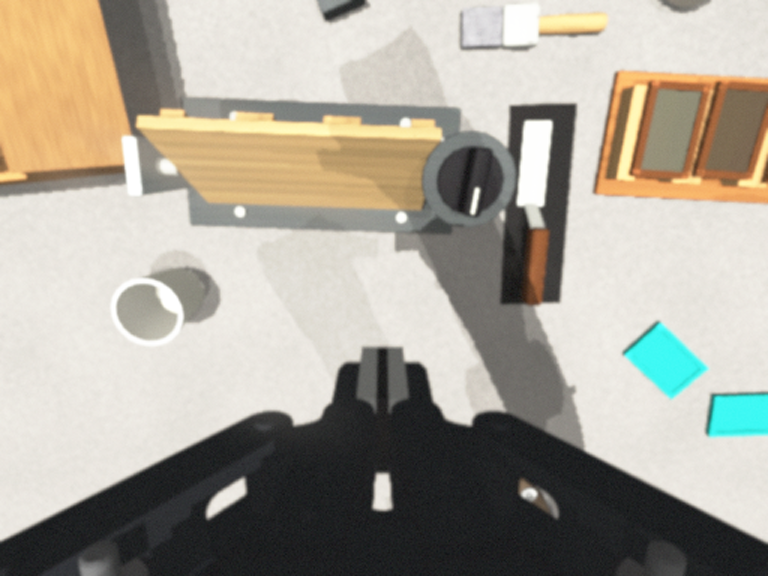

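Wrist view of rig: board's plain face with high far edge (140,120)–(440,132), lower edge (208,203)–(422,208), knob disc at (470,178), base corners (187,97), (460,108), (190,225), posts at (133,165) left; pad and spatula at (537,200).

```bash
python3 - <<'E'
from h import *
e=load('w3.npz');hsv=cv2.cvtColor(e['p'],cv2.COLOR_RGB2HSV);V=hsv[...,2].astype(int);S=hsv[...,1].astype(int);H=hsv[...,0].astype(int)
P=cloud(e,e['d'])
# base corners from pixels
uv=np.array([(187,97),(460,108),(190,225),(448,235)])/1.5
print('base',plane(e,uv,0.012).round(4).tolist())
m=np.zeros(V.shape,bool);m[60:160,120:312]=1
m&=(abs(P[...,2]-0.0135)<0.006)&(V<130)
k,l,s_,ce=cv2.connectedComponentsWithStats(m.astype(np.uint8))
q=P[m][:,:2];q=q[(q[:,1]>-0.02)];print(s_[1:][:, 4]);print('base rect',cv2.minAreaRect((q*1000).astype(np.float32)))
# board face
m=np.zeros(V.shape,bool);m[92:132,145:275]=1;m&=(S>60)&(P[...,2]>0.07)
q=P[m];c0=q.mean(0);u,s,vt=np.linalg.svd(q-c0);n=vt[2]*np.sign(vt[2][2]);r=(q-c0)@n
print('face',len(q),c0.round(4),'n',n.round(4),'rms',r.std().round(4))
np.save('face.npy',np.r_[c0,n])
# edge
m=np.zeros(V.shape,bool);m[70:95,85:300]=1;m&=(P[...,2]>0.19)&(P[...,2]<.23);q=P[m];print('top edge',len(q),cv2.minAreaRect((q[:,:2]*1000).astype(np.float32)),np.percentile(q[:,2],[10,50,98]).round(4))
# knob
m=np.zeros(V.shape,bool);m[80:155,275:350]=1
for lo,hi in((.19,.203),(.203,.218),(.218,.232),(.232,.26)):
    q=P[m&(P[...,2]>lo)&(P[...,2]<hi)]
    if len(q)>8: print(lo,hi,len(q),q.mean(0).round(4),cv2.minAreaRect((q[:,:2]*1000).astype(np.float32)))
# posts
m=np.zeros(V.shape,bool);m[85:135,78:105]=1;m&=(P[...,2]>.165)&(P[...,2]<.19);q=P[m];print('postL',len(q),cv2.minAreaRect((q[:,:2]*1000).astype(np.float32)),q[:,2].mean())
E
```

```text
base [[0.6274, 0.3636, 0.012], [0.6147, 0.0441, 0.012], [0.4781, 0.3781, 0.012], [0.4644, 0.0528, 0.012]]
[ 11   1   7 253   4  28  29   1   1   1   1  64  45   2   1   1   6  27
   1   3   1   1   2   1   2   1   1   1   1   1   1   1  13 358]
base rect ((546.4365844726562, 211.28001403808594), (327.2727355957031, 146.88504028320312), 87.61380767822266)
face 5200 [0.5498 0.1992 0.1552] n [-0.9505  0.0238  0.3099] rms 0.0093
top edge 2707 ((581.3819580078125, 206.32473754882812), (247.21392822265625, 17.680095672607422), 89.78443145751953) [0.1997 0.2079 0.2113]
0.19 0.203 106 [0.562  0.0971 0.1981] ((545.2827758789062, 66.28175354003906), (71.81640625, 76.86436462402344), 14.174288749694824)
0.203 0.218 2597 [0.5461 0.0705 0.208 ] ((543.3018188476562, 69.62728881835938), (85.41288757324219, 78.13973236083984), 89.87704467773438)
0.218 0.232 91 [0.5442 0.072  0.2253] ((543.23828125, 72.09483337402344), (1.2400230169296265, 48.46508026123047), 81.28692626953125)
0.232 0.26 622 [0.5425 0.0664 0.2421] ((541.9087524414062, 65.42997741699219), (14.36434268951416, 50.8171501159668), 81.35462188720703)
postL 510 ((551.3565063476562, 346.85455322265625), (33.079986572265625, 49.34707260131836), 77.6263198852539) 0.17525528532171877
```

```bash

python3 -m handwheel '[{"dx":0.58,"dy":0.3,"dz":-0.64,"ax":0,"ay":0,"az":-0.0067,"jaw":-1},{"dx":0.58,"dy":0.3,"dz":-0.64,"ax":0,"ay":0,"az":0,"jaw":-1},{"dx":0.58,"dy":0.3,"dz":-0.64,"ax":0,"ay":0,"az":0,"jaw":-1},{"dx":0.58,"dy":0.3,"dz":-0.64,"ax":0,"ay":0,"az":0,"jaw":-1},{"dx":0.58,"dy":0.3,"dz":-0.64,"ax":0,"ay":0,"az":0,"jaw":-1}]' >/dev/null
python3 -m handwheel '[{"dx":0.58,"dy":0.3,"dz":-0.64,"ax":0,"ay":0,"az":0,"jaw":-1},{"dx":0.58,"dy":0.3,"dz":-0.64,"ax":0,"ay":0,"az":0,"jaw":-1},{"dx":0.58,"dy":0.3,"dz":-0.64,"ax":0,"ay":0,"az":0,"jaw":-1},{"dx":0,"dy":0,"dz":0,"ax":0,"ay":0,"az":0,"jaw":-1},{"dx":0,"dy":0,"dz":0,"ax":0,"ay":0,"az":0,"jaw":-1}]'
python3 -m handwheel '[{"dx":0,"dy":0,"dz":-0.75,"ax":0,"ay":0,"az":0,"jaw":-1},{"dx":0,"dy":0,"dz":-0.75,"ax":0,"ay":0,"az":0,"jaw":-1},{"dx":0,"dy":0,"dz":-0.75,"ax":0,"ay":0,"az":0,"jaw":-1},{"dx":0,"dy":0,"dz":-0.75,"ax":0,"ay":0,"az":0,"jaw":-1},{"dx":0,"dy":0,"dz":-0.75,"ax":0,"ay":0,"az":0,"jaw":-1}]'
python3 -m handwheel '[{"dx":-0.33,"dy":0.013,"dz":0,"ax":0,"ay":0,"az":0,"jaw":-1},{"dx":-0.33,"dy":0.013,"dz":0,"ax":0,"ay":0,"az":0,"jaw":-1},{"dx":-0.33,"dy":0.013,"dz":0,"ax":0,"ay":0,"az":0,"jaw":-1},{"dx":-0.33,"dy":0.013,"dz":0,"ax":0,"ay":0,"az":0,"jaw":-1},{"dx":-0.33,"dy":0.013,"dz":0,"ax":0,"ay":0,"az":0,"jaw":-1}]'
python3 -m handwheel '[{"dx":-0.33,"dy":0.013,"dz":0,"ax":0,"ay":0,"az":0,"jaw":-1},{"dx":-0.33,"dy":0.013,"dz":0,"ax":0,"ay":0,"az":0,"jaw":-1},{"dx":0,"dy":0,"dz":0,"ax":0,"ay":0,"az":0,"jaw":-1},{"dx":0,"dy":0,"dz":0,"ax":0,"ay":0,"az":0,"jaw":-1},{"dx":0,"dy":0,"dz":0,"ax":0,"ay":0,"az":0,"jaw":-1}]'
```

```text
time_s: 4.75
position: [0.6297, 0.2093, 0.2993]
eef_rot: [3.14, -0.071, -0.002]
ft_force: [0.1, 0.4, 1.2]
grip_width: -0.001
gripper_force: 0.0
time_s: 5.25
position: [0.63, 0.2095, 0.1883]
eef_rot: [-3.14, 0.07, -0.004]
ft_force: [-0.2, -0.2, -1.7]
grip_width: -0.001
gripper_force: 0.0
time_s: 5.75
position: [0.5826, 0.2129, 0.1907]
eef_rot: [-3.138, 0.07, -0.013]
ft_force: [5.4, -0.0, 5.5]
grip_width: 0.004
gripper_force: 3.3
time_s: 6.25
position: [0.5604, 0.2131, 0.1876]
eef_rot: [-3.141, 0.069, -0.0]
ft_force: [1.6, -0.5, 1.0]
grip_width: -0.004
gripper_force: 0.4
```

```bash

python3 -m handwheel '[{"dx":-0.33,"dy":0,"dz":0.03,"ax":0,"ay":0,"az":0,"jaw":-1},{"dx":-0.33,"dy":0,"dz":0.03,"ax":0,"ay":0,"az":0,"jaw":-1},{"dx":-0.33,"dy":0,"dz":0.03,"ax":0,"ay":0,"az":0,"jaw":-1},{"dx":-0.25,"dy":0,"dz":-0.1,"ax":0,"ay":0,"az":0,"jaw":-1},{"dx":-0.25,"dy":0,"dz":-0.1,"ax":0,"ay":0,"az":0,"jaw":-1}]'
python3 -m handwheel '[{"dx":-0.2,"dy":0,"dz":-0.2,"ax":0,"ay":0,"az":0,"jaw":-1},{"dx":-0.2,"dy":0,"dz":-0.2,"ax":0,"ay":0,"az":0,"jaw":-1},{"dx":-0.13,"dy":0,"dz":-0.25,"ax":0,"ay":0,"az":0,"jaw":-1},{"dx":-0.1,"dy":0,"dz":-0.25,"ax":0,"ay":0,"az":0,"jaw":-1},{"dx":-0.07,"dy":0,"dz":-0.25,"ax":0,"ay":0,"az":0,"jaw":-1}]'
python3 -m handwheel '[{"dx":-0.03,"dy":0,"dz":-0.2,"ax":0,"ay":0,"az":0,"jaw":-1},{"dx":0,"dy":0,"dz":-0.15,"ax":0,"ay":0,"az":0,"jaw":-1},{"dx":0,"dy":0,"dz":0,"ax":0,"ay":0,"az":0,"jaw":-1},{"dx":0,"dy":0,"dz":0,"ax":0,"ay":0,"az":0,"jaw":-1},{"dx":0,"dy":0,"dz":0,"ax":0,"ay":0,"az":0,"jaw":-1}]'
```

```text
time_s: 6.75
position: [0.5173, 0.2132, 0.1844]
eef_rot: [-3.14, 0.07, -0.005]
ft_force: [6.5, -0.4, 0.5]
grip_width: 0.001
gripper_force: 2.5
time_s: 7.25
position: [0.4943, 0.2139, 0.1492]
eef_rot: [-3.14, 0.068, 0.0]
ft_force: [2.4, 1.6, 5.1]
grip_width: -0.002
gripper_force: 2.6
time_s: 7.75
position: [0.4929, 0.214, 0.14]
eef_rot: [-3.141, 0.067, 0.001]
ft_force: [-7.4, 0.4, 19.4]
grip_width: -0.002
gripper_force: 10.0
```

```bash

python3 -m handwheel '[{"dx":0,"dy":0,"dz":0.7,"ax":0,"ay":0,"az":-0.0085,"jaw":-1},{"dx":0,"dy":0,"dz":1,"ax":0,"ay":0,"az":-0.0085,"jaw":0},{"dx":0,"dy":0,"dz":1,"ax":0,"ay":0,"az":0,"jaw":0},{"dx":0,"dy":0,"dz":1,"ax":0,"ay":0,"az":0,"jaw":0},{"dx":0,"dy":0,"dz":1,"ax":0,"ay":0,"az":0,"jaw":0}]' >/dev/null
python3 -m handwheel '[{"dx":0,"dy":-0.5,"dz":1,"ax":0,"ay":0,"az":0,"jaw":0},{"dx":0,"dy":-0.5,"dz":1,"ax":0,"ay":0,"az":0,"jaw":0},{"dx":0,"dy":-0.5,"dz":0,"ax":0,"ay":0,"az":0,"jaw":0},{"dx":0,"dy":0,"dz":0,"ax":0,"ay":0,"az":0,"jaw":0},{"dx":0,"dy":0,"dz":0,"ax":0,"ay":0,"az":0,"jaw":0}]'
python3 - <<'E'
from h import *
p,d,c=grab('wrist'); save(p,'w4.png',None,1.5); np.savez('w4.npz',p=p,d=d,**{k:np.array(v) for k,v in c.items()})
P=cloud(c,d);Z=P[...,2]
ok=lambda lo,hi,x0,x1,y0,y1:P[(Z>lo)&(Z<hi)&(P[...,0]>x0)&(P[...,0]<x1)&(P[...,1]>y0)&(P[...,1]<y1)]
q=ok(.232,.255,.49,.59,.02,.11);print('bar',len(q),q.mean(0).round(4),cv2.minAreaRect((q[:,:2]*1000).astype(np.float32)))
q=ok(.155,.175,.44,.65,.09,.34)
m=np.all(np.isfinite(P),-1)&(Z>.155)&(Z<.175)&(P[...,0]>.44)&(P[...,0]<.65)&(P[...,1]>.09)&(P[...,1]<.34)
k,l,s,ce=cv2.connectedComponentsWithStats(m.astype(np.uint8))
for i in range(1,k):
    if s[i,4]>150: q=P[l==i];print('rib',s[i,4],q[:,2].mean().round(4),cv2.minAreaRect((q[:,:2]*1000).astype(np.float32)))
q=ok(.13,.15,.44,.65,.1,.33);A=np.c_[q[:,:2],np.ones(len(q))];print('face plane',len(q),np.linalg.lstsq(A,q[:,2],rcond=None)[0].round(4),q[:,2].mean())
E
```

```text
time_s: 8.75
position: [0.4932, 0.1678, 0.3388]
eef_rot: [3.132, -0.237, -0.003]
ft_force: [-0.2, 0.3, -0.0]
grip_width: 0.505
gripper_force: 0.0
bar 1557 [0.5427 0.067  0.2417] ((541.7425537109375, 65.68984985351562), (14.759363174438477, 50.93144989013672), 81.2898941040039)
rib 2138 0.1657 ((543.3925170898438, 103.2886734008789), (20.438840866088867, 99.66891479492188), 87.93263244628906)
rib 3268 0.1661 ((546.0616455078125, 173.1188201904297), (31.995901107788086, 99.86672973632812), 87.78338623046875)
rib 3448 0.1658 ((548.93017578125, 248.93325805664062), (32.80143737792969, 99.48577117919922), 87.62142181396484)
rib 2487 0.1651 ((551.5162963867188, 318.6400451660156), (22.27015495300293, 99.212158203125), 88.23059844970703)
face plane 22840 [-0.0002  0.0011  0.1421] 0.1422249261508567
```

View pics/w4.png

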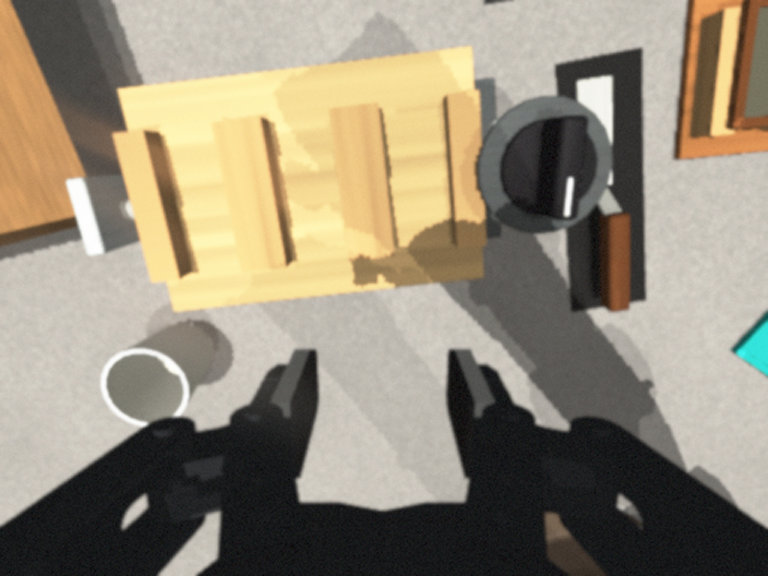

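The board is level with ribs up (ribs across (150–465, 180)); knob bar at (558,165) with its white mark, tool yaw already matches it.

```bash

python3 -m handwheel '[{"dx":0.405,"dy":-0.85,"dz":-0.3,"ax":0,"ay":0,"az":0,"jaw":0},{"dx":0.405,"dy":-0.85,"dz":-0.3,"ax":0,"ay":0,"az":0,"jaw":0},{"dx":0.405,"dy":-0.85,"dz":-0.3,"ax":0,"ay":0,"az":0,"jaw":0},{"dx":0.405,"dy":-0.85,"dz":-0.3,"ax":0,"ay":0,"az":0,"jaw":0},{"dx":0,"dy":0,"dz":0,"ax":0,"ay":0,"az":0,"jaw":0}]'
python3 -m handwheel '[{"dx":0,"dy":0,"dz":-0.57,"ax":0,"ay":0,"az":0,"jaw":0},{"dx":0,"dy":0,"dz":-0.57,"ax":0,"ay":0,"az":0,"jaw":0},{"dx":0,"dy":0,"dz":-0.57,"ax":0,"ay":0,"az":0,"jaw":0},{"dx":0,"dy":0,"dz":-0.57,"ax":0,"ay":0,"az":0,"jaw":0},{"dx":0,"dy":0,"dz":-0.57,"ax":0,"ay":0,"az":0,"jaw":0}]'
python3 -m handwheel '[{"dx":0,"dy":0,"dz":0,"ax":0,"ay":0,"az":0,"jaw":-1},{"dx":0,"dy":0,"dz":0,"ax":0,"ay":0,"az":0,"jaw":-1},{"dx":0,"dy":0,"dz":0,"ax":0,"ay":0,"az":0,"jaw":-1},{"dx":0,"dy":0,"dz":0,"ax":0,"ay":0,"az":0,"jaw":-1},{"dx":0,"dy":0,"dz":0,"ax":0,"ay":0,"az":0,"jaw":-1}]' 40
```

```text
time_s: 9.3
position: [0.5428, 0.0623, 0.3011]
eef_rot: [3.13, -0.243, -0.006]
ft_force: [-0.1, -0.1, -0.8]
grip_width: 0.501
gripper_force: 0.0
time_s: 9.8
position: [0.5417, 0.0677, 0.2171]
eef_rot: [-3.133, 0.233, 0.003]
ft_force: [0.6, 0.5, -0.7]
grip_width: 0.504
gripper_force: 0.0
time_s: 10.3
position: [0.5414, 0.0652, 0.2182]
eef_rot: [3.131, -0.237, -0.003]
ft_force: [-2.9, -4.5, -5.0]
grip_width: 0.155
gripper_force: 41.7
```

```bash

python3 -m handwheel '[{"dx":0,"dy":0,"dz":0,"ax":0,"ay":0,"az":-0.0238,"jaw":-1},{"dx":0,"dy":0,"dz":0,"ax":0,"ay":0,"az":-0.0238,"jaw":-1},{"dx":0,"dy":0,"dz":0,"ax":0,"ay":0,"az":-0.0238,"jaw":-1},{"dx":0,"dy":0,"dz":0,"ax":0,"ay":0,"az":-0.0238,"jaw":-1},{"dx":0,"dy":0,"dz":0,"ax":0,"ay":0,"az":-0.0238,"jaw":-1}]' 
python3 -m handwheel '[{"dx":0,"dy":0,"dz":0,"ax":0,"ay":0,"az":-0.0238,"jaw":-1},{"dx":0,"dy":0,"dz":0,"ax":0,"ay":0,"az":-0.0238,"jaw":-1},{"dx":0,"dy":0,"dz":0,"ax":0,"ay":0,"az":-0.0238,"jaw":-1},{"dx":0,"dy":0,"dz":0,"ax":0,"ay":0,"az":-0.018,"jaw":-1},{"dx":0,"dy":0,"dz":0,"ax":0,"ay":0,"az":0,"jaw":-1}]' 
python3 -c "
from h import *
st();s=arm.state();print(s['wrist_torque'],2*np.arctan2(s['eef_rot'][1],s['eef_rot'][0]))"
```

```text
time_s: 10.8
position: [0.5416, 0.0654, 0.2183]
eef_rot: [2.827, -1.367, -0.002]
ft_force: [-2.2, -2.9, -11.1]
grip_width: 0.151
gripper_force: 40.7
time_s: 11.3
position: [0.5419, 0.0652, 0.2168]
eef_rot: [2.553, -1.818, -0.022]
ft_force: [-20.8, -2.0, 65.7]
grip_width: 0.151
gripper_force: 53.0
t 11.3 pos [0.5419 0.0652 0.2168] rot [ 2.553 -1.818 -0.022] F [-20.8  -2.   65.7] g 0.151 53.0 q [-0.73  0.38  0.7   1.81 -0.28  1.07 -2.73]
[-0.32429486  4.43128726 -0.01363398] -1.2373025760253797
```

```bash

python3 -m handwheel '[{"dx":0,"dy":0,"dz":0,"ax":0,"ay":0,"az":0.003,"jaw":0},{"dx":0,"dy":0,"dz":0,"ax":0,"ay":0,"az":0,"jaw":0},{"dx":0,"dy":0,"dz":0,"ax":0,"ay":0,"az":0,"jaw":0},{"dx":0,"dy":0,"dz":0.5,"ax":0,"ay":0,"az":0,"jaw":0},{"dx":0,"dy":0,"dz":1,"ax":0,"ay":0,"az":0.0,"jaw":0}]' 
python3 -m handwheel '[{"dx":0,"dy":0,"dz":1,"ax":0,"ay":0,"az":0.0238,"jaw":0},{"dx":0,"dy":0,"dz":1,"ax":0,"ay":0,"az":0.0238,"jaw":0},{"dx":0,"dy":0,"dz":0,"ax":0,"ay":0,"az":0.0238,"jaw":0},{"dx":0,"dy":0,"dz":0,"ax":0,"ay":0,"az":0.0238,"jaw":0},{"dx":0,"dy":0,"dz":0,"ax":0,"ay":0,"az":0.0238,"jaw":0}]' >/dev/null
python3 -m handwheel '[{"dx":0,"dy":0,"dz":0,"ax":0,"ay":0,"az":0.0238,"jaw":0},{"dx":0,"dy":0,"dz":0,"ax":0,"ay":0,"az":0.0238,"jaw":0},{"dx":0,"dy":0,"dz":0,"ax":0,"ay":0,"az":0.0238,"jaw":0},{"dx":0,"dy":0,"dz":0,"ax":0,"ay":0,"az":0.0238,"jaw":0},{"dx":0,"dy":0,"dz":0,"ax":0,"ay":0,"az":0.0238,"jaw":0}]' >/dev/null
python3 -c "
from h import *
st();s=arm.state();print(2*np.arctan2(s['eef_rot'][1],s['eef_rot'][0]))"
```

```text
time_s: 11.8
position: [0.538, 0.0637, 0.2537]
eef_rot: [2.564, -1.786, -0.034]
ft_force: [0.7, 0.4, -0.1]
grip_width: 0.501
gripper_force: 0.0
t 12.8 pos [0.5393 0.0637 0.3148] rot [ 3.087  0.442 -0.007] F [ 0.4  0.1 -0.5] g 0.502 0.0 q [-0.61  0.25  0.48  1.67 -0.1   1.26 -1.39]
0.2846744854656788
```

```bash
python3 - <<'E'
from h import *
p,d,c=grab('wrist')
P=cloud(c,d);Z=P[...,2]
m=(Z>.233)&(Z<.25)&(P[...,0]>.49)&(P[...,0]<.59)&(P[...,1]>.02)&(P[...,1]<.11)
k,l,s,ce=cv2.connectedComponentsWithStats(m.astype(np.uint8))
for i in range(1,k):
    if s[i,4]>150: q=P[l==i];print('bar',s[i,4],q.mean(0).round(4),cv2.minAreaRect((q[:,:2]*1000).astype(np.float32)))
E
python3 -m handwheel '[{"dx":0,"dy":0,"dz":0,"ax":0,"ay":0,"az":0.0238,"jaw":0},{"dx":0,"dy":0,"dz":0,"ax":0,"ay":0,"az":0.0238,"jaw":0},{"dx":0,"dy":0,"dz":0,"ax":0,"ay":0,"az":0.0238,"jaw":0},{"dx":0,"dy":0,"dz":0,"ax":0,"ay":0,"az":0.0238,"jaw":0},{"dx":0,"dy":0,"dz":0,"ax":0,"ay":0,"az":0.0238,"jaw":0}]' >/dev/null
python3 -m handwheel '[{"dx":0,"dy":0,"dz":0,"ax":0,"ay":0,"az":0.0238,"jaw":0},{"dx":0,"dy":0,"dz":0,"ax":0,"ay":0,"az":0.0238,"jaw":0},{"dx":0,"dy":0,"dz":0,"ax":0,"ay":0,"az":0.0238,"jaw":0},{"dx":0,"dy":0,"dz":0,"ax":0,"ay":0,"az":0.0238,"jaw":0},{"dx":0,"dy":0,"dz":0,"ax":0,"ay":0,"az":0.0238,"jaw":0}]' >/dev/null
python3 -m handwheel '[{"dx":0,"dy":0,"dz":0,"ax":0,"ay":0,"az":0.0150,"jaw":0},{"dx":0,"dy":0,"dz":0,"ax":0,"ay":0,"az":0,"jaw":0},{"dx":0,"dy":0,"dz":0,"ax":0,"ay":0,"az":0,"jaw":0},{"dx":0,"dy":0,"dz":0,"ax":0,"ay":0,"az":0,"jaw":0},{"dx":0,"dy":0,"dz":0,"ax":0,"ay":0,"az":0,"jaw":0}]' >/dev/null
python3 -c "
from h import *
st();s=arm.state();r=R.from_rotvec(s['eef_rot']).as_matrix();print(r.round(3).tolist(),np.arctan2(r[1,0],r[0,0]))"
```

```text
bar 1391 [0.5435 0.0658 0.242 ] ((542.2489013671875, 65.2799301147461), (14.766934394836426, 51.279884338378906), 18.777488708496094)
t 14.35 pos [0.5393 0.0638 0.3149] rot [1.858 2.509 0.022] F [-0.  -0.1 -0.7] g 0.5 0.0 q [-0.41  0.22  0.24  1.68 -0.05  1.22  0.13]
[[-0.292, 0.956, 0.024], [0.956, 0.292, -0.0], [-0.007, 0.023, -1.0]] 1.8667872791807925
```

```bash

python3 -m handwheel '[{"dx":0.09,"dy":0.05,"dz":-0.3,"ax":0,"ay":0.0038,"az":0.005,"jaw":0},{"dx":0,"dy":0,"dz":-0.74,"ax":0,"ay":0,"az":0,"jaw":0},{"dx":0,"dy":0,"dz":-0.74,"ax":0,"ay":0,"az":0,"jaw":0},{"dx":0,"dy":0,"dz":-0.74,"ax":0,"ay":0,"az":0,"jaw":0},{"dx":0,"dy":0,"dz":-0.74,"ax":0,"ay":0,"az":0,"jaw":0}]'
python3 -m handwheel '[{"dx":0,"dy":0,"dz":0,"ax":0,"ay":0,"az":0,"jaw":-1},{"dx":0,"dy":0,"dz":0,"ax":0,"ay":0,"az":0,"jaw":-1},{"dx":0,"dy":0,"dz":0,"ax":0,"ay":0,"az":0,"jaw":-1},{"dx":0,"dy":0,"dz":0,"ax":0,"ay":0,"az":0,"jaw":-1},{"dx":0,"dy":0,"dz":0,"ax":0,"ay":0,"az":0,"jaw":-1}]' 40
python3 -m handwheel '[{"dx":0,"dy":0,"dz":0,"ax":0,"ay":0,"az":-0.015,"jaw":-1},{"dx":0,"dy":0,"dz":0,"ax":0,"ay":0,"az":-0.015,"jaw":-1},{"dx":0,"dy":0,"dz":0,"ax":0,"ay":0,"az":-0.004,"jaw":-1},{"dx":0,"dy":0,"dz":0,"ax":0,"ay":0,"az":0,"jaw":-1},{"dx":0,"dy":0,"dz":0,"ax":0,"ay":0,"az":0,"jaw":-1}]'
python3 -c "
from h import *
st();s=arm.state();r=R.from_rotvec(s['eef_rot']).as_matrix();print(s['wrist_torque'],np.arctan2(r[1,0],r[0,0]))"
```

```text
time_s: 14.85
position: [0.542, 0.0654, 0.2164]
eef_rot: [1.829, 2.554, 0.0]
ft_force: [1.0, -0.4, -0.9]
grip_width: 0.496
gripper_force: 0.0
time_s: 15.35
position: [0.5417, 0.0652, 0.2177]
eef_rot: [-1.827, -2.555, -0.0]
ft_force: [-4.5, -0.2, -0.4]
grip_width: 0.154
gripper_force: 41.4
time_s: 15.85
position: [0.5418, 0.0652, 0.2177]
eef_rot: [-2.086, -2.349, 0.0]
ft_force: [-5.0, -2.3, 2.1]
grip_width: 0.153
gripper_force: 42.3
t 15.85 pos [0.5418 0.0652 0.2177] rot [-2.086 -2.349  0.   ] F [-5.  -2.3  2.1] g 0.153 42.3 q [-0.42  0.32  0.26  1.8  -0.09  1.03 -0.  ]
[-0.28338433  1.00773924  0.54704676] 1.6893076000254463
```

```bash

python3 -m handwheel '[{"dx":0,"dy":0,"dz":0,"ax":0,"ay":0,"az":0.0,"jaw":0},{"dx":0,"dy":0,"dz":0,"ax":0,"ay":0,"az":0,"jaw":0},{"dx":0,"dy":0,"dz":0,"ax":0,"ay":0,"az":0,"jaw":0},{"dx":0,"dy":0,"dz":0.5,"ax":0,"ay":0,"az":0,"jaw":0},{"dx":0,"dy":0,"dz":1,"ax":0,"ay":0,"az":0.0,"jaw":0}]' 
python3 -m handwheel '[{"dx":0,"dy":0,"dz":1,"ax":0,"ay":0,"az":-0.0238,"jaw":0},{"dx":0,"dy":0,"dz":1,"ax":0,"ay":0,"az":-0.0238,"jaw":0},{"dx":-0.27,"dy":-0.65,"dz":0.3,"ax":0,"ay":0,"az":-0.0238,"jaw":0},{"dx":-0.27,"dy":-0.65,"dz":0,"ax":0,"ay":0,"az":-0.0238,"jaw":0},{"dx":-0.27,"dy":-0.65,"dz":0,"ax":0,"ay":0,"az":-0.0238,"jaw":0}]' >/dev/null
python3 -m handwheel '[{"dx":-0.27,"dy":-0.65,"dz":0,"ax":0,"ay":0,"az":-0.0238,"jaw":0},{"dx":-0.27,"dy":-0.65,"dz":0,"ax":0,"ay":0,"az":-0.0238,"jaw":0},{"dx":-0.27,"dy":-0.65,"dz":0,"ax":0,"ay":0,"az":-0.0238,"jaw":0},{"dx":-0.27,"dy":-0.65,"dz":0,"ax":0,"ay":0,"az":-0.0238,"jaw":0},{"dx":-0.27,"dy":-0.65,"dz":0,"ax":0,"ay":0,"az":-0.0238,"jaw":0}]' >/dev/null
python3 -m handwheel '[{"dx":-0.27,"dy":-0.65,"dz":0,"ax":0,"ay":0,"az":-0.0238,"jaw":0},{"dx":-0.27,"dy":-0.65,"dz":0,"ax":0,"ay":0,"az":-0.007,"jaw":0},{"dx":0,"dy":0,"dz":0,"ax":0,"ay":0,"az":0,"jaw":0},{"dx":0,"dy":0,"dz":0,"ax":0,"ay":0,"az":0,"jaw":0},{"dx":0,"dy":0,"dz":0,"ax":0,"ay":0,"az":0,"jaw":0}]' >/dev/null
python3 - <<'E'
from h import *
st()
p,d,c=grab('wrist'); save(p,'w5.png',None,1.5); np.savez('w5.npz',p=p,d=d,**{k:np.array(v) for k,v in c.items()})
r=R.from_rotvec(arm.state()['eef_rot']).as_matrix();print('yaw',np.arctan2(r[1,0],r[0,0]))
hsv=cv2.cvtColor(p,cv2.COLOR_RGB2HSV);V=hsv[...,2].astype(int);S=hsv[...,1].astype(int)
P=cloud(c,d);X,Y,Z=P[...,0],P[...,1],P[...,2]
roi=(Y>-.11)&(Y<0.0)&(X>.3)&(X<.62)
print('blade',rect(c,roi&(V>215)&(S<40)&(X>.47),0.005,200))
print('handle depth',rect(c,cv2.morphologyEx((roi&(Z>.045)&(Z<.07)).astype(np.uint8),cv2.MORPH_OPEN,np.ones((3,3))),0.056,200), np.median(Z[roi&(Z>.045)&(Z<.07)]))
print('pad',[cv2.minAreaRect((P[roi&(V<100)&(Z<.012)&(X>.33)][:,:2]*1000).astype(np.float32))])
m=(Z>.233)&(Z<.25)&(X>.49)&(X<.59)&(Y>.02)&(Y<.11);print('knob',cv2.minAreaRect((P[m][:,:2]*1000).astype(np.float32)) if m.sum() else 0)
E
```

```text
time_s: 16.35
position: [0.541, 0.0652, 0.2611]
eef_rot: [-2.087, -2.345, 0.005]
ft_force: [1.1, 0.2, 0.7]
grip_width: 0.498
gripper_force: 0.0
t 17.85 pos [ 0.4614 -0.129   0.3312] rot [-3.141e+00 -1.000e-03 -1.000e-03] F [ 0.8 -0.1 -0.4] g 0.498 0.0 q [-0.39  0.11  0.62  1.79 -0.07  1.26 -1.32]
yaw 0.0006802462472372472
blade [(539.6, -48.9, 123.1, 33.6, -0.002), (545.1, -8.9, 149.3, 17.4, 0.008)]
handle depth [(432.8, -49.2, 94.3, 21.4, -0.015)] 0.05799137909227842
pad [((495.4244689941406, -58.7591438293457), (246.96177673339844, 77.48600769042969), 1.032427430152893)]
knob ((543.6803588867188, 49.38847351074219), (13.819653511047363, 21.723608016967773), 7.570655345916748)
```

View pics/w5.png

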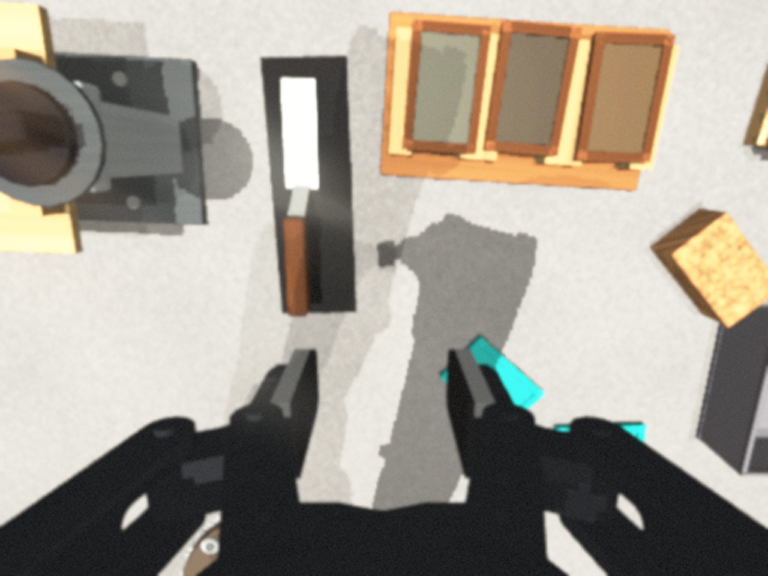

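```bash

python3 -m handwheel '[{"dx":-0.125,"dy":0.667,"dz":-0.75,"ax":0,"ay":0,"az":0,"jaw":0},{"dx":-0.125,"dy":0.667,"dz":-0.75,"ax":0,"ay":0,"az":0,"jaw":0},{"dx":-0.125,"dy":0.667,"dz":-0.75,"ax":0,"ay":0,"az":0,"jaw":0},{"dx":-0.125,"dy":0.667,"dz":-0.75,"ax":0,"ay":0,"az":0,"jaw":0},{"dx":0,"dy":0,"dz":0,"ax":0,"ay":0,"az":0,"jaw":0}]' 
python3 -m handwheel '[{"dx":0,"dy":0,"dz":-0.8,"ax":0,"ay":0,"az":0,"jaw":0},{"dx":0,"dy":0,"dz":-0.8,"ax":0,"ay":0,"az":0,"jaw":0},{"dx":0,"dy":0,"dz":-0.8,"ax":0,"ay":0,"az":0,"jaw":0},{"dx":0,"dy":0,"dz":-0.8,"ax":0,"ay":0,"az":0,"jaw":0},{"dx":0,"dy":0,"dz":-0.8,"ax":0,"ay":0,"az":0,"jaw":0}]'
python3 -m handwheel '[{"dx":0,"dy":0,"dz":-0.8,"ax":0,"ay":0,"az":0,"jaw":0},{"dx":0,"dy":0,"dz":-0.8,"ax":0,"ay":0,"az":0,"jaw":0},{"dx":0,"dy":0,"dz":-0.8,"ax":0,"ay":0,"az":0,"jaw":0},{"dx":0,"dy":0,"dz":-0.8,"ax":0,"ay":0,"az":0,"jaw":0},{"dx":0,"dy":0,"dz":0,"ax":0,"ay":0,"az":0,"jaw":0}]'
python3 -m handwheel '[{"dx":0,"dy":0,"dz":0,"ax":0,"ay":0,"az":0,"jaw":-1},{"dx":0,"dy":0,"dz":0,"ax":0,"ay":0,"az":0,"jaw":-1},{"dx":0,"dy":0,"dz":0,"ax":0,"ay":0,"az":0,"jaw":-1},{"dx":0,"dy":0,"dz":0,"ax":0,"ay":0,"az":0,"jaw":-1},{"dx":0,"dy":0,"dz":0,"ax":0,"ay":0,"az":0,"jaw":-1}]' 100
```

```text
time_s: 18.4
position: [0.4441, -0.0463, 0.2386]
eef_rot: [-3.141, -0.006, 0.008]
ft_force: [-0.5, 0.2, 0.5]
grip_width: 0.5
gripper_force: 0.0
time_s: 18.9
position: [0.4469, -0.0497, 0.1208]
eef_rot: [3.141, -0.001, 0.002]
ft_force: [0.5, 0.5, 0.2]
grip_width: 0.502
gripper_force: 0.0
time_s: 19.4
position: [0.4452, -0.0497, 0.0234]
eef_rot: [3.141, -0.002, -0.005]
ft_force: [-0.5, -0.1, 0.9]
grip_width: 0.501
gripper_force: 0.0
time_s: 19.9
position: [0.4467, -0.0497, 0.0259]
eef_rot: [-3.141, 0.003, -0.003]
ft_force: [-0.7, -0.6, 6.3]
grip_width: 0.216
gripper_force: 98.5
```

```bash

python3 -m handwheel '[{"dx":0,"dy":0,"dz":0.3,"ax":0,"ay":0,"az":0,"jaw":-1},{"dx":0,"dy":0,"dz":0.6,"ax":0,"ay":0,"az":0,"jaw":-1},{"dx":0,"dy":0,"dz":0.6,"ax":0,"ay":0,"az":0,"jaw":-1},{"dx":-0.3,"dy":-0.2,"dz":0.2,"ax":0,"ay":0,"az":-0.005,"jaw":-1},{"dx":-0.5,"dy":-0.5,"dz":0,"ax":0,"ay":0,"az":-0.005,"jaw":-1}]' 
python3 -m handwheel '[{"dx":-0.5,"dy":-0.6,"dz":0,"ax":0,"ay":0,"az":0,"jaw":-1},{"dx":-0.5,"dy":-0.6,"dz":0,"ax":0,"ay":0,"az":0,"jaw":-1},{"dx":-0.5,"dy":-0.6,"dz":0,"ax":0,"ay":0,"az":0,"jaw":-1},{"dx":-0.5,"dy":-0.6,"dz":0,"ax":0,"ay":0,"az":0,"jaw":-1},{"dx":-0.5,"dy":-0.6,"dz":0,"ax":0,"ay":0,"az":0,"jaw":-1}]' 
python3 -m handwheel '[{"dx":-0.2,"dy":-0.4,"dz":0,"ax":0,"ay":0,"az":0,"jaw":-1},{"dx":-0.2,"dy":-0.2,"dz":0,"ax":0,"ay":0,"az":0,"jaw":-1},{"dx":0,"dy":0,"dz":-0.4,"ax":0,"ay":0,"az":0,"jaw":-1},{"dx":0,"dy":0,"dz":-0.4,"ax":0,"ay":0,"az":0,"jaw":-1},{"dx":0,"dy":0,"dz":0,"ax":0,"ay":0,"az":0,"jaw":-1}]' 
python3 - <<'E'
from h import *
st()
p,d,c=grab('wrist'); save(p,'w6.png',None,1.5); np.savez('w6.npz',p=p,d=d,**{k:np.array(v) for k,v in c.items()})
e=load('w5.npz');hsv=cv2.cvtColor(e['p'],cv2.COLOR_RGB2HSV);P=cloud(e,e['d'])
roi=(P[...,1]<-.09)&(P[...,1]>-.41)&(P[...,0]>.48)&(P[...,0]<.68)&(hsv[...,1]>90)
print('rack',rect(e,roi,.012,500))
m=roi&(P[...,2]>.04)&(P[...,2]<.0465);q=P[m]
print('ribs',cv2.minAreaRect((q[:,:2]*1000).astype(np.float32)))
E
```

```text
time_s: 20.4
position: [0.4222, -0.0704, 0.0768]
eef_rot: [-3.139, 0.103, -0.003]
ft_force: [0.5, -0.4, -1.7]
grip_width: 0.217
gripper_force: 97.7
time_s: 20.9
position: [0.3438, -0.1617, 0.0755]
eef_rot: [-3.139, 0.107, 0.003]
ft_force: [0.3, 0.4, -1.2]
grip_width: 0.217
gripper_force: 97.7
time_s: 21.4
position: [0.3329, -0.1784, 0.0511]
eef_rot: [-3.139, 0.105, 0.005]
ft_force: [-0.2, 0.3, -0.8]
grip_width: 0.215
gripper_force: 97.7
t 21.4 pos [ 0.3329 -0.1784  0.0511] rot [-3.139  0.105  0.005] F [-0.2  0.3 -0.8] g 0.215 97.7 q [-0.02  0.36  0.46  2.37 -0.34  0.48 -0.91]
rack [(576.5, -259.5, 258.0, 139.6, 1.51)]
ribs ((578.2479858398438, -254.1495819091797), (234.17648315429688, 102.2271728515625), 86.40536499023438)
```

View pics/w6.png

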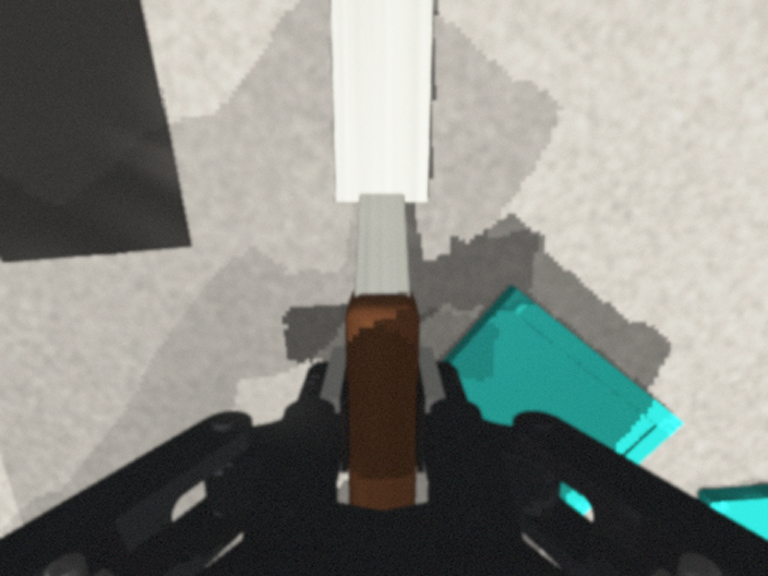

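Blade (382,100) is in line with the tool, neck at (383,245), handle held between the pads (382,400); turquoise decoy (555,380) lies below, clear.

```bash
python3 - <<'E'
from h import *
e=load('w6.npz');hsv=cv2.cvtColor(e['p'],cv2.COLOR_RGB2HSV);P=cloud(e,e['d'])
s=arm.state();Rm=R.from_rotvec(s['eef_rot']).as_matrix();t=np.array(s['position'])
m=np.zeros(P.shape[:2],bool);m[3:132,222:292]=1;m&=(P[...,2]>.018)&(P[...,2]<.045)&(hsv[...,2]>200)
q=P[m];L=(q-t)@Rm
print(len(q),'tool x range',L[:,0].min(),L[:,0].max(),'y',cv2.minAreaRect((L[:,:2]*1000).astype(np.float32)))
A=np.c_[L[:,:2],np.ones(len(L))];print('z=ax+by+c (tool, down)',np.linalg.lstsq(A,L[:,2],rcond=None)[0].round(4), 'world z',q[:,2].mean())
xs=L[:,0]
for a in np.arange(.055,.14,.02):
    k=(abs(xs-a)<.004);print(round(a,3),np.percentile(L[k,1],[1,99]).round(4),L[k,2].mean().round(4)) if k.sum() else 0
E
```

```text
8162 tool x range 0.05596828077281365 0.11497990294055445 y ((85.4992904663086, -0.6051425933837891), (59.00529861450195, 31.860071182250977), 0.19166317582130432)
z=ax+by+c (tool, down) [0.0038 0.0051 0.0196] world z 0.03150216618709778
0.055 [-0.0162  0.015 ] 0.0197
0.075 [-0.0162  0.015 ] 0.0199
0.095 [-0.016   0.0149] 0.0199
0.115 [-0.0155  0.0149] 0.02
```

```bash

python3 -m handwheel '[{"dx":0,"dy":0.22,"dz":-0.05,"ax":0,"ay":0,"az":0,"jaw":-1},{"dx":0,"dy":0.22,"dz":-0.05,"ax":0,"ay":0,"az":0,"jaw":-1},{"dx":0,"dy":0,"dz":0,"ax":0,"ay":0,"az":0,"jaw":-1},{"dx":0,"dy":0,"dz":0,"ax":0,"ay":0,"az":0,"jaw":-1},{"dx":0,"dy":0,"dz":0,"ax":0,"ay":0,"az":0,"jaw":-1}]' 
python3 - <<'E'
from h import *
x=[]
for i in range(4):
    arm.get_image('wrist');s=arm.state();x.append(list(s['position'])+list(s['eef_rot']))
print(np.round(x,4))
E
```

```text
time_s: 21.95
position: [0.3352, -0.1655, 0.0494]
eef_rot: [3.14, -0.102, 0.001]
ft_force: [0.1, -0.4, -1.6]
grip_width: 0.217
gripper_force: 97.7
[[ 3.3520e-01 -1.6560e-01  4.9300e-02  3.1398e+00 -1.0220e-01  9.0000e-04]
 [ 3.3510e-01 -1.6560e-01  4.9300e-02  3.1398e+00 -1.0230e-01  7.0000e-04]
 [ 3.3510e-01 -1.6560e-01  4.9300e-02  3.1398e+00 -1.0250e-01  7.0000e-04]
 [ 3.3500e-01 -1.6560e-01  4.9300e-02  3.1399e+00 -1.0270e-01  4.0000e-04]]
```

```bash

python3 -m handwheel '[{"dx":0.3,"dy":-0.019,"dz":0,"ax":0,"ay":0,"az":0,"jaw":-1},{"dx":0.47,"dy":-0.029,"dz":0,"ax":0,"ay":0,"az":0,"jaw":-1},{"dx":0.47,"dy":-0.029,"dz":0,"ax":0,"ay":0,"az":0,"jaw":-1},{"dx":0.47,"dy":-0.029,"dz":0,"ax":0,"ay":0,"az":0,"jaw":-1},{"dx":0.47,"dy":-0.029,"dz":0,"ax":0,"ay":0,"az":0,"jaw":-1}]' 
python3 -m handwheel '[{"dx":0.47,"dy":-0.029,"dz":0,"ax":0,"ay":0,"az":0,"jaw":-1},{"dx":0.47,"dy":-0.029,"dz":0,"ax":0,"ay":0,"az":0,"jaw":-1},{"dx":0.47,"dy":-0.029,"dz":0,"ax":0,"ay":0,"az":0,"jaw":-1},{"dx":0.47,"dy":-0.029,"dz":0,"ax":0,"ay":0,"az":0,"jaw":-1},{"dx":0.4,"dy":-0.029,"dz":0,"ax":0,"ay":0,"az":0,"jaw":-1}]' 
python3 -m handwheel '[{"dx":0.24,"dy":-0.015,"dz":0,"ax":0,"ay":0,"az":0,"jaw":-1},{"dx":0,"dy":0,"dz":0,"ax":0,"ay":0,"az":0,"jaw":-1},{"dx":0,"dy":0,"dz":0,"ax":0,"ay":0,"az":0,"jaw":-1},{"dx":0,"dy":0,"dz":0,"ax":0,"ay":0,"az":0,"jaw":-1},{"dx":0,"dy":0,"dz":0,"ax":0,"ay":0,"az":0,"jaw":-1}]' 
python3 - <<'E'
from h import *
p,d,c=grab('wrist'); save(p,'w7.png',None,1.5); np.savez('w7.npz',p=p,d=d,**{k:np.array(v) for k,v in c.items()})
hsv=cv2.cvtColor(p,cv2.COLOR_RGB2HSV);P=cloud(c,d);V,S,H=hsv[...,2],hsv[...,1],hsv[...,0]
m=(P[...,2]>.048)&(P[...,2]<.058)&(P[...,0]>.51)
print('panels',rect(c,cv2.morphologyEx(m.astype(np.uint8),cv2.MORPH_OPEN,np.ones((3,3))),.052,400));st()
E
```

```text
time_s: 22.65
position: [0.4022, -0.1696, 0.0491]
eef_rot: [3.14, -0.101, 0.001]
ft_force: [0.1, -0.6, -2.0]
grip_width: 0.218
gripper_force: 97.7
time_s: 23.15
position: [0.4706, -0.1738, 0.049]
eef_rot: [3.14, -0.101, 0.001]
ft_force: [-0.7, 0.3, -1.1]
grip_width: 0.214
gripper_force: 97.7
time_s: 23.65
position: [0.4754, -0.1744, 0.0492]
eef_rot: [-3.14, 0.103, 0.0]
ft_force: [0.4, 0.1, -0.7]
grip_width: 0.218
gripper_force: 97.7
panels [(517.7, -176.8, 16.0, 8.4, 1.473), (557.4, -251.5, 67.1, 45.6, 1.491), (560.7, -180.0, 65.2, 49.1, 1.503)]
t 23.7 pos [ 0.4755 -0.1743  0.0493] rot [-3.14   0.103  0.   ] F [-0.6  0.8 -1.3] g 0.222 97.7 q [-0.09  0.51  0.45  2.08 -0.37  0.63 -1.01]
```

View pics/w7.png

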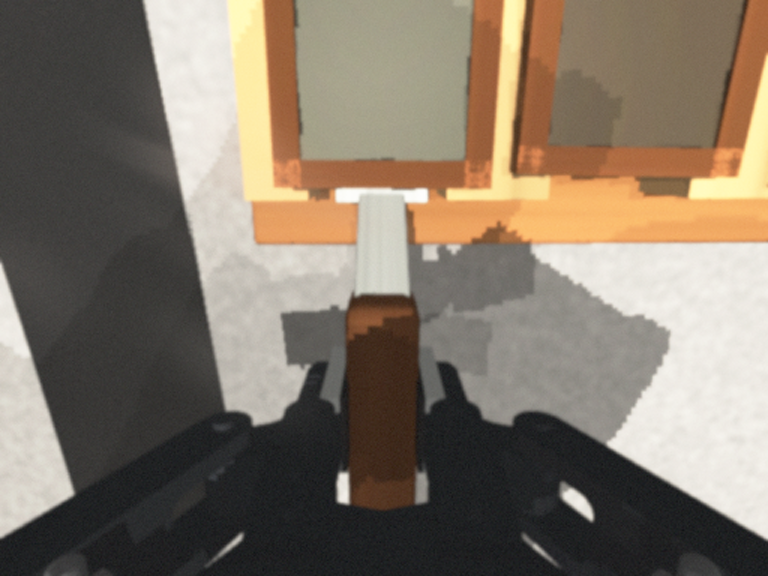

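Blade sits in the left gap, centred under the panel (blade rear lip 335–428 px, panel 272–492), 5 mm of lip showing. Lifting.

```bash

python3 -m handwheel '[{"dx":0,"dy":0,"dz":0.15,"ax":0,"ay":0,"az":0,"jaw":-1},{"dx":0,"dy":0,"dz":0.15,"ax":0,"ay":0,"az":0,"jaw":-1},{"dx":0,"dy":0,"dz":0.15,"ax":0,"ay":0,"az":0,"jaw":-1},{"dx":0,"dy":0,"dz":0.15,"ax":0,"ay":0,"az":0,"jaw":-1},{"dx":0,"dy":0,"dz":0.15,"ax":0,"ay":0,"az":0,"jaw":-1}]' 
python3 -m handwheel '[{"dx":0,"dy":0,"dz":0.2,"ax":0,"ay":0,"az":0,"jaw":-1},{"dx":0,"dy":0,"dz":0.25,"ax":0,"ay":0,"az":0,"jaw":-1},{"dx":0,"dy":0,"dz":0.3,"ax":0,"ay":0,"az":0,"jaw":-1},{"dx":0,"dy":0,"dz":0.35,"ax":0,"ay":0,"az":0,"jaw":-1},{"dx":0,"dy":0,"dz":0.4,"ax":0,"ay":0,"az":0,"jaw":-1}]' 
python3 -m handwheel '[{"dx":0,"dy":0,"dz":0.45,"ax":0,"ay":0,"az":0,"jaw":-1},{"dx":0,"dy":0,"dz":0.5,"ax":0,"ay":0,"az":0,"jaw":-1},{"dx":0,"dy":0,"dz":0.5,"ax":0,"ay":0,"az":0,"jaw":-1},{"dx":0,"dy":0,"dz":0.5,"ax":0,"ay":0,"az":0,"jaw":-1},{"dx":0,"dy":0,"dz":0.5,"ax":0,"ay":0,"az":0,"jaw":-1}]' >/dev/null
python3 -m handwheel '[{"dx":0,"dy":0,"dz":0.5,"ax":0,"ay":0,"az":0,"jaw":-1},{"dx":0,"dy":0,"dz":0.5,"ax":0,"ay":0,"az":0,"jaw":-1},{"dx":0,"dy":0,"dz":0.5,"ax":0,"ay":0,"az":0,"jaw":-1},{"dx":0,"dy":0,"dz":0.5,"ax":0,"ay":0,"az":0,"jaw":-1},{"dx":0,"dy":0,"dz":0.4,"ax":0,"ay":0,"az":0,"jaw":-1}]' >/dev/null
python3 -m handwheel '[{"dx":0,"dy":0,"dz":0.3,"ax":0,"ay":0,"az":0,"jaw":-1},{"dx":0,"dy":0,"dz":0.2,"ax":0,"ay":0,"az":0,"jaw":-1},{"dx":0,"dy":0,"dz":0.1,"ax":0,"ay":0,"az":0,"jaw":-1},{"dx":0,"dy":0,"dz":0,"ax":0,"ay":0,"az":0,"jaw":-1},{"dx":0,"dy":0,"dz":0,"ax":0,"ay":0,"az":0,"jaw":-1}]'
python3 - <<'E'
from h import *
e=arm.state()
p,d,c=grab('wrist');s=arm.state();Rm=R.from_rotvec(s['eef_rot']).as_matrix();t=np.array(s['position']);st()
P=cloud(c,d);L=(P-t)@Rm;m=(L[...,0]>.055)&(L[...,0]<.17)&(L[...,2]<.02)&(L[...,2]>0)&(abs(L[...,1])<.05)
q=L[m];print(len(q),cv2.minAreaRect((q[:,:2]*1000).astype(np.float32)),np.linalg.lstsq(np.c_[q[:,:2],np.ones(len(q))],q[:,2],rcond=None)[0].round(4),q[:,0].min())
E
```

```text
time_s: 24.2
position: [0.476, -0.1743, 0.0721]
eef_rot: [-3.14, 0.102, -0.0]
ft_force: [0.4, -0.4, -1.2]
grip_width: 0.219
gripper_force: 97.7
time_s: 24.7
position: [0.4759, -0.1744, 0.1176]
eef_rot: [-3.14, 0.102, -0.0]
ft_force: [-0.1, -0.2, -1.2]
grip_width: 0.218
gripper_force: 97.7
time_s: 26.2
position: [0.4757, -0.1742, 0.2797]
eef_rot: [-3.14, 0.102, 0.001]
ft_force: [-0.1, -0.0, -2.3]
grip_width: 0.218
gripper_force: 97.7
t 26.25 pos [ 0.4757 -0.1742  0.2797] rot [-3.14e+00  1.02e-01  1.00e-03] F [-0.1 -0.9 -1.3] g 0.218 97.7 q [-0.25  0.21  0.61  1.82 -0.13  1.15 -1.24]
17790 ((84.73974609375, 0.17236328125), (59.558837890625, 64.49703979492188), 0.17659078538417816) [-0.0088  0.0045  0.0115] 0.055001117427427554
```

```bash

python3 -m handwheel '[{"dx":0,"dy":0.17,"dz":0.1,"ax":0,"ay":0,"az":0.001,"jaw":-1},{"dx":0,"dy":0.33,"dz":0.1,"ax":0,"ay":0,"az":0.001,"jaw":-1},{"dx":0,"dy":0.5,"dz":0.1,"ax":0,"ay":0,"az":0.001,"jaw":-1},{"dx":-0.06,"dy":0.667,"dz":0.1,"ax":0,"ay":0,"az":0.001,"jaw":-1},{"dx":-0.06,"dy":0.667,"dz":0.1,"ax":0,"ay":0,"az":0.0008,"jaw":-1}]' >/dev/null
python3 -m handwheel '[{"dx":-0.06,"dy":0.667,"dz":0,"ax":0,"ay":0,"az":0,"jaw":-1},{"dx":-0.06,"dy":0.667,"dz":0,"ax":0,"ay":0,"az":0,"jaw":-1},{"dx":-0.06,"dy":0.667,"dz":0,"ax":0,"ay":0,"az":0,"jaw":-1},{"dx":-0.06,"dy":0.667,"dz":0,"ax":0,"ay":0,"az":0,"jaw":-1},{"dx":-0.06,"dy":0.667,"dz":0,"ax":0,"ay":0,"az":0,"jaw":-1}]'
python3 -m handwheel '[{"dx":-0.06,"dy":0.667,"dz":0,"ax":0,"ay":0,"az":0,"jaw":-1},{"dx":-0.06,"dy":0.667,"dz":0,"ax":0,"ay":0,"az":0,"jaw":-1},{"dx":-0.06,"dy":0.667,"dz":0,"ax":0,"ay":0,"az":0,"jaw":-1},{"dx":-0.06,"dy":0.667,"dz":0,"ax":0,"ay":0,"az":0,"jaw":-1},{"dx":-0.06,"dy":0.667,"dz":0,"ax":0,"ay":0,"az":0,"jaw":-1}]' >/dev/null
python3 -m handwheel '[{"dx":-0.06,"dy":0.667,"dz":0,"ax":0,"ay":0,"az":0,"jaw":-1},{"dx":-0.06,"dy":0.667,"dz":0,"ax":0,"ay":0,"az":0,"jaw":-1},{"dx":-0.06,"dy":0.667,"dz":0,"ax":0,"ay":0,"az":0,"jaw":-1},{"dx":-0.06,"dy":0.667,"dz":0,"ax":0,"ay":0,"az":0,"jaw":-1},{"dx":-0.06,"dy":0.667,"dz":0,"ax":0,"ay":0,"az":0,"jaw":-1}]' >/dev/null
python3 -m handwheel '[{"dx":-0.06,"dy":0.667,"dz":0,"ax":0,"ay":0,"az":0,"jaw":-1},{"dx":-0.06,"dy":0.667,"dz":0,"ax":0,"ay":0,"az":0,"jaw":-1},{"dx":-0.06,"dy":0.667,"dz":0,"ax":0,"ay":0,"az":0,"jaw":-1},{"dx":0,"dy":0.5,"dz":0,"ax":0,"ay":0,"az":0,"jaw":-1},{"dx":0,"dy":0.33,"dz":0,"ax":0,"ay":0,"az":0,"jaw":-1}]' >/dev/null
python3 -m handwheel '[{"dx":0,"dy":0.33,"dz":0,"ax":0,"ay":0,"az":0,"jaw":-1},{"dx":0,"dy":0.17,"dz":0,"ax":0,"ay":0,"az":0,"jaw":-1},{"dx":0,"dy":0,"dz":0,"ax":0,"ay":0,"az":0,"jaw":-1},{"dx":0,"dy":0,"dz":0,"ax":0,"ay":0,"az":0,"jaw":-1},{"dx":0,"dy":0,"dz":0,"ax":0,"ay":0,"az":0,"jaw":-1}]'
cat >> h.py <<'E'
def held(fn=None):
    "panel on the blade, tool frame: lateral centre, yaw, front edge; TCP for the wanted bay"
    p,d,c=grab('wrist');s=arm.state();Rm=R.from_rotvec(s['eef_rot']).as_matrix();t=np.array(s['position']);st()
    if fn: save(p,fn,None,1.5)
    P=cloud(c,d);L=(P-t)@Rm;m=(L[...,0]>.04)&(L[...,0]<.2)&(L[...,2]<.0155)&(L[...,2]>0)&(abs(L[...,1])<.05)
    m=cv2.morphologyEx(m.astype(np.uint8),cv2.MORPH_OPEN,np.ones((3,3)))>0
    k,l,ss,_=cv2.connectedComponentsWithStats(m.astype(np.uint8));m=l==1+np.argmax(ss[1:,4])
    q=L[m];k=abs(q[:,1])<.02
    fx=np.percentile(q[k,0],.3);r=cv2.minAreaRect((q[:,:2]*1000).astype(np.float32))
    print('n',len(q),'front x',round(fx,4),'centre x',round(fx+.05,4),'rect',r,'yaw tool',np.arctan2(Rm[1,0],Rm[0,0]).round(4),'z',q[:,2].mean().round(4))
    return P
E
python3 -c "
from h import *
held()"
```

```text
time_s: 27.25
position: [0.463, -0.0026, 0.2954]
eef_rot: [-3.141, 0.053, -0.0]
ft_force: [0.1, -0.3, -2.0]
grip_width: 0.214
gripper_force: 97.7
time_s: 29.25
position: [0.4402, 0.295, 0.2953]
eef_rot: [3.141, -0.057, 0.0]
ft_force: [-0.3, -0.6, -1.9]
grip_width: 0.217
gripper_force: 97.7
t 29.3 pos [0.4402 0.2951 0.2953] rot [ 3.141 -0.057  0.   ] F [ 0.3 -0.6 -2.5] g 0.213 97.7 q [-0.9   0.23  0.26  1.72 -0.06  1.2  -2.23]
n 17259 front x 0.0607 centre x 0.1107 rect ((87.5223388671875, 0.21826553344726562), (54.03271484375, 64.47590637207031), 0.1634209305047989) yaw tool -0.036 z 0.0106
```

```bash

python3 -m handwheel '[{"dx":-0.01,"dy":-0.07,"dz":-0.33,"ax":0,"ay":0,"az":0,"jaw":-1},{"dx":0,"dy":-0.063,"dz":-0.5,"ax":0,"ay":0,"az":0,"jaw":-1},{"dx":0,"dy":0,"dz":-0.5,"ax":0,"ay":0,"az":0,"jaw":-1},{"dx":0,"dy":0,"dz":-0.5,"ax":0,"ay":0,"az":0,"jaw":-1},{"dx":0,"dy":0,"dz":-0.5,"ax":0,"ay":0,"az":0,"jaw":-1}]' >/dev/null
python3 -m handwheel '[{"dx":0,"dy":0,"dz":-0.45,"ax":0,"ay":0,"az":0,"jaw":-1},{"dx":0,"dy":0,"dz":-0.3,"ax":0,"ay":0,"az":0,"jaw":-1},{"dx":0,"dy":0,"dz":-0.15,"ax":0,"ay":0,"az":0,"jaw":-1},{"dx":0,"dy":0,"dz":-0.05,"ax":0,"ay":0,"az":0,"jaw":-1},{"dx":0,"dy":0,"dz":0,"ax":0,"ay":0,"az":0,"jaw":-1}]'
python3 -m handwheel '[{"dx":0,"dy":0,"dz":-0.1,"ax":0,"ay":0,"az":0,"jaw":-1},{"dx":0,"dy":0,"dz":-0.1,"ax":0,"ay":0,"az":0,"jaw":-1},{"dx":0,"dy":0,"dz":-0.1,"ax":0,"ay":0,"az":0,"jaw":-1},{"dx":0,"dy":0,"dz":-0.1,"ax":0,"ay":0,"az":0,"jaw":-1},{"dx":0,"dy":0,"dz":-0.1,"ax":0,"ay":0,"az":0,"jaw":-1}]'
python3 -m handwheel '[{"dx":0,"dy":0,"dz":-0.1,"ax":0,"ay":0,"az":0,"jaw":-1},{"dx":0,"dy":0,"dz":-0.1,"ax":0,"ay":0,"az":0,"jaw":-1},{"dx":0,"dy":0,"dz":-0.05,"ax":0,"ay":0,"az":0,"jaw":-1},{"dx":0,"dy":0,"dz":0,"ax":0,"ay":0,"az":0,"jaw":-1},{"dx":0,"dy":0,"dz":0,"ax":0,"ay":0,"az":0,"jaw":-1}]'
python3 - <<'E'
from h import *
p,d,c=grab('wrist'); save(p,'w8.png',None,1.5); np.savez('w8.npz',p=p,d=d,**{k:np.array(v) for k,v in c.items()});st()
E
```

```text
time_s: 30.3
position: [0.4399, 0.2918, 0.197]
eef_rot: [-3.141, 0.055, -0.001]
ft_force: [0.3, -0.6, -2.6]
grip_width: 0.215
gripper_force: 97.8
time_s: 30.8
position: [0.4398, 0.2918, 0.1816]
eef_rot: [-3.141, 0.055, -0.001]
ft_force: [0.4, -0.2, -0.7]
grip_width: 0.222
gripper_force: 97.8
time_s: 31.3
position: [0.4398, 0.2918, 0.1743]
eef_rot: [-3.141, 0.055, -0.0]
ft_force: [-0.2, 0.2, -0.7]
grip_width: 0.216
gripper_force: 97.8
t 31.35 pos [0.4398 0.2918 0.1744] rot [-3.141  0.055 -0.   ] F [-0.1 -0.7 -0.6] g 0.213 97.8 q [-0.87  0.34  0.24  1.9  -0.1   0.92 -2.19]
```

View pics/w8.png

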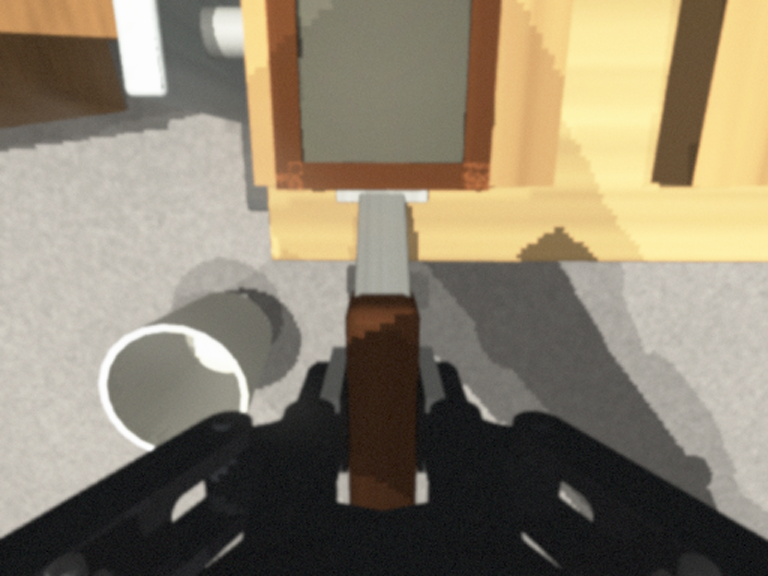

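Panel sits squarely over the left bay (272–495 px), blade lip free below it at (382,196). Withdrawing.

```bash

python3 -m handwheel '[{"dx":-0.3,"dy":0.011,"dz":0,"ax":0,"ay":0,"az":0,"jaw":-1},{"dx":-0.5,"dy":0.018,"dz":0,"ax":0,"ay":0,"az":0,"jaw":-1},{"dx":-0.5,"dy":0.018,"dz":0,"ax":0,"ay":0,"az":0,"jaw":-1},{"dx":-0.5,"dy":0.018,"dz":0,"ax":0,"ay":0,"az":0,"jaw":-1},{"dx":-0.5,"dy":0.018,"dz":0,"ax":0,"ay":0,"az":0,"jaw":-1}]'
python3 -m handwheel '[{"dx":-0.5,"dy":0.018,"dz":0,"ax":0,"ay":0,"az":0,"jaw":-1},{"dx":-0.5,"dy":0.018,"dz":0,"ax":0,"ay":0,"az":0,"jaw":-1},{"dx":-0.5,"dy":0.018,"dz":0,"ax":0,"ay":0,"az":0,"jaw":-1},{"dx":-0.2,"dy":0.007,"dz":0,"ax":0,"ay":0,"az":0,"jaw":-1},{"dx":0,"dy":0,"dz":0,"ax":0,"ay":0,"az":0,"jaw":-1}]'
python3 -m handwheel '[{"dx":0,"dy":0,"dz":0.6,"ax":0,"ay":0,"az":0,"jaw":-1},{"dx":0,"dy":0,"dz":1,"ax":0,"ay":0,"az":0,"jaw":-1},{"dx":0,"dy":0,"dz":1,"ax":0,"ay":0,"az":0,"jaw":-1},{"dx":0,"dy":0,"dz":1,"ax":0,"ay":0,"az":0,"jaw":-1},{"dx":0,"dy":0,"dz":1,"ax":0,"ay":0,"az":0,"jaw":-1}]'
python3 -m handwheel '[{"dx":0.8,"dy":-0.6,"dz":0.4,"ax":0,"ay":0,"az":0,"jaw":-1},{"dx":0.9,"dy":-0.6,"dz":0,"ax":0,"ay":0,"az":0,"jaw":-1},{"dx":0.9,"dy":-0.6,"dz":0,"ax":0,"ay":0,"az":0,"jaw":-1},{"dx":0.9,"dy":-0.6,"dz":0,"ax":0,"ay":0,"az":0,"jaw":-1},{"dx":0.9,"dy":-0.6,"dz":0,"ax":0,"ay":0,"az":0,"jaw":-1}]'
python3 -m handwheel '[{"dx":0.2,"dy":-0.2,"dz":0,"ax":0,"ay":0,"az":0,"jaw":-1},{"dx":0,"dy":0,"dz":0,"ax":0,"ay":0,"az":0,"jaw":-1},{"dx":0,"dy":0,"dz":0,"ax":0,"ay":0,"az":0,"jaw":-1},{"dx":0,"dy":0,"dz":0,"ax":0,"ay":0,"az":0,"jaw":-1},{"dx":0,"dy":0,"dz":0,"ax":0,"ay":0,"az":0,"jaw":-1}]'
cat >> h.py <<'E'
def zones(P,lo,hi,x0,x1,y0,y1,n=150):
    m=(P[...,2]>lo)&(P[...,2]<hi)&(P[...,0]>x0)&(P[...,0]<x1)&(P[...,1]>y0)&(P[...,1]<y1)
    m=cv2.morphologyEx(m.astype(np.uint8),cv2.MORPH_OPEN,np.ones((3,3)))
    k,l,s,_=cv2.connectedComponentsWithStats(m)
    for i in range(1,k):
        if s[i,4]>n:
            q=P[l==i];(cx,cy),(w,h),a=cv2.minAreaRect((q[:,:2]*1000).astype(np.float32))
            if w<h:w,h,a=h,w,a+90
            print('  ',np.round([cx,cy,w,h,np.radians((a+90)%180-90)],3),'z',q[:,2].mean().round(4))
E
python3 - <<'E'
from h import *
p,d,c=grab('wrist'); save(p,'w9.png',None,1.5); st();P=cloud(c,d)
print('panels');zones(P,.1705,.180,.45,.65,.08,.35)
print('ribs');zones(P,.159,.1695,.45,.65,.08,.35)
E
```

```text
time_s: 31.85
position: [0.3689, 0.2944, 0.1744]
eef_rot: [-3.141, 0.054, 0.0]
ft_force: [1.3, -1.1, -1.5]
grip_width: 0.217
gripper_force: 97.8
time_s: 32.35
position: [0.3187, 0.2963, 0.1744]
eef_rot: [-3.141, 0.053, -0.0]
ft_force: [-0.1, -0.1, -1.8]
grip_width: 0.217
gripper_force: 97.8
time_s: 32.85
position: [0.3203, 0.2958, 0.3137]
eef_rot: [-3.141, 0.056, -0.001]
ft_force: [0.7, 0.7, -1.3]
grip_width: 0.219
gripper_force: 97.8
time_s: 33.35
position: [0.4533, 0.2049, 0.3245]
eef_rot: [-3.141, 0.056, -0.001]
ft_force: [-0.5, 0.8, -0.9]
grip_width: 0.217
gripper_force: 98.0
time_s: 33.85
position: [0.457, 0.201, 0.3244]
eef_rot: [-3.141, 0.052, 0.0]
ft_force: [0.6, 0.3, -1.0]
grip_width: 0.215
gripper_force: 97.9
t 33.9 pos [0.4571 0.2009 0.3244] rot [-3.141  0.052 -0.   ] F [ 1.   1.  -1.4] g 0.216 97.9 q [-0.84  0.15  0.38  1.75 -0.06  1.25 -2.05]
panels
   [ 5.49835e+02  2.88069e+02  9.98880e+01  6.54980e+01 -4.20000e-02] z 0.1751
   [ 5.57928e+02  3.48662e+02  3.90360e+01  2.81100e+00 -1.60000e-02] z 0.1746
ribs
   [ 5.51695e+02  3.26644e+02  9.89130e+01  6.62000e+00 -3.80000e-02] z 0.1661
   [ 5.49440e+02  2.44493e+02  9.96130e+01  2.34210e+01 -4.00000e-02] z 0.166
   [ 5.45872e+02  1.63240e+02  9.98020e+01  1.26420e+01 -4.20000e-02] z 0.1661
   [ 5.43507e+02  1.03238e+02  9.96570e+01  2.15450e+01 -3.40000e-02] z 0.1658
   [ 5.57584e+02  3.48527e+02  3.96790e+01  1.78900e+00 -3.20000e-02] z 0.1645
```

Measured: panel in the left bay within ~1 mm and 0.004 rad. Next the middle one.

```bash

python3 -m handwheel '[{"dx":-0.27,"dy":-0.8,"dz":0,"ax":0,"ay":0,"az":-0.0057,"jaw":-1},{"dx":-0.27,"dy":-1,"dz":0,"ax":0,"ay":0,"az":0,"jaw":-1},{"dx":-0.27,"dy":-1,"dz":0,"ax":0,"ay":0,"az":0,"jaw":-1},{"dx":-0.27,"dy":-1,"dz":0,"ax":0,"ay":0,"az":0,"jaw":-1},{"dx":-0.27,"dy":-1,"dz":0,"ax":0,"ay":0,"az":0,"jaw":-1}]' >/dev/null
python3 -m handwheel '[{"dx":-0.27,"dy":-1,"dz":0,"ax":0,"ay":0,"az":0,"jaw":-1},{"dx":-0.27,"dy":-1,"dz":0,"ax":0,"ay":0,"az":0,"jaw":-1},{"dx":-0.27,"dy":-1,"dz":0,"ax":0,"ay":0,"az":0,"jaw":-1},{"dx":-0.27,"dy":-1,"dz":0,"ax":0,"ay":0,"az":0,"jaw":-1},{"dx":-0.27,"dy":-1,"dz":0,"ax":0,"ay":0,"az":0,"jaw":-1}]'
python3 -m handwheel '[{"dx":-0.27,"dy":-1,"dz":0,"ax":0,"ay":0,"az":0,"jaw":-1},{"dx":-0.27,"dy":-1,"dz":0,"ax":0,"ay":0,"az":0,"jaw":-1},{"dx":-0.27,"dy":-1,"dz":0,"ax":0,"ay":0,"az":0,"jaw":-1},{"dx":-0.27,"dy":-1,"dz":0,"ax":0,"ay":0,"az":0,"jaw":-1},{"dx":-0.27,"dy":-0.87,"dz":0,"ax":0,"ay":0,"az":0,"jaw":-1}]' 
python3 -m handwheel '[{"dx":0,"dy":0,"dz":-0.8,"ax":0,"ay":0,"az":0,"jaw":-1},{"dx":0,"dy":0,"dz":-0.8,"ax":0,"ay":0,"az":0,"jaw":-1},{"dx":0,"dy":0,"dz":-0.8,"ax":0,"ay":0,"az":0,"jaw":-1},{"dx":0,"dy":0,"dz":-0.8,"ax":0,"ay":0,"az":0,"jaw":-1},{"dx":0,"dy":0,"dz":-0.8,"ax":0,"ay":0,"az":0,"jaw":-1}]' >/dev/null
python3 -m handwheel '[{"dx":0,"dy":0,"dz":-0.8,"ax":0,"ay":0,"az":0,"jaw":-1},{"dx":0,"dy":0,"dz":-0.8,"ax":0,"ay":0,"az":0,"jaw":-1},{"dx":0,"dy":0,"dz":-0.8,"ax":0,"ay":0,"az":0,"jaw":-1},{"dx":0,"dy":0,"dz":0,"ax":0,"ay":0,"az":0,"jaw":-1},{"dx":0,"dy":0,"dz":0,"ax":0,"ay":0,"az":0,"jaw":-1}]'
```

```text
time_s: 34.9
position: [0.3761, -0.0948, 0.3245]
eef_rot: [-3.139, 0.11, -0.001]
ft_force: [0.0, -1.0, -1.7]
grip_width: 0.216
gripper_force: 97.9
time_s: 35.4
position: [0.3357, -0.2412, 0.3245]
eef_rot: [-3.139, 0.111, -0.002]
ft_force: [1.1, 0.3, -0.9]
grip_width: 0.216
gripper_force: 97.9
time_s: 36.4
position: [0.3361, -0.2401, 0.1327]
eef_rot: [3.14, -0.111, -0.001]
ft_force: [-0.4, -0.4, -1.4]
grip_width: 0.218
gripper_force: 98.0
```

```bash

python3 -m handwheel '[{"dx":0,"dy":0.047,"dz":-0.7,"ax":0,"ay":0,"az":0,"jaw":-1},{"dx":0,"dy":0,"dz":-0.7,"ax":0,"ay":0,"az":0,"jaw":-1},{"dx":0,"dy":0,"dz":-0.7,"ax":0,"ay":0,"az":0,"jaw":-1},{"dx":0,"dy":0,"dz":-0.7,"ax":0,"ay":0,"az":0,"jaw":-1},{"dx":0,"dy":0,"dz":0,"ax":0,"ay":0,"az":0,"jaw":-1}]'
python3 -m handwheel '[{"dx":0.3,"dy":-0.019,"dz":0,"ax":0,"ay":0,"az":0,"jaw":-1},{"dx":0.47,"dy":-0.029,"dz":0,"ax":0,"ay":0,"az":0,"jaw":-1},{"dx":0.47,"dy":-0.029,"dz":0,"ax":0,"ay":0,"az":0,"jaw":-1},{"dx":0.47,"dy":-0.029,"dz":0,"ax":0,"ay":0,"az":0,"jaw":-1},{"dx":0.47,"dy":-0.029,"dz":0,"ax":0,"ay":0,"az":0,"jaw":-1}]' 
python3 -m handwheel '[{"dx":0.47,"dy":-0.029,"dz":0,"ax":0,"ay":0,"az":0,"jaw":-1},{"dx":0.47,"dy":-0.029,"dz":0,"ax":0,"ay":0,"az":0,"jaw":-1},{"dx":0.47,"dy":-0.029,"dz":0,"ax":0,"ay":0,"az":0,"jaw":-1},{"dx":0.47,"dy":-0.029,"dz":0,"ax":0,"ay":0,"az":0,"jaw":-1},{"dx":0.4,"dy":-0.025,"dz":0,"ax":0,"ay":0,"az":0,"jaw":-1}]' 
python3 -m handwheel '[{"dx":0.16,"dy":-0.011,"dz":0,"ax":0,"ay":0,"az":0,"jaw":-1},{"dx":0,"dy":0,"dz":0,"ax":0,"ay":0,"az":0,"jaw":-1},{"dx":0,"dy":0,"dz":0,"ax":0,"ay":0,"az":0,"jaw":-1},{"dx":0,"dy":0,"dz":0,"ax":0,"ay":0,"az":0,"jaw":-1},{"dx":0,"dy":0,"dz":0,"ax":0,"ay":0,"az":0,"jaw":-1}]' 
python3 - <<'E'
from h import *
p,d,c=grab('wrist'); save(p,'w10.png',None,1.3);st()
E
```

```text
time_s: 36.9
position: [0.3364, -0.2383, 0.0481]
eef_rot: [-3.139, 0.11, 0.001]
ft_force: [-0.6, -1.3, -0.0]
grip_width: 0.221
gripper_force: 98.0
time_s: 37.4
position: [0.4036, -0.2426, 0.0487]
eef_rot: [3.139, -0.11, 0.002]
ft_force: [-0.2, -0.6, -1.0]
grip_width: 0.216
gripper_force: 98.0
time_s: 37.9
position: [0.4712, -0.2469, 0.0481]
eef_rot: [3.14, -0.111, -0.0]
ft_force: [-0.7, 0.2, -2.1]
grip_width: 0.216
gripper_force: 98.0
time_s: 38.4
position: [0.4742, -0.2472, 0.0483]
eef_rot: [-3.139, 0.112, 0.0]
ft_force: [0.1, 0.4, -0.9]
grip_width: 0.219
gripper_force: 98.0
t 38.45 pos [ 0.4744 -0.2472  0.0484] rot [-3.139  0.112 -0.   ] F [-0.2  0.4 -2.5] g 0.219 98.0 q [-0.1   0.61  0.69  2.02 -0.58  0.72 -0.69]
```

View pics/w10.png

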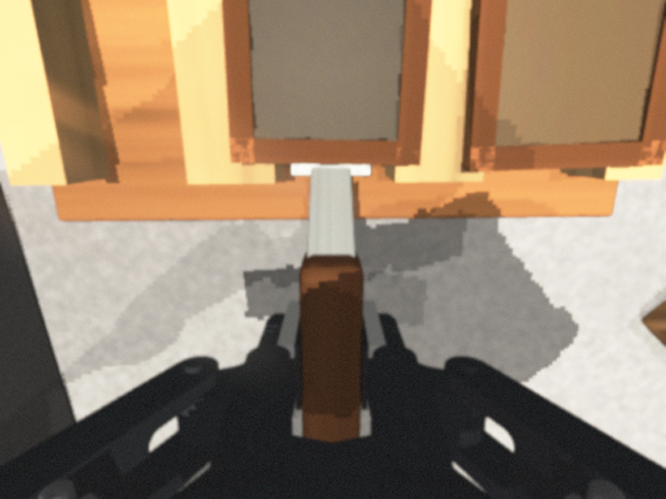

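Blade lip (331,169) is in the mid gap (275–397 px) under the mid panel (228–422 px). Lifting.

```bash

python3 -m handwheel '[{"dx":0,"dy":0,"dz":0.15,"ax":0,"ay":0,"az":0,"jaw":-1},{"dx":0,"dy":0,"dz":0.15,"ax":0,"ay":0,"az":0,"jaw":-1},{"dx":0,"dy":0,"dz":0.15,"ax":0,"ay":0,"az":0,"jaw":-1},{"dx":0,"dy":0,"dz":0.15,"ax":0,"ay":0,"az":0,"jaw":-1},{"dx":0,"dy":0,"dz":0.15,"ax":0,"ay":0,"az":0,"jaw":-1}]' 
python3 -m handwheel '[{"dx":0,"dy":0,"dz":0.2,"ax":0,"ay":0,"az":0,"jaw":-1},{"dx":0,"dy":0,"dz":0.25,"ax":0,"ay":0,"az":0,"jaw":-1},{"dx":0,"dy":0,"dz":0.3,"ax":0,"ay":0,"az":0,"jaw":-1},{"dx":0,"dy":0,"dz":0.35,"ax":0,"ay":0,"az":0,"jaw":-1},{"dx":0,"dy":0,"dz":0.4,"ax":0,"ay":0,"az":0,"jaw":-1}]' >/dev/null
python3 -m handwheel '[{"dx":0,"dy":0,"dz":0.45,"ax":0,"ay":0,"az":0,"jaw":-1},{"dx":0,"dy":0,"dz":0.5,"ax":0,"ay":0,"az":0,"jaw":-1},{"dx":0,"dy":0,"dz":0.5,"ax":0,"ay":0,"az":0,"jaw":-1},{"dx":0,"dy":0,"dz":0.5,"ax":0,"ay":0,"az":0,"jaw":-1},{"dx":0,"dy":0,"dz":0.5,"ax":0,"ay":0,"az":0,"jaw":-1}]' >/dev/null
python3 -m handwheel '[{"dx":0,"dy":0,"dz":0.5,"ax":0,"ay":0,"az":0,"jaw":-1},{"dx":0,"dy":0,"dz":0.5,"ax":0,"ay":0,"az":0,"jaw":-1},{"dx":0,"dy":0,"dz":0.5,"ax":0,"ay":0,"az":0,"jaw":-1},{"dx":0,"dy":0,"dz":0.5,"ax":0,"ay":0,"az":0,"jaw":-1},{"dx":0,"dy":0,"dz":0.4,"ax":0,"ay":0,"az":0,"jaw":-1}]' >/dev/null
python3 -m handwheel '[{"dx":0,"dy":0,"dz":0.4,"ax":0,"ay":0,"az":0,"jaw":-1},{"dx":0,"dy":0,"dz":0.4,"ax":0,"ay":0,"az":0,"jaw":-1},{"dx":0,"dy":0,"dz":0.3,"ax":0,"ay":0,"az":0,"jaw":-1},{"dx":0,"dy":0,"dz":0.1,"ax":0,"ay":0,"az":0,"jaw":-1},{"dx":0,"dy":0,"dz":0,"ax":0,"ay":0,"az":0,"jaw":-1}]'
python3 -c "
from h import *
held()"
```

```text
time_s: 38.95
position: [0.4748, -0.2471, 0.0712]
eef_rot: [-3.14, 0.111, -0.0]
ft_force: [0.6, -0.6, -3.2]
grip_width: 0.216
gripper_force: 98.0
time_s: 40.95
position: [0.4749, -0.2473, 0.2975]
eef_rot: [3.14, -0.111, 0.001]
ft_force: [-0.5, 0.3, -2.5]
grip_width: 0.221
gripper_force: 98.0
t 41.0 pos [ 0.4747 -0.2471  0.2971] rot [-3.139  0.111  0.   ] F [-0.6  0.1 -3.5] g 0.216 98.0 q [-0.33  0.31  0.94  1.74 -0.26  1.23 -0.96]
n 17285 front x 0.0608 centre x 0.1108 rect ((87.58141326904297, -1.5078125), (54.27717590332031, 64.54961395263672), 0.8806959986686707) yaw tool -0.0707 z 0.01
```

```bash

python3 -m handwheel '[{"dx":0,"dy":0.17,"dz":0,"ax":0,"ay":0,"az":0.0016,"jaw":-1},{"dx":0,"dy":0.33,"dz":0,"ax":0,"ay":0,"az":0.0015,"jaw":-1},{"dx":0,"dy":0.5,"dz":0,"ax":0,"ay":0,"az":0.0015,"jaw":-1},{"dx":-0.063,"dy":0.667,"dz":0,"ax":0,"ay":0,"az":0.0015,"jaw":-1},{"dx":-0.063,"dy":0.667,"dz":0,"ax":0,"ay":0,"az":0.0015,"jaw":-1}]' >/dev/null
python3 -m handwheel '[{"dx":-0.063,"dy":0.667,"dz":0,"ax":0,"ay":0,"az":0,"jaw":-1},{"dx":-0.063,"dy":0.667,"dz":0,"ax":0,"ay":0,"az":0,"jaw":-1},{"dx":-0.063,"dy":0.667,"dz":0,"ax":0,"ay":0,"az":0,"jaw":-1},{"dx":-0.063,"dy":0.667,"dz":0,"ax":0,"ay":0,"az":0,"jaw":-1},{"dx":-0.063,"dy":0.667,"dz":0,"ax":0,"ay":0,"az":0,"jaw":-1}]' >/dev/null
python3 -m handwheel '[{"dx":-0.063,"dy":0.667,"dz":0,"ax":0,"ay":0,"az":0,"jaw":-1},{"dx":-0.063,"dy":0.667,"dz":0,"ax":0,"ay":0,"az":0,"jaw":-1},{"dx":-0.063,"dy":0.667,"dz":0,"ax":0,"ay":0,"az":0,"jaw":-1},{"dx":-0.063,"dy":0.667,"dz":0,"ax":0,"ay":0,"az":0,"jaw":-1},{"dx":-0.063,"dy":0.667,"dz":0,"ax":0,"ay":0,"az":0,"jaw":-1}]' >/dev/null
python3 -m handwheel '[{"dx":-0.063,"dy":0.667,"dz":0,"ax":0,"ay":0,"az":0,"jaw":-1},{"dx":-0.063,"dy":0.667,"dz":0,"ax":0,"ay":0,"az":0,"jaw":-1},{"dx":-0.063,"dy":0.667,"dz":0,"ax":0,"ay":0,"az":0,"jaw":-1},{"dx":-0.063,"dy":0.667,"dz":0,"ax":0,"ay":0,"az":0,"jaw":-1},{"dx":-0.063,"dy":0.667,"dz":0,"ax":0,"ay":0,"az":0,"jaw":-1}]' >/dev/null
python3 -m handwheel '[{"dx":-0.063,"dy":0.667,"dz":0,"ax":0,"ay":0,"az":0,"jaw":-1},{"dx":-0.063,"dy":0.667,"dz":0,"ax":0,"ay":0,"az":0,"jaw":-1},{"dx":-0.063,"dy":0.667,"dz":0,"ax":0,"ay":0,"az":0,"jaw":-1},{"dx":0,"dy":0.5,"dz":0,"ax":0,"ay":0,"az":0,"jaw":-1},{"dx":0,"dy":0.33,"dz":0,"ax":0,"ay":0,"az":0,"jaw":-1}]' >/dev/null
python3 -m handwheel '[{"dx":0,"dy":0.17,"dz":0,"ax":0,"ay":0,"az":0,"jaw":-1},{"dx":0,"dy":0,"dz":0,"ax":0,"ay":0,"az":0,"jaw":-1},{"dx":0,"dy":0,"dz":0,"ax":0,"ay":0,"az":0,"jaw":-1},{"dx":0,"dy":0,"dz":0,"ax":0,"ay":0,"az":0,"jaw":-1},{"dx":0,"dy":0,"dz":0,"ax":0,"ay":0,"az":0,"jaw":-1}]'
python3 -c "
from h import *
held()"
```

```text
time_s: 44.0
position: [0.4371, 0.2123, 0.2974]
eef_rot: [-3.141, 0.038, -0.0]
ft_force: [-0.3, 0.4, -1.6]
grip_width: 0.213
gripper_force: 97.9
t 44.05 pos [0.4371 0.2125 0.2974] rot [-3.141  0.038 -0.   ] F [ 0.1  0.2 -2.2] g 0.217 97.9 q [-1.13  0.15  0.67  1.84 -0.1   1.18 -2.02]
n 17308 front x 0.0606 centre x 0.1106 rect ((87.49542999267578, -1.415802001953125), (54.4873046875, 64.5853271484375), 0.6986870765686035) yaw tool -0.0239 z 0.0105
```

```bash

python3 -m handwheel '[{"dx":0,"dy":0,"dz":-0.4,"ax":0,"ay":0,"az":0,"jaw":-1},{"dx":0,"dy":0,"dz":-0.5,"ax":0,"ay":0,"az":0,"jaw":-1},{"dx":0,"dy":0,"dz":-0.5,"ax":0,"ay":0,"az":0,"jaw":-1},{"dx":0,"dy":0,"dz":-0.5,"ax":0,"ay":0,"az":0,"jaw":-1},{"dx":0,"dy":0,"dz":-0.5,"ax":0,"ay":0,"az":0,"jaw":-1}]' >/dev/null
python3 -m handwheel '[{"dx":0,"dy":0,"dz":-0.45,"ax":0,"ay":0,"az":0,"jaw":-1},{"dx":0,"dy":0,"dz":-0.3,"ax":0,"ay":0,"az":0,"jaw":-1},{"dx":0,"dy":0,"dz":-0.15,"ax":0,"ay":0,"az":0,"jaw":-1},{"dx":0,"dy":0,"dz":-0.05,"ax":0,"ay":0,"az":0,"jaw":-1},{"dx":0,"dy":0,"dz":0,"ax":0,"ay":0,"az":0,"jaw":-1}]'
python3 -m handwheel '[{"dx":0,"dy":0,"dz":-0.1,"ax":0,"ay":0,"az":0,"jaw":-1},{"dx":0,"dy":0,"dz":-0.1,"ax":0,"ay":0,"az":0,"jaw":-1},{"dx":0,"dy":0,"dz":-0.1,"ax":0,"ay":0,"az":0,"jaw":-1},{"dx":0,"dy":0,"dz":-0.1,"ax":0,"ay":0,"az":0,"jaw":-1},{"dx":0,"dy":0,"dz":-0.1,"ax":0,"ay":0,"az":0,"jaw":-1}]' >/dev/null
python3 -m handwheel '[{"dx":0,"dy":0,"dz":-0.1,"ax":0,"ay":0,"az":0,"jaw":-1},{"dx":0,"dy":0,"dz":-0.1,"ax":0,"ay":0,"az":0,"jaw":-1},{"dx":0,"dy":0,"dz":-0.05,"ax":0,"ay":0,"az":0,"jaw":-1},{"dx":0,"dy":0,"dz":0,"ax":0,"ay":0,"az":0,"jaw":-1},{"dx":0,"dy":0,"dz":0,"ax":0,"ay":0,"az":0,"jaw":-1}]'
python3 - <<'E'
from h import *
st();p,d,c=grab('wrist');P=cloud(c,d)
print('panels');zones(P,.1705,.180,.45,.65,.08,.35)
print('ribs');zones(P,.159,.1695,.45,.65,.08,.35)
print('blade lip');zones(P,.150,.158,.45,.55,.15,.28,20)
E
```

```text
time_s: 45.05
position: [0.4372, 0.213, 0.1969]
eef_rot: [-3.141, 0.036, -0.001]
ft_force: [0.7, 0.4, -2.5]
grip_width: 0.217
gripper_force: 98.0
time_s: 46.05
position: [0.437, 0.213, 0.1743]
eef_rot: [-3.141, 0.036, -0.0]
ft_force: [0.8, -0.6, -2.0]
grip_width: 0.214
gripper_force: 98.1
t 46.05 pos [0.437  0.213  0.1743] rot [-3.141  0.036 -0.   ] F [ 0.8 -0.6 -2. ] g 0.214 98.1 q [-1.06  0.3   0.63  2.01 -0.23  0.89 -1.9 ]
panels
   [524.886 288.892  65.431  50.606   1.545] z 0.175
   [522.844 212.761  64.79   51.103   1.533] z 0.1751
   [481.8   212.222  15.843   6.381   1.525] z 0.1752
ribs
   [ 5.25436e+02  2.52135e+02  5.20340e+01  1.08290e+01 -4.20000e-02] z 0.1663
   [ 5.22794e+02  1.68365e+02  5.33660e+01  2.15160e+01 -3.60000e-02] z 0.1661
   [ 5.21038e+02  1.04077e+02  5.56200e+01  2.24760e+01 -4.40000e-02] z 0.1655
   [489.089 211.96   15.682   6.948  -1.562] z 0.1643
blade lip
   [493.783 212.103  31.496   3.84    1.549] z 0.1554
```

```bash

python3 -m handwheel '[{"dx":-0.3,"dy":0.01,"dz":0,"ax":0,"ay":0,"az":0,"jaw":-1},{"dx":-0.5,"dy":0.015,"dz":0,"ax":0,"ay":0,"az":0,"jaw":-1},{"dx":-0.5,"dy":0.015,"dz":0,"ax":0,"ay":0,"az":0,"jaw":-1},{"dx":-0.5,"dy":0.015,"dz":0,"ax":0,"ay":0,"az":0,"jaw":-1},{"dx":-0.5,"dy":0.015,"dz":0,"ax":0,"ay":0,"az":0,"jaw":-1}]'
python3 -m handwheel '[{"dx":-0.5,"dy":0.015,"dz":0,"ax":0,"ay":0,"az":0,"jaw":-1},{"dx":-0.5,"dy":0.015,"dz":0,"ax":0,"ay":0,"az":0,"jaw":-1},{"dx":-0.5,"dy":0.015,"dz":0,"ax":0,"ay":0,"az":0,"jaw":-1},{"dx":-0.2,"dy":0.007,"dz":0,"ax":0,"ay":0,"az":0,"jaw":-1},{"dx":0,"dy":0,"dz":0,"ax":0,"ay":0,"az":0,"jaw":-1}]'
python3 -m handwheel '[{"dx":0,"dy":0,"dz":0.6,"ax":0,"ay":0,"az":0,"jaw":-1},{"dx":0,"dy":0,"dz":1,"ax":0,"ay":0,"az":0,"jaw":-1},{"dx":0,"dy":0,"dz":1,"ax":0,"ay":0,"az":0,"jaw":-1},{"dx":0,"dy":0,"dz":1,"ax":0,"ay":0,"az":0,"jaw":-1},{"dx":0,"dy":0,"dz":1,"ax":0,"ay":0,"az":0,"jaw":-1}]'
python3 -m handwheel '[{"dx":0.8,"dy":-0.4,"dz":0.4,"ax":0,"ay":0,"az":-0.003,"jaw":-1},{"dx":0.9,"dy":-0.5,"dz":0,"ax":0,"ay":0,"az":-0.003,"jaw":-1},{"dx":0.9,"dy":-0.5,"dz":0,"ax":0,"ay":0,"az":0,"jaw":-1},{"dx":0.9,"dy":-0.5,"dz":0,"ax":0,"ay":0,"az":0,"jaw":-1},{"dx":0.9,"dy":-0.5,"dz":0,"ax":0,"ay":0,"az":0,"jaw":-1}]' >/dev/null
python3 -m handwheel '[{"dx":0.2,"dy":-0.2,"dz":0,"ax":0,"ay":0,"az":0,"jaw":-1},{"dx":0,"dy":0,"dz":0,"ax":0,"ay":0,"az":0,"jaw":-1},{"dx":0,"dy":0,"dz":0,"ax":0,"ay":0,"az":0,"jaw":-1},{"dx":0,"dy":0,"dz":0,"ax":0,"ay":0,"az":0,"jaw":-1},{"dx":0,"dy":0,"dz":0,"ax":0,"ay":0,"az":0,"jaw":-1}]'
python3 - <<'E'
from h import *
p,d,c=grab('wrist'); st();P=cloud(c,d)
print('panels');zones(P,.1705,.180,.45,.65,.08,.35)
print('ribs');zones(P,.159,.1695,.45,.65,.08,.35)
r=R.from_rotvec(arm.state()['eef_rot']).as_matrix();print('yaw',np.arctan2(r[1,0],r[0,0]))
E
```

```text
time_s: 46.6
position: [0.3667, 0.215, 0.1743]
eef_rot: [-3.141, 0.036, 0.0]
ft_force: [0.6, -0.2, -0.5]
grip_width: 0.221
gripper_force: 98.1
time_s: 47.1
position: [0.3162, 0.2168, 0.1744]
eef_rot: [-3.141, 0.034, 0.0]
ft_force: [0.6, -0.2, -0.6]
grip_width: 0.215
gripper_force: 98.1
time_s: 47.6
position: [0.3175, 0.2164, 0.3138]
eef_rot: [-3.141, 0.037, -0.001]
ft_force: [-0.2, 0.6, -1.6]
grip_width: 0.214
gripper_force: 98.0
time_s: 48.6
position: [0.4543, 0.1394, 0.3243]
eef_rot: [-3.14, 0.093, 0.0]
ft_force: [0.3, -0.5, -1.5]
grip_width: 0.215
gripper_force: 98.1
t 48.65 pos [0.4545 0.1393 0.3244] rot [-3.139  0.093 -0.   ] F [ 0.1  0.8 -1.7] g 0.218 98.1 q [-1.14  0.12  0.83  1.82 -0.09  1.24 -1.91]
panels
   [ 5.47303e+02  2.12105e+02  1.00215e+02  6.49420e+01 -4.00000e-02] z 0.1751
   [ 5.49890e+02  2.87914e+02  1.00465e+02  6.57570e+01 -3.60000e-02] z 0.1751
   [ 5.62620e+02  3.48908e+02  2.93170e+01  3.06300e+00 -5.30000e-02] z 0.1743
ribs
   [ 5.43496e+02  9.97710e+01  1.00092e+02  1.27940e+01 -4.10000e-02] z 0.1661
   [ 5.46386e+02  1.72420e+02  9.95230e+01  1.71710e+01 -6.10000e-02] z 0.1661
   [ 5.49148e+02  2.52073e+02  9.96620e+01  9.97200e+00 -3.80000e-02] z 0.1663
   [ 5.64187e+02  3.48500e+02  2.60970e+01  2.81000e+00 -1.20000e-02] z 0.1641
   [ 5.43256e+02  3.28095e+02  6.23140e+01  4.37800e+00 -5.20000e-02] z 0.1662
yaw -0.05919701668450583
```

```bash

python3 -m handwheel '[{"dx":-0.27,"dy":-0.95,"dz":0,"ax":0,"ay":0,"az":0,"jaw":-1},{"dx":-0.27,"dy":-0.95,"dz":0,"ax":0,"ay":0,"az":0,"jaw":-1},{"dx":-0.27,"dy":-0.95,"dz":0,"ax":0,"ay":0,"az":0,"jaw":-1},{"dx":-0.27,"dy":-0.95,"dz":0,"ax":0,"ay":0,"az":0,"jaw":-1},{"dx":-0.27,"dy":-0.95,"dz":0,"ax":0,"ay":0,"az":0,"jaw":-1}]' >/dev/null
python3 -m handwheel '[{"dx":-0.27,"dy":-0.95,"dz":0,"ax":0,"ay":0,"az":0,"jaw":-1},{"dx":-0.27,"dy":-0.95,"dz":0,"ax":0,"ay":0,"az":0,"jaw":-1},{"dx":-0.27,"dy":-0.95,"dz":0,"ax":0,"ay":0,"az":0,"jaw":-1},{"dx":-0.27,"dy":-0.95,"dz":0,"ax":0,"ay":0,"az":0,"jaw":-1},{"dx":-0.27,"dy":-0.95,"dz":0,"ax":0,"ay":0,"az":0,"jaw":-1}]' >/dev/null
python3 -m handwheel '[{"dx":-0.27,"dy":-0.95,"dz":0,"ax":0,"ay":0,"az":0,"jaw":-1},{"dx":-0.27,"dy":-0.95,"dz":0,"ax":0,"ay":0,"az":0,"jaw":-1},{"dx":-0.27,"dy":-0.95,"dz":0,"ax":0,"ay":0,"az":0,"jaw":-1},{"dx":-0.27,"dy":-0.95,"dz":0,"ax":0,"ay":0,"az":0,"jaw":-1},{"dx":-0.27,"dy":-0.95,"dz":0,"ax":0,"ay":0,"az":0,"jaw":-1}]' >/dev/null
python3 -m handwheel '[{"dx":-0.27,"dy":-0.95,"dz":0,"ax":0,"ay":0,"az":0,"jaw":-1},{"dx":0,"dy":0,"dz":-0.8,"ax":0,"ay":0,"az":0,"jaw":-1},{"dx":0,"dy":0,"dz":-0.8,"ax":0,"ay":0,"az":0,"jaw":-1},{"dx":0,"dy":0,"dz":-0.8,"ax":0,"ay":0,"az":0,"jaw":-1},{"dx":0,"dy":0,"dz":-0.8,"ax":0,"ay":0,"az":0,"jaw":-1}]'
python3 -m handwheel '[{"dx":0,"dy":0,"dz":-0.8,"ax":0,"ay":0,"az":0,"jaw":-1},{"dx":0,"dy":0,"dz":-0.8,"ax":0,"ay":0,"az":0,"jaw":-1},{"dx":0,"dy":0,"dz":-0.8,"ax":0,"ay":0,"az":0,"jaw":-1},{"dx":0,"dy":0,"dz":0,"ax":0,"ay":0,"az":0,"jaw":-1},{"dx":0,"dy":0,"dz":0,"ax":0,"ay":0,"az":0,"jaw":-1}]'
python3 - <<'E'
from h import *
e=load('w5.npz');P=cloud(e,e['d']);print('cork');zones(P,.03,.05,.3,.55,-.55,-.36)
E
```

```text
time_s: 50.65
position: [0.2984, -0.2916, 0.2472]
eef_rot: [3.117, -0.094, 0.042]
ft_force: [-0.1, -0.2, -0.4]
grip_width: 0.22
gripper_force: 98.7
time_s: 51.15
position: [0.2794, -0.273, 0.1976]
eef_rot: [3.098, -0.095, 0.07]
ft_force: [1.0, 0.2, -1.9]
grip_width: 0.217
gripper_force: 98.6
cork
   [ 394.416 -472.883  178.417   71.046    0.554] z 0.0411
```

```bash
python3 -c "
from h import *
st();r=R.from_rotvec(arm.state()['eef_rot']).as_matrix();print(r.round(3).tolist())"
```

```text
t 51.15 pos [ 0.2794 -0.273   0.1976] rot [ 3.098 -0.095  0.07 ] F [ 1.   0.2 -1.9] g 0.217 98.6 q [-0.96 -0.44  1.32  2.25  0.53  1.02 -1.58]
[[0.997, -0.062, 0.044], [-0.06, -0.997, -0.042], [0.047, 0.04, -0.998]]
```

```bash

python3 -m handwheel '[{"dx":0.6,"dy":0.5,"dz":1,"ax":0,"ay":0,"az":0,"jaw":-1},{"dx":0.6,"dy":0.5,"dz":1,"ax":0,"ay":0,"az":0,"jaw":-1},{"dx":0.6,"dy":0.5,"dz":1,"ax":0,"ay":0,"az":0,"jaw":-1},{"dx":0.6,"dy":0.5,"dz":1,"ax":0,"ay":0,"az":0,"jaw":-1},{"dx":0.6,"dy":0.5,"dz":1,"ax":0,"ay":0,"az":0,"jaw":-1}]' >/dev/null
python3 -c "
from h import *
st()"
python3 -m handwheel '[{"dx":0,"dy":1,"dz":0,"ax":0,"ay":0,"az":0,"jaw":-1},{"dx":0,"dy":1,"dz":0,"ax":0,"ay":0,"az":0,"jaw":-1},{"dx":0,"dy":1,"dz":0,"ax":0,"ay":0,"az":0,"jaw":-1},{"dx":0,"dy":1,"dz":0,"ax":0,"ay":0,"az":0,"jaw":-1},{"dx":0,"dy":1,"dz":0,"ax":0,"ay":0,"az":0,"jaw":-1}]' >/dev/null
python3 -m handwheel '[{"dx":0,"dy":1,"dz":0,"ax":0,"ay":0,"az":0,"jaw":-1},{"dx":0,"dy":1,"dz":0,"ax":0,"ay":0,"az":0,"jaw":-1},{"dx":0,"dy":1,"dz":0,"ax":0,"ay":0,"az":0,"jaw":-1},{"dx":0,"dy":1,"dz":0,"ax":0,"ay":0,"az":0,"jaw":-1},{"dx":0,"dy":1,"dz":0,"ax":0,"ay":0,"az":0,"jaw":-1}]' >/dev/null
python3 -c "
from h import *
st()"
```

```text
t 51.65 pos [ 0.371  -0.1969  0.3497] rot [ 3.099 -0.093  0.073] F [ 0.9 -0.2 -1.2] g 0.216 98.7 q [-0.98 -0.31  1.07  1.93  0.32  1.33 -1.63]
t 52.65 pos [0.3701 0.1045 0.3482] rot [ 3.099 -0.092  0.072] F [ 0.2  0.2 -0.9] g 0.219 98.8 q [-1.08 -0.14  0.54  1.95  0.14  1.3  -2.21]
```

```bash

python3 -m handwheel '[{"dx":1,"dy":0,"dz":0.2,"ax":0,"ay":0,"az":0,"jaw":-1},{"dx":1,"dy":0,"dz":0.2,"ax":0,"ay":0,"az":0,"jaw":-1},{"dx":1,"dy":0,"dz":0.2,"ax":0,"ay":0,"az":0,"jaw":-1},{"dx":1,"dy":0,"dz":0.2,"ax":0,"ay":0,"az":0,"jaw":-1},{"dx":1,"dy":0,"dz":0.2,"ax":0,"ay":0,"az":0,"jaw":-1}]' >/dev/null
python3 -m handwheel '[{"dx":1,"dy":0,"dz":0,"ax":0,"ay":0,"az":0,"jaw":-1},{"dx":1,"dy":0,"dz":0,"ax":0,"ay":0,"az":0,"jaw":-1},{"dx":1,"dy":0,"dz":0,"ax":0,"ay":0,"az":0,"jaw":-1},{"dx":1,"dy":-1,"dz":0,"ax":0,"ay":0,"az":0,"jaw":-1},{"dx":0,"dy":-1,"dz":0,"ax":0,"ay":0,"az":0,"jaw":-1}]' >/dev/null
python3 -c "
from h import *
st()"
python3 -m handwheel '[{"dx":0,"dy":-1,"dz":0,"ax":0,"ay":0,"az":0,"jaw":-1},{"dx":0,"dy":-1,"dz":0,"ax":0,"ay":0,"az":0,"jaw":-1},{"dx":0,"dy":-1,"dz":0,"ax":0,"ay":0,"az":0,"jaw":-1},{"dx":0,"dy":-1,"dz":0,"ax":0,"ay":0,"az":0,"jaw":-1},{"dx":0,"dy":-1,"dz":0,"ax":0,"ay":0,"az":0,"jaw":-1}]' >/dev/null
python3 -m handwheel '[{"dx":0,"dy":-1,"dz":0,"ax":0,"ay":0,"az":0,"jaw":-1},{"dx":0,"dy":-1,"dz":0,"ax":0,"ay":0,"az":0,"jaw":-1},{"dx":0,"dy":-1,"dz":0,"ax":0,"ay":0,"az":0,"jaw":-1},{"dx":0,"dy":-1,"dz":0,"ax":0,"ay":0,"az":0,"jaw":-1},{"dx":0,"dy":-1,"dz":0,"ax":0,"ay":0,"az":0,"jaw":-1}]' >/dev/null
python3 -c "
from h import *
st();r=R.from_rotvec(arm.state()['eef_rot']).as_matrix();print(r.round(3).tolist())"
```

```text
t 53.65 pos [0.6431 0.0438 0.3757] rot [ 3.097 -0.085  0.07 ] F [ 0.3 -1.  -1.2] g 0.218 98.8 q [-0.66  0.42  0.75  1.36 -0.25  1.42 -1.55]
t 54.65 pos [ 0.6408 -0.2581  0.3774] rot [ 3.098 -0.088  0.072] F [ 0.6  0.2 -1.6] g 0.218 98.8 q [-0.14  0.51  0.76  1.24 -0.33  1.46 -1.06]
[[0.997, -0.058, 0.045], [-0.056, -0.998, -0.042], [0.047, 0.04, -0.998]]
```

```bash

python3 -m handwheel '[{"dx":-1,"dy":0,"dz":0,"ax":0.0067,"ay":0.0072,"az":0,"jaw":-1},{"dx":-1,"dy":0,"dz":0,"ax":0,"ay":0,"az":0,"jaw":-1},{"dx":-1,"dy":0,"dz":0,"ax":0,"ay":0,"az":0,"jaw":-1},{"dx":-1,"dy":0.2,"dz":0,"ax":0,"ay":0,"az":0,"jaw":-1},{"dx":-1,"dy":0.2,"dz":0,"ax":0,"ay":0,"az":0,"jaw":-1}]' >/dev/null
python3 -m handwheel '[{"dx":-1,"dy":0.2,"dz":0,"ax":0,"ay":0,"az":0,"jaw":-1},{"dx":-1,"dy":0.3,"dz":0,"ax":0,"ay":0,"az":0,"jaw":-1},{"dx":-0.8,"dy":0.5,"dz":0,"ax":0,"ay":0,"az":0,"jaw":-1},{"dx":-0.5,"dy":1,"dz":0,"ax":0,"ay":0,"az":0,"jaw":-1},{"dx":0,"dy":1,"dz":0,"ax":0,"ay":0,"az":0,"jaw":-1}]' >/dev/null
python3 -c "
from h import *
st()"
python3 -m handwheel '[{"dx":0,"dy":1,"dz":0,"ax":0,"ay":0,"az":0,"jaw":-1},{"dx":0,"dy":1,"dz":0,"ax":0,"ay":0,"az":0,"jaw":-1},{"dx":0,"dy":1,"dz":0,"ax":0,"ay":0,"az":0,"jaw":-1},{"dx":0,"dy":1,"dz":0,"ax":0,"ay":0,"az":0,"jaw":-1},{"dx":0,"dy":1,"dz":0,"ax":0,"ay":0,"az":0,"jaw":-1}]' >/dev/null
python3 -m handwheel '[{"dx":0,"dy":1,"dz":0,"ax":0,"ay":0,"az":0,"jaw":-1},{"dx":0,"dy":1,"dz":0,"ax":0,"ay":0,"az":0,"jaw":-1},{"dx":0,"dy":1,"dz":0,"ax":0,"ay":0,"az":0,"jaw":-1},{"dx":0,"dy":1,"dz":0,"ax":0,"ay":0,"az":0,"jaw":-1},{"dx":0,"dy":0,"dz":0,"ax":0,"ay":0,"az":0,"jaw":-1}]' >/dev/null
python3 -c "
from h import *
st()"
```

```text
t 55.65 pos [ 0.3896 -0.1554  0.3784] rot [-3.139e+00  9.600e-02 -2.000e-03] F [ 1.6  1.2 -1.6] g 0.215 98.8 q [-0.46 -0.07  0.69  1.82  0.04  1.37 -1.42]
t 56.65 pos [0.3908 0.1193 0.3777] rot [-3.14e+00  8.30e-02  2.00e-03] F [ 0.8 -0.  -0.9] g 0.214 98.8 q [-0.73 -0.05  0.29  1.82  0.01  1.37 -2.06]
```

```bash

python3 -m handwheel '[{"dx":1,"dy":0,"dz":0,"ax":0,"ay":0,"az":0,"jaw":-1},{"dx":1,"dy":0,"dz":0,"ax":0,"ay":0,"az":0,"jaw":-1},{"dx":1,"dy":0,"dz":0,"ax":0,"ay":0,"az":0,"jaw":-1},{"dx":1,"dy":0,"dz":0,"ax":0,"ay":0,"az":0,"jaw":-1},{"dx":1,"dy":0,"dz":0,"ax":0,"ay":0,"az":0,"jaw":-1}]' >/dev/null
python3 -m handwheel '[{"dx":1,"dy":0,"dz":0,"ax":0,"ay":0,"az":0,"jaw":-1},{"dx":1,"dy":0,"dz":0,"ax":0,"ay":0,"az":0,"jaw":-1},{"dx":1,"dy":-1,"dz":0,"ax":0,"ay":0,"az":0,"jaw":-1},{"dx":0,"dy":-1,"dz":0,"ax":0,"ay":0,"az":0,"jaw":-1},{"dx":0,"dy":-1,"dz":0,"ax":0,"ay":0,"az":0,"jaw":-1}]' >/dev/null
python3 -m handwheel '[{"dx":0,"dy":-1,"dz":0,"ax":0,"ay":0,"az":0,"jaw":-1},{"dx":0,"dy":-1,"dz":0,"ax":0,"ay":0,"az":0,"jaw":-1},{"dx":0,"dy":-1,"dz":0,"ax":0,"ay":0,"az":0,"jaw":-1},{"dx":0,"dy":-1,"dz":0,"ax":0,"ay":0,"az":0,"jaw":-1},{"dx":0,"dy":-1,"dz":0,"ax":0,"ay":0,"az":0,"jaw":-1}]' >/dev/null
python3 -m handwheel '[{"dx":0,"dy":-1,"dz":0,"ax":0,"ay":0,"az":0,"jaw":-1},{"dx":0,"dy":-1,"dz":0,"ax":0,"ay":0,"az":0,"jaw":-1},{"dx":0,"dy":-1,"dz":0,"ax":0,"ay":0,"az":0,"jaw":-1},{"dx":0,"dy":-1,"dz":0,"ax":0,"ay":0,"az":0,"jaw":-1},{"dx":0,"dy":-1,"dz":0,"ax":0,"ay":0,"az":0,"jaw":-1}]' >/dev/null
python3 -m handwheel '[{"dx":-0.6,"dy":-1,"dz":0,"ax":0,"ay":0,"az":0,"jaw":-1},{"dx":-1,"dy":-0.5,"dz":0,"ax":0,"ay":0,"az":0,"jaw":-1},{"dx":-1,"dy":0,"dz":0,"ax":0,"ay":0,"az":0,"jaw":-1},{"dx":-1,"dy":0,"dz":0,"ax":0,"ay":0,"az":0,"jaw":-1},{"dx":-1,"dy":0,"dz":0,"ax":0,"ay":0,"az":0,"jaw":-1}]' >/dev/null
python3 -m handwheel '[{"dx":-1,"dy":0,"dz":0,"ax":0,"ay":0,"az":0,"jaw":-1},{"dx":-1,"dy":0,"dz":0,"ax":0,"ay":0,"az":0,"jaw":-1},{"dx":-1,"dy":0,"dz":0,"ax":0,"ay":0,"az":0,"jaw":-1},{"dx":-1,"dy":0,"dz":-0.5,"ax":0,"ay":0,"az":0,"jaw":-1},{"dx":-1,"dy":0,"dz":-0.5,"ax":0,"ay":0,"az":0,"jaw":-1}]' >/dev/null
python3 -m handwheel '[{"dx":-0.6,"dy":0,"dz":-0.8,"ax":0,"ay":0,"az":0,"jaw":-1},{"dx":0,"dy":0,"dz":-0.8,"ax":0,"ay":0,"az":0,"jaw":-1},{"dx":0,"dy":0,"dz":-0.8,"ax":0,"ay":0,"az":0,"jaw":-1},{"dx":0,"dy":0,"dz":-0.8,"ax":0,"ay":0,"az":0,"jaw":-1},{"dx":0,"dy":0,"dz":0,"ax":0,"ay":0,"az":0,"jaw":-1}]' >/dev/null
python3 -c "
from h import *
st();r=R.from_rotvec(arm.state()['eef_rot']).as_matrix();print(r.round(3).tolist())"
```

```text
t 60.15 pos [ 0.3236 -0.3201  0.2495] rot [-3.139  0.094  0.007] F [ 0.2  0.1 -1.3] g 0.215 98.7 q [ 0.16  0.14  0.57  1.97 -0.08  1.06 -0.86]
[[0.998, -0.06, -0.005], [-0.06, -0.998, 0.001], [-0.005, -0.001, -1.0]]
```

```bash

python3 -m handwheel '[{"dx":0,"dy":0.127,"dz":-0.8,"ax":0,"ay":-0.0008,"az":0,"jaw":-1},{"dx":0,"dy":0,"dz":-0.8,"ax":0,"ay":0,"az":0,"jaw":-1},{"dx":0,"dy":0,"dz":-0.8,"ax":0,"ay":0,"az":0,"jaw":-1},{"dx":0,"dy":0,"dz":-0.8,"ax":0,"ay":0,"az":0,"jaw":-1},{"dx":0,"dy":0,"dz":-0.8,"ax":0,"ay":0,"az":0,"jaw":-1}]' >/dev/null
python3 -m handwheel '[{"dx":0,"dy":0,"dz":-0.8,"ax":0,"ay":0,"az":0,"jaw":-1},{"dx":0,"dy":0,"dz":-0.8,"ax":0,"ay":0,"az":0,"jaw":-1},{"dx":0,"dy":0,"dz":-0.8,"ax":0,"ay":0,"az":0,"jaw":-1},{"dx":0,"dy":0,"dz":-0.25,"ax":0,"ay":0,"az":0,"jaw":-1},{"dx":0,"dy":0,"dz":0,"ax":0,"ay":0,"az":0,"jaw":-1}]'
python3 - <<'E'
from h import *
p,d,c=grab('wrist');st();s=arm.state();Rm=R.from_rotvec(s['eef_rot']).as_matrix();t=np.array(s['position'])
P=cloud(c,d);L=(P-t)@Rm;m=(L[...,0]>.054)&(L[...,0]<.14)&(abs(L[...,1])<.025)&(abs(L[...,2]-.02)<.008)
q=L[m];print('blade',cv2.minAreaRect((q[:,:2]*1000).astype(np.float32)),np.linalg.lstsq(np.c_[q[:,:2],np.ones(len(q))],q[:,2],rcond=None)[0].round(4),'yaw',np.arctan2(Rm[1,0],Rm[0,0]))
E
```

```text
time_s: 61.15
position: [0.325, -0.3173, 0.0518]
eef_rot: [3.14, -0.095, 0.006]
ft_force: [0.1, -0.0, -0.7]
grip_width: 0.217
gripper_force: 98.8
t 61.2 pos [ 0.3252 -0.3175  0.0524] rot [ 3.139 -0.095  0.007] F [ 0.1  0.  -1.3] g 0.217 98.8 q [ 0.32  0.44  0.44  2.2  -0.35  0.56 -0.61]
blade ((85.2987289428711, -0.7019901275634766), (32.146610260009766, 62.4295654296875), 89.86428833007812) [0.0129 0.0049 0.0188] yaw -0.06059495027001173
```

```bash

python3 -m handwheel '[{"dx":0.3,"dy":0.018,"dz":-0.1,"ax":0,"ay":0,"az":0,"jaw":-1},{"dx":0.47,"dy":-0.029,"dz":0,"ax":0,"ay":0,"az":0,"jaw":-1},{"dx":0.47,"dy":-0.029,"dz":0,"ax":0,"ay":0,"az":0,"jaw":-1},{"dx":0.47,"dy":-0.029,"dz":0,"ax":0,"ay":0,"az":0,"jaw":-1},{"dx":0.47,"dy":-0.029,"dz":0,"ax":0,"ay":0,"az":0,"jaw":-1}]' 
python3 -m handwheel '[{"dx":0.47,"dy":-0.029,"dz":0,"ax":0,"ay":0,"az":0,"jaw":-1},{"dx":0.47,"dy":-0.029,"dz":0,"ax":0,"ay":0,"az":0,"jaw":-1},{"dx":0.47,"dy":-0.029,"dz":0,"ax":0,"ay":0,"az":0,"jaw":-1},{"dx":0.47,"dy":-0.029,"dz":0,"ax":0,"ay":0,"az":0,"jaw":-1},{"dx":0.4,"dy":-0.025,"dz":0,"ax":0,"ay":0,"az":0,"jaw":-1}]' >/dev/null
python3 -m handwheel '[{"dx":0.27,"dy":-0.018,"dz":0,"ax":0,"ay":0,"az":0,"jaw":-1},{"dx":0,"dy":0,"dz":0,"ax":0,"ay":0,"az":0,"jaw":-1},{"dx":0,"dy":0,"dz":0,"ax":0,"ay":0,"az":0,"jaw":-1},{"dx":0,"dy":0,"dz":0,"ax":0,"ay":0,"az":0,"jaw":-1},{"dx":0,"dy":0,"dz":0,"ax":0,"ay":0,"az":0,"jaw":-1}]' 
python3 - <<'E'
from h import *
p,d,c=grab('wrist'); save(p,'w11.png',None,1.3);st()
E
```

```text
time_s: 61.7
position: [0.3919, -0.3197, 0.0489]
eef_rot: [3.139, -0.094, 0.007]
ft_force: [0.1, 0.1, -2.1]
grip_width: 0.214
gripper_force: 98.8
time_s: 62.7
position: [0.4657, -0.3246, 0.0487]
eef_rot: [3.14, -0.096, 0.006]
ft_force: [-0.0, 0.5, -1.5]
grip_width: 0.212
gripper_force: 98.8
t 62.75 pos [ 0.4659 -0.3246  0.0487] rot [ 3.14  -0.096  0.006] F [-0.8 -0.1 -0.7] g 0.217 98.8 q [ 0.21  0.59  0.44  1.93 -0.38  0.7  -0.76]
```

View pics/w11.png

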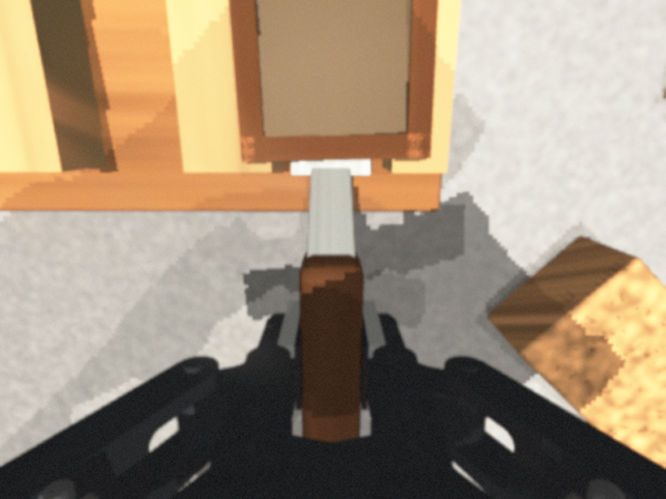

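Blade lip (331,167) centred in right gap (273–392 px) under the last panel (238–430 px); cork clear at right. Lifting.

```bash

python3 -m handwheel '[{"dx":0,"dy":0,"dz":0.15,"ax":0,"ay":-0.002,"az":0,"jaw":-1},{"dx":0,"dy":0,"dz":0.15,"ax":0,"ay":0,"az":0,"jaw":-1},{"dx":0,"dy":0,"dz":0.15,"ax":0,"ay":0,"az":0,"jaw":-1},{"dx":0,"dy":0,"dz":0.15,"ax":0,"ay":0,"az":0,"jaw":-1},{"dx":0,"dy":0,"dz":0.15,"ax":0,"ay":0,"az":0,"jaw":-1}]' 
python3 -m handwheel '[{"dx":0,"dy":0,"dz":0.2,"ax":0,"ay":0,"az":0,"jaw":-1},{"dx":0,"dy":0,"dz":0.25,"ax":0,"ay":0,"az":0,"jaw":-1},{"dx":0,"dy":0,"dz":0.3,"ax":0,"ay":0,"az":0,"jaw":-1},{"dx":0,"dy":0,"dz":0.35,"ax":0,"ay":0,"az":0,"jaw":-1},{"dx":0,"dy":0,"dz":0.4,"ax":0,"ay":0,"az":0,"jaw":-1}]' >/dev/null
python3 -m handwheel '[{"dx":0,"dy":0,"dz":0.45,"ax":0,"ay":0,"az":0,"jaw":-1},{"dx":0,"dy":0,"dz":0.5,"ax":0,"ay":0,"az":0,"jaw":-1},{"dx":0,"dy":0,"dz":0.5,"ax":0,"ay":0,"az":0,"jaw":-1},{"dx":0,"dy":0,"dz":0.5,"ax":0,"ay":0,"az":0,"jaw":-1},{"dx":0,"dy":0,"dz":0.5,"ax":0,"ay":0,"az":0,"jaw":-1}]' >/dev/null
python3 -m handwheel '[{"dx":0,"dy":0,"dz":0.5,"ax":0,"ay":0,"az":0,"jaw":-1},{"dx":0,"dy":0,"dz":0.5,"ax":0,"ay":0,"az":0,"jaw":-1},{"dx":0,"dy":0,"dz":0.5,"ax":0,"ay":0,"az":0,"jaw":-1},{"dx":0,"dy":0,"dz":0.5,"ax":0,"ay":0,"az":0,"jaw":-1},{"dx":0,"dy":0,"dz":0.4,"ax":0,"ay":0,"az":0,"jaw":-1}]' >/dev/null
python3 -m handwheel '[{"dx":0,"dy":0,"dz":0.4,"ax":0,"ay":0,"az":0,"jaw":-1},{"dx":0,"dy":0,"dz":0.4,"ax":0,"ay":0,"az":0,"jaw":-1},{"dx":0,"dy":0,"dz":0.3,"ax":0,"ay":0,"az":0,"jaw":-1},{"dx":0,"dy":0,"dz":0.1,"ax":0,"ay":0,"az":0,"jaw":-1},{"dx":0,"dy":0,"dz":0,"ax":0,"ay":0,"az":0,"jaw":-1}]'
python3 -c "
from h import *
held()"
```

```text
time_s: 63.25
position: [0.4664, -0.3244, 0.0716]
eef_rot: [3.14, -0.095, 0.026]
ft_force: [-0.4, 0.4, -2.3]
grip_width: 0.219
gripper_force: 98.7
time_s: 65.25
position: [0.4665, -0.3246, 0.2979]
eef_rot: [3.14, -0.095, 0.026]
ft_force: [-0.5, -0.2, -2.0]
grip_width: 0.212
gripper_force: 98.7
t 65.3 pos [ 0.4663 -0.3244  0.2974] rot [-3.14   0.095 -0.025] F [-0.1  0.5 -1.8] g 0.217 98.7 q [ 0.09  0.3   0.58  1.66 -0.18  1.22 -0.93]
n 16944 front x 0.0619 centre x 0.1119 rect ((88.27003479003906, 1.1377582550048828), (64.38123321533203, 53.26165008544922), 89.1861801147461) yaw tool -0.0607 z 0.01
```

```bash

python3 - <<'E'
from h import *
p,d,c=grab('wrist');s=arm.state();Rm=R.from_rotvec(s['eef_rot']).as_matrix();t=np.array(s['position']);P=cloud(c,d);L=(P-t)@Rm
m=(L[...,0]>.065)&(L[...,0]<.11)&(L[...,2]<.016)&(L[...,2]>0.004)&(abs(L[...,1])<.02)
q=P[m];print('level',np.linalg.lstsq(np.c_[q[:,:2],np.ones(len(q))],q[:,2],rcond=None)[0].round(4),Rm.round(3).tolist())
E
python3 -m handwheel '[{"dx":0,"dy":0.17,"dz":0,"ax":0,"ay":0,"az":0.0014,"jaw":-1},{"dx":0,"dy":0.33,"dz":0,"ax":0,"ay":0,"az":0,"jaw":-1},{"dx":0,"dy":0.5,"dz":0,"ax":0,"ay":0,"az":0,"jaw":-1},{"dx":-0.056,"dy":0.667,"dz":0,"ax":0,"ay":0,"az":0,"jaw":-1},{"dx":-0.056,"dy":0.667,"dz":0,"ax":0,"ay":0,"az":0,"jaw":-1}]' >/dev/null
python3 -m handwheel '[{"dx":-0.056,"dy":0.667,"dz":0,"ax":0,"ay":0,"az":0,"jaw":-1},{"dx":-0.056,"dy":0.667,"dz":0,"ax":0,"ay":0,"az":0,"jaw":-1},{"dx":-0.056,"dy":0.667,"dz":0,"ax":0,"ay":0,"az":0,"jaw":-1},{"dx":-0.056,"dy":0.667,"dz":0,"ax":0,"ay":0,"az":0,"jaw":-1},{"dx":-0.056,"dy":0.667,"dz":0,"ax":0,"ay":0,"az":0,"jaw":-1}]' >/dev/null
python3 -m handwheel '[{"dx":-0.056,"dy":0.667,"dz":0,"ax":0,"ay":0,"az":0,"jaw":-1},{"dx":-0.056,"dy":0.667,"dz":0,"ax":0,"ay":0,"az":0,"jaw":-1},{"dx":-0.056,"dy":0.667,"dz":0,"ax":0,"ay":0,"az":0,"jaw":-1},{"dx":-0.056,"dy":0.667,"dz":0,"ax":0,"ay":0,"az":0,"jaw":-1},{"dx":-0.056,"dy":0.667,"dz":0,"ax":0,"ay":0,"az":0,"jaw":-1}]' >/dev/null
python3 -m handwheel '[{"dx":-0.056,"dy":0.667,"dz":0,"ax":0,"ay":0,"az":0,"jaw":-1},{"dx":-0.056,"dy":0.667,"dz":0,"ax":0,"ay":0,"az":0,"jaw":-1},{"dx":-0.056,"dy":0.667,"dz":0,"ax":0,"ay":0,"az":0,"jaw":-1},{"dx":-0.056,"dy":0.667,"dz":0,"ax":0,"ay":0,"az":0,"jaw":-1},{"dx":-0.056,"dy":0.667,"dz":0,"ax":0,"ay":0,"az":0,"jaw":-1}]' >/dev/null
python3 -m handwheel '[{"dx":-0.056,"dy":0.667,"dz":0,"ax":0,"ay":0,"az":0,"jaw":-1},{"dx":-0.056,"dy":0.667,"dz":0,"ax":0,"ay":0,"az":0,"jaw":-1},{"dx":-0.056,"dy":0.667,"dz":0,"ax":0,"ay":0,"az":0,"jaw":-1},{"dx":0,"dy":0.5,"dz":0,"ax":0,"ay":0,"az":0,"jaw":-1},{"dx":0,"dy":0.33,"dz":0,"ax":0,"ay":0,"az":0,"jaw":-1}]' >/dev/null
python3 -m handwheel '[{"dx":0,"dy":0.17,"dz":0,"ax":0,"ay":0,"az":0,"jaw":-1},{"dx":0,"dy":0.17,"dz":0,"ax":0,"ay":0,"az":0,"jaw":-1},{"dx":0,"dy":0,"dz":0,"ax":0,"ay":0,"az":0,"jaw":-1},{"dx":0,"dy":0,"dz":0,"ax":0,"ay":0,"az":0,"jaw":-1},{"dx":0,"dy":0,"dz":0,"ax":0,"ay":0,"az":0,"jaw":-1}]'
python3 -c "
from h import *
held()"
```

```text
level [-0.0078  0.0058  0.2941] [[0.998, -0.061, 0.016], [-0.061, -0.998, -0.0], [0.016, -0.001, -1.0]]
time_s: 68.35
position: [0.4329, 0.1402, 0.2977]
eef_rot: [3.14, -0.083, 0.026]
ft_force: [0.5, -0.0, -2.6]
grip_width: 0.219
gripper_force: 98.6
t 68.4 pos [0.4329 0.1402 0.2977] rot [ 3.14  -0.083  0.026] F [ 0.  -0.3 -2.3] g 0.217 98.6 q [-0.61  0.08  0.19  1.88 -0.01  1.16 -2.04]
n 16923 front x 0.0616 centre x 0.1116 rect ((88.03602600097656, 0.9538345336914062), (64.4343032836914, 53.29453659057617), 89.27706146240234) yaw tool -0.0529 z 0.0105
```

```bash

python3 - <<'E'
from h import *
e=load('w4.npz');P=cloud(e,e['d']);r=np.hypot(P[...,0]-.542,P[...,1]-.0655)
for a in range(16,56,3):
    k=(r>a/1000)&(r<(a+3)/1000);kl=k&(P[...,1]>.08);print(a,np.percentile(P[...,2][k],[10,50,90]).round(3),'left side',np.percentile(P[...,2][kl],[10,50,90]).round(3))
s=arm.state()
E
```

```text
16 [0.213 0.225 0.243] left side [0.212 0.213 0.214]
19 [0.213 0.214 0.243] left side [0.212 0.213 0.214]
22 [0.212 0.214 0.243] left side [0.212 0.213 0.214]
25 [0.205 0.211 0.214] left side [0.205 0.209 0.213]
28 [0.204 0.205 0.206] left side [0.204 0.205 0.206]
31 [0.203 0.205 0.206] left side [0.166 0.205 0.206]
34 [0.166 0.205 0.206] left side [0.166 0.205 0.206]
37 [0.166 0.204 0.205] left side [0.165 0.202 0.205]
40 [0.016 0.166 0.167] left side [0.165 0.166 0.167]
43 [0.075 0.166 0.167] left side [0.165 0.166 0.167]
46 [0.141 0.166 0.167] left side [0.149 0.166 0.167]
49 [0.015 0.165 0.167] left side [0.142 0.165 0.167]
52 [0.014 0.156 0.167] left side [0.142 0.165 0.167]
55 [0.014 0.143 0.167] left side [0.141 0.156 0.167]
```

```bash

python3 -m handwheel '[{"dx":0.01,"dy":0.12,"dz":0,"ax":0,"ay":0,"az":0,"jaw":-1},{"dx":0,"dy":0.197,"dz":0,"ax":0,"ay":0,"az":0,"jaw":-1},{"dx":0,"dy":0,"dz":-0.4,"ax":0,"ay":0,"az":0,"jaw":-1},{"dx":0,"dy":0,"dz":-0.5,"ax":0,"ay":0,"az":0,"jaw":-1},{"dx":0,"dy":0,"dz":0,"ax":0,"ay":0,"az":0,"jaw":-1}]' 
python3 - <<'E'
from h import *
held();s=arm.state()
p,d,c=grab('wrist');P=cloud(c,d);r=np.hypot(P[...,0]-.542,P[...,1]-.0655);m=(r<.045)&(P[...,2]>.2)&(P[...,2]<.21)
print('ring',m.sum(),cv2.minAreaRect((P[m][:,:2]*1000).astype(np.float32)) if m.sum() else 0)
E
```

```text
time_s: 68.9
position: [0.4318, 0.1499, 0.2684]
eef_rot: [3.138, -0.081, 0.02]
ft_force: [0.6, -0.2, -2.3]
grip_width: 0.216
gripper_force: 98.6
t 68.95 pos [0.4323 0.15   0.2695] rot [ 3.139 -0.081  0.022] F [-0.9 -0.2 -1.8] g 0.218 98.6 q [-0.62  0.11  0.18  1.92 -0.01  1.1  -2.06]
n 16915 front x 0.0611 centre x 0.1111 rect ((87.50456237792969, 0.6506786346435547), (64.36289978027344, 53.18753433227539), 89.04297637939453) yaw tool -0.0517 z 0.0117
ring 3859 ((528.6180419921875, 68.5985336303711), (75.99291229248047, 50.46683120727539), 73.35171508789062)
```

```bash

python3 -m handwheel '[{"dx":0,"dy":0,"dz":-0.4,"ax":0,"ay":0,"az":0,"jaw":-1},{"dx":0,"dy":0,"dz":-0.5,"ax":0,"ay":0,"az":0,"jaw":-1},{"dx":0,"dy":0,"dz":-0.5,"ax":0,"ay":0,"az":0,"jaw":-1},{"dx":0,"dy":0,"dz":-0.4,"ax":0,"ay":0,"az":0,"jaw":-1},{"dx":0,"dy":0,"dz":-0.3,"ax":0,"ay":0,"az":0,"jaw":-1}]' 
python3 -m handwheel '[{"dx":0,"dy":0,"dz":-0.2,"ax":0,"ay":0,"az":0,"jaw":-1},{"dx":0,"dy":0,"dz":-0.1,"ax":0,"ay":0,"az":0,"jaw":-1},{"dx":0,"dy":0,"dz":0,"ax":0,"ay":0,"az":0,"jaw":-1},{"dx":0,"dy":0,"dz":0,"ax":0,"ay":0,"az":0,"jaw":-1},{"dx":0,"dy":0,"dz":0,"ax":0,"ay":0,"az":0,"jaw":-1}]' 
python3 - <<'E'
from h import *
P=held('w12.png');print('panels');zones(P,.1705,.1795,.45,.65,.08,.35);print('ribs');zones(P,.159,.1695,.45,.65,.08,.35)
E
```

```text
time_s: 69.5
position: [0.4329, 0.1502, 0.2067]
eef_rot: [3.14, -0.082, 0.025]
ft_force: [-0.3, 0.4, -2.8]
grip_width: 0.215
gripper_force: 98.7
time_s: 70.0
position: [0.4334, 0.1505, 0.1991]
eef_rot: [-3.14, 0.082, -0.027]
ft_force: [-0.3, -0.3, -2.3]
grip_width: 0.22
gripper_force: 98.7
t 70.05 pos [0.4334 0.1504 0.1991] rot [-3.14   0.082 -0.027] F [-0.6  0.  -0.9] g 0.216 98.7 q [-0.61  0.19  0.18  2.03 -0.03  0.91 -2.04]
n 16885 front x 0.0617 centre x 0.1117 rect ((88.29607391357422, 0.37899017333984375), (64.75013732910156, 53.07917785644531), 88.69567108154297) yaw tool -0.0519 z 0.0105
panels
   [ 5.28739e+02  2.68126e+02  5.98100e+01  2.51760e+01 -5.40000e-02] z 0.1751
   [526.576 212.712  65.107  58.754   1.536] z 0.1751
ribs
   [ 5.29358e+02  2.53816e+02  6.06570e+01  8.49100e+00 -3.80000e-02] z 0.1665
   [ 5.22981e+02  1.00998e+02  5.92750e+01  1.49650e+01 -4.50000e-02] z 0.1661
```

View pics/w12.png

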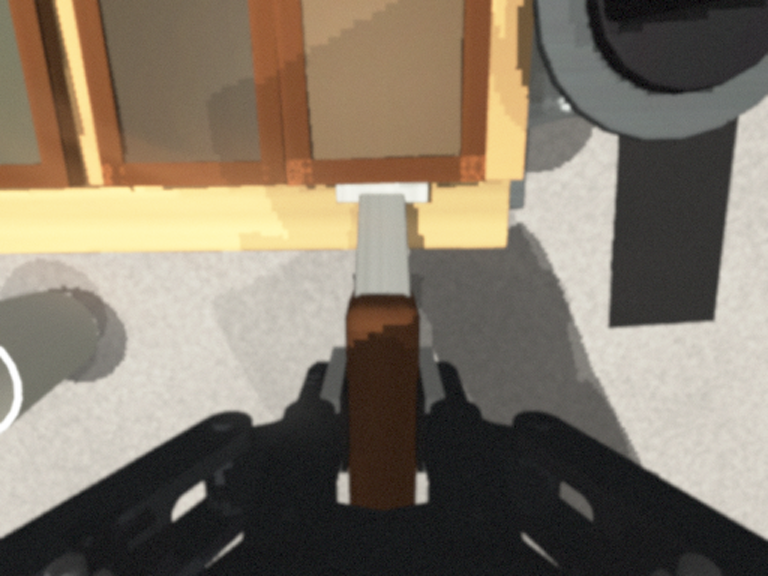

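The panel (300–490 px) hovers over the right bay, a few mm clear of the mid panel (80–280 px) and of the collar below the knob (535+ px).

```bash
cat >> h.py <<'E'
def edges():
    p,d,c=grab('wrist');s=arm.state();Rm=R.from_rotvec(s['eef_rot']).as_matrix();t=np.array(s['position'])
    P=cloud(c,d);L=(P-t)@Rm;m=(L[...,0]>.04)&(L[...,0]<.2)&(L[...,2]<.0155)&(L[...,2]>0)&(abs(L[...,1])<.05)
    k,l,ss,_=cv2.connectedComponentsWithStats(m.astype(np.uint8));q=L[l==1+np.argmax(ss[1:,4])]
    b=np.arange(-.028,.029,.002);f=[(y,q[abs(q[:,1]-y)<.001,0].min()) for y in b if (abs(q[:,1]-y)<.001).sum()]
    f=np.array(f);print('front slope (tool)',np.polyfit(f[:,0],f[:,1],1).round(4))
    for sgn in (1,-1):
        g=np.array([(x,sgn*(sgn*q[abs(q[:,0]-x)<.001,1]).max()) for x in np.arange(.068,.108,.002)]);print('side',sgn,np.polyfit(g[:,0]-.112,g[:,1],1).round(4))
    print('tool yaw',np.arctan2(Rm[1,0],Rm[0,0]).round(4))
E
python3 -c "
from h import *
edges()"
```

```text
front slope (tool) [0.0233 0.062 ]
side 1 [-0.0239  0.0317]
side -1 [-0.0177 -0.0318]
tool yaw -0.0519
```

```bash

python3 -m handwheel '[{"dx":-0.02,"dy":-0.06,"dz":0,"ax":0,"ay":0,"az":-0.0007,"jaw":-1},{"dx":0,"dy":-0.1,"dz":0,"ax":0,"ay":0,"az":-0.0006,"jaw":-1},{"dx":0,"dy":-0.1,"dz":0,"ax":0,"ay":0,"az":0,"jaw":-1},{"dx":0,"dy":-0.058,"dz":0,"ax":0,"ay":0,"az":0,"jaw":-1},{"dx":0,"dy":0,"dz":0,"ax":0,"ay":0,"az":0,"jaw":-1}]' 
python3 -c "
from h import *
edges();st()"
```

```text
time_s: 70.6
position: [0.4325, 0.1404, 0.1987]
eef_rot: [3.14, -0.095, 0.026]
ft_force: [0.4, 0.3, -1.8]
grip_width: 0.218
gripper_force: 98.7
front slope (tool) [0.0247 0.0618]
side 1 [-0.0198  0.0321]
side -1 [-0.0163 -0.0315]
tool yaw -0.0604
t 70.65 pos [0.4326 0.1406 0.1987] rot [ 3.14  -0.095  0.026] F [-0.2  0.7 -1.9] g 0.218 98.7 q [-0.6   0.18  0.19  2.04 -0.03  0.91 -2.03]
```

```bash

python3 -m handwheel '[{"dx":0,"dy":0.017,"dz":-0.15,"ax":0,"ay":0,"az":0,"jaw":-1},{"dx":0,"dy":0,"dz":-0.15,"ax":0,"ay":0,"az":0,"jaw":-1},{"dx":0,"dy":0,"dz":-0.1,"ax":0,"ay":0,"az":0,"jaw":-1},{"dx":0,"dy":0,"dz":-0.1,"ax":0,"ay":0,"az":0,"jaw":-1},{"dx":0,"dy":0,"dz":-0.1,"ax":0,"ay":0,"az":0,"jaw":-1}]' 
python3 -m handwheel '[{"dx":0,"dy":0,"dz":-0.1,"ax":0,"ay":0,"az":0,"jaw":-1},{"dx":0,"dy":0,"dz":-0.1,"ax":0,"ay":0,"az":0,"jaw":-1},{"dx":0,"dy":0,"dz":-0.05,"ax":0,"ay":0,"az":0,"jaw":-1},{"dx":0,"dy":0,"dz":0,"ax":0,"ay":0,"az":0,"jaw":-1},{"dx":0,"dy":0,"dz":0,"ax":0,"ay":0,"az":0,"jaw":-1}]' 
python3 - <<'E'
from h import *
st();p,d,c=grab('wrist');P=cloud(c,d)
print('panels');zones(P,.1705,.180,.45,.65,.08,.35)
print('ribs');zones(P,.159,.1695,.45,.65,.08,.35)
print('blade lip');zones(P,.148,.158,.45,.55,.1,.2,20)
E
```

```text
time_s: 71.15
position: [0.4325, 0.1413, 0.1804]
eef_rot: [3.14, -0.094, 0.026]
ft_force: [0.2, -0.5, -0.8]
grip_width: 0.213
gripper_force: 98.7
time_s: 71.65
position: [0.4326, 0.1413, 0.1732]
eef_rot: [3.14, -0.094, 0.026]
ft_force: [-0.0, 0.3, -0.7]
grip_width: 0.215
gripper_force: 98.7
t 71.65 pos [0.4326 0.1413 0.1732] rot [ 3.14  -0.094  0.026] F [-0.   0.3 -0.7] g 0.215 98.7 q [-0.59  0.21  0.18  2.07 -0.04  0.85 -2.02]
panels
   [522.682 212.902  65.439  51.187   1.532] z 0.175
   [519.102 135.645  64.624  50.091   1.532] z 0.1751
   [476.982 138.866  15.767   6.362   1.51 ] z 0.1754
ribs
   [ 5.22474e+02  1.75522e+02  5.20810e+01  1.22300e+01 -3.80000e-02] z 0.1662
   [ 5.18567e+02  9.78360e+01  5.06640e+01  8.01400e+00 -5.40000e-02] z 0.1661
   [ 5.10984e+02  2.55376e+02  2.38010e+01  6.18300e+00 -5.80000e-02] z 0.1661
   [484.198 138.322  15.707   7.361   1.547] z 0.1644
blade lip
   [490.547 138.299  31.438   5.751   1.511] z 0.1552
```

```bash

python3 -m handwheel '[{"dx":-0.3,"dy":0.011,"dz":0,"ax":0,"ay":0,"az":0,"jaw":-1},{"dx":-0.5,"dy":0.019,"dz":0,"ax":0,"ay":0,"az":0,"jaw":-1},{"dx":-0.5,"dy":0.019,"dz":0,"ax":0,"ay":0,"az":0,"jaw":-1},{"dx":-0.5,"dy":0.019,"dz":0,"ax":0,"ay":0,"az":0,"jaw":-1},{"dx":-0.5,"dy":0.019,"dz":0,"ax":0,"ay":0,"az":0,"jaw":-1}]'
python3 -m handwheel '[{"dx":-0.5,"dy":0.019,"dz":0,"ax":0,"ay":0,"az":0,"jaw":-1},{"dx":-0.5,"dy":0.019,"dz":0,"ax":0,"ay":0,"az":0,"jaw":-1},{"dx":-0.5,"dy":0.019,"dz":0,"ax":0,"ay":0,"az":0,"jaw":-1},{"dx":-0.2,"dy":0.007,"dz":0,"ax":0,"ay":0,"az":0,"jaw":-1},{"dx":0,"dy":0,"dz":0,"ax":0,"ay":0,"az":0,"jaw":-1}]'
python3 -c "
from h import *
st()"
```

```text
time_s: 72.2
position: [0.3618, 0.1439, 0.1732]
eef_rot: [3.14, -0.094, 0.026]
ft_force: [0.6, 0.3, -2.1]
grip_width: 0.22
gripper_force: 98.7
time_s: 72.7
position: [0.3117, 0.1459, 0.1733]
eef_rot: [-3.14, 0.093, -0.026]
ft_force: [-0.1, -0.2, -1.4]
grip_width: 0.215
gripper_force: 98.7
t 72.7 pos [0.3117 0.1459 0.1733] rot [-3.14   0.093 -0.026] F [-0.1 -0.2 -1.4] g 0.215 98.7 q [-0.71  0.03  0.11  2.29  0.01  0.81 -2.24]
```

```bash

python3 -m handwheel '[{"dx":0,"dy":0,"dz":0.6,"ax":0,"ay":0,"az":0.0095,"jaw":-1},{"dx":0,"dy":0,"dz":1,"ax":0,"ay":0,"az":0,"jaw":-1},{"dx":0,"dy":0,"dz":1,"ax":0,"ay":0,"az":0,"jaw":-1},{"dx":0,"dy":0,"dz":1,"ax":0,"ay":0,"az":0,"jaw":-1},{"dx":0,"dy":0,"dz":0.8,"ax":0,"ay":0,"az":0,"jaw":-1}]' >/dev/null
python3 -m handwheel '[{"dx":0.56,"dy":-0.82,"dz":0,"ax":0,"ay":0,"az":0,"jaw":-1},{"dx":0.56,"dy":-0.82,"dz":0,"ax":0,"ay":0,"az":0,"jaw":-1},{"dx":0.56,"dy":-0.82,"dz":0,"ax":0,"ay":0,"az":0,"jaw":-1},{"dx":0.56,"dy":-0.82,"dz":0,"ax":0,"ay":0,"az":0,"jaw":-1},{"dx":0.56,"dy":-0.82,"dz":0,"ax":0,"ay":0,"az":0,"jaw":-1}]' >/dev/null
python3 -m handwheel '[{"dx":0.56,"dy":-0.82,"dz":0,"ax":0,"ay":0,"az":0,"jaw":-1},{"dx":0.56,"dy":-0.82,"dz":0,"ax":0,"ay":0,"az":0,"jaw":-1},{"dx":0.56,"dy":-0.82,"dz":0,"ax":0,"ay":0,"az":0,"jaw":-1},{"dx":0,"dy":0,"dz":-0.5,"ax":0,"ay":0,"az":0,"jaw":-1},{"dx":0,"dy":0,"dz":-0.8,"ax":0,"ay":0,"az":0,"jaw":-1}]' >/dev/null
python3 -m handwheel '[{"dx":0,"dy":0,"dz":-0.8,"ax":0,"ay":0,"az":0,"jaw":-1},{"dx":0,"dy":0,"dz":-0.8,"ax":0,"ay":0,"az":0,"jaw":-1},{"dx":0,"dy":0,"dz":-0.8,"ax":0,"ay":0,"az":0,"jaw":-1},{"dx":0,"dy":0,"dz":-0.8,"ax":0,"ay":0,"az":0,"jaw":-1},{"dx":0,"dy":0,"dz":0,"ax":0,"ay":0,"az":0,"jaw":-1}]'
python3 - <<'E'
from h import *
p,d,c=grab('wrist');st();s=arm.state();Rm=R.from_rotvec(s['eef_rot']).as_matrix();t=np.array(s['position']);print(Rm.round(3).tolist())
P=cloud(c,d);L=(P-t)@Rm;m=(L[...,0]>.054)&(L[...,0]<.14)&(abs(L[...,1])<.025)&(abs(L[...,2]-.02)<.008)
q=P[m];print('blade world',cv2.minAreaRect((q[:,:2]*1000).astype(np.float32)),np.linalg.lstsq(np.c_[q[:,:2],np.ones(len(q))],q[:,2],rcond=None)[0].round(4))
E
```

```text
time_s: 74.7
position: [0.4454, -0.0513, 0.1679]
eef_rot: [3.141, -0.001, 0.018]
ft_force: [-1.4, 0.1, -0.9]
grip_width: 0.218
gripper_force: 98.7
t 74.75 pos [ 0.4463 -0.0514  0.1694] rot [ 3.141e+00 -2.000e-03  2.100e-02] F [ 0.5  0.1 -1.5] g 0.219 98.7 q [-0.4   0.22  0.48  2.1  -0.13  0.83 -1.42]
[[1.0, -0.001, 0.014], [-0.001, -1.0, -0.001], [0.014, 0.001, -1.0]]
blade world ((531.4999389648438, -50.96722412109375), (32.04300308227539, 61.87918472290039), 89.96165466308594) [0.003  0.0025 0.1482]
```

```bash

python3 -m handwheel '[{"dx":0,"dy":0.045,"dz":-0.8,"ax":0,"ay":0,"az":0,"jaw":-1},{"dx":0,"dy":0,"dz":-0.8,"ax":0,"ay":0,"az":0,"jaw":-1},{"dx":0,"dy":0,"dz":-0.8,"ax":0,"ay":0,"az":0,"jaw":-1},{"dx":0,"dy":0,"dz":-0.8,"ax":0,"ay":0,"az":0,"jaw":-1},{"dx":0,"dy":0,"dz":-0.6,"ax":0,"ay":0,"az":0,"jaw":-1}]' >/dev/null
python3 -m handwheel '[{"dx":0,"dy":0,"dz":-0.3,"ax":0,"ay":0,"az":0,"jaw":-1},{"dx":0,"dy":0,"dz":-0.2,"ax":0,"ay":0,"az":0,"jaw":-1},{"dx":0,"dy":0,"dz":-0.1,"ax":0,"ay":0,"az":0,"jaw":-1},{"dx":0,"dy":0,"dz":-0.1,"ax":0,"ay":0,"az":0,"jaw":-1},{"dx":0,"dy":0,"dz":0,"ax":0,"ay":0,"az":0,"jaw":-1}]'
python3 -m handwheel '[{"dx":0,"dy":0,"dz":-0.05,"ax":0,"ay":0,"az":0,"jaw":-1},{"dx":0,"dy":0,"dz":-0.05,"ax":0,"ay":0,"az":0,"jaw":-1},{"dx":0,"dy":0,"dz":0,"ax":0,"ay":0,"az":0,"jaw":-1},{"dx":0,"dy":0,"dz":0,"ax":0,"ay":0,"az":0,"jaw":-1},{"dx":0,"dy":0,"dz":0,"ax":0,"ay":0,"az":0,"jaw":-1}]'
```

```text
time_s: 75.75
position: [0.4472, -0.0496, 0.0355]
eef_rot: [-3.141, 0.001, -0.027]
ft_force: [0.3, 0.2, -1.0]
grip_width: 0.214
gripper_force: 98.8
time_s: 76.25
position: [0.4469, -0.0496, 0.0322]
eef_rot: [-3.141, 0.001, -0.026]
ft_force: [0.2, 0.3, -0.7]
grip_width: 0.217
gripper_force: 98.8
```

```bash

python3 -m handwheel '[{"dx":0,"dy":0,"dz":-0.05,"ax":0,"ay":0,"az":0,"jaw":-1},{"dx":0,"dy":0,"dz":-0.05,"ax":0,"ay":0,"az":0,"jaw":-1},{"dx":0,"dy":0,"dz":-0.05,"ax":0,"ay":0,"az":0,"jaw":-1},{"dx":0,"dy":0,"dz":-0.03,"ax":0,"ay":0,"az":0,"jaw":-1},{"dx":0,"dy":0,"dz":0,"ax":0,"ay":0,"az":0,"jaw":-1}]'
python3 -m handwheel '[{"dx":0,"dy":0,"dz":-0.03,"ax":0,"ay":0,"az":0,"jaw":-1},{"dx":0,"dy":0,"dz":-0.03,"ax":0,"ay":0,"az":0,"jaw":-1},{"dx":0,"dy":0,"dz":0,"ax":0,"ay":0,"az":0,"jaw":-1},{"dx":0,"dy":0,"dz":0,"ax":0,"ay":0,"az":0,"jaw":-1},{"dx":0,"dy":0,"dz":0,"ax":0,"ay":0,"az":0,"jaw":-1}]'
```

```text
time_s: 76.75
position: [0.4468, -0.0496, 0.0266]
eef_rot: [-3.141, 0.001, -0.025]
ft_force: [0.8, 0.3, -1.4]
grip_width: 0.219
gripper_force: 98.8
time_s: 77.25
position: [0.4469, -0.0496, 0.0252]
eef_rot: [-3.141, 0.001, -0.026]
ft_force: [-2.6, -0.4, 5.5]
grip_width: 0.221
gripper_force: 100.0
```

Contact with 5 N: on the pad. Release, raise clear and check everything.

```bash

python3 -m handwheel '[{"dx":0,"dy":0,"dz":0,"ax":0,"ay":0,"az":0,"jaw":0},{"dx":0,"dy":0,"dz":0,"ax":0,"ay":0,"az":0,"jaw":0},{"dx":0,"dy":0,"dz":0,"ax":0,"ay":0,"az":0,"jaw":0},{"dx":0,"dy":0,"dz":0.2,"ax":0,"ay":0,"az":0,"jaw":0},{"dx":0,"dy":0,"dz":0.5,"ax":0,"ay":0,"az":0,"jaw":0}]'
python3 -m handwheel '[{"dx":0,"dy":0,"dz":1,"ax":0,"ay":0,"az":0,"jaw":0},{"dx":0,"dy":0,"dz":1,"ax":0,"ay":0,"az":0,"jaw":0},{"dx":0,"dy":0,"dz":1,"ax":0,"ay":0,"az":0,"jaw":0},{"dx":0,"dy":0,"dz":1,"ax":0,"ay":0,"az":0,"jaw":0},{"dx":0,"dy":0,"dz":1,"ax":0,"ay":0,"az":0,"jaw":0}]' >/dev/null
python3 -m handwheel '[{"dx":0,"dy":0,"dz":1,"ax":0,"ay":0,"az":0,"jaw":0},{"dx":0,"dy":0,"dz":1,"ax":0,"ay":0,"az":0,"jaw":0},{"dx":0,"dy":0,"dz":1,"ax":0,"ay":0,"az":0,"jaw":0},{"dx":0,"dy":0.8,"dz":1,"ax":0,"ay":0,"az":0,"jaw":0},{"dx":0,"dy":1,"dz":1,"ax":0,"ay":0,"az":0,"jaw":0}]' >/dev/null
python3 -m handwheel '[{"dx":0.3,"dy":1,"dz":1,"ax":0,"ay":0,"az":0,"jaw":0},{"dx":0.3,"dy":1,"dz":0.5,"ax":0,"ay":0,"az":0,"jaw":0},{"dx":0,"dy":1,"dz":0,"ax":0,"ay":0,"az":0,"jaw":0},{"dx":0,"dy":0,"dz":0,"ax":0,"ay":0,"az":0,"jaw":0},{"dx":0,"dy":0,"dz":0,"ax":0,"ay":0,"az":0,"jaw":0}]'
python3 - <<'E'
from h import *
p,d,c=grab('wrist'); save(p,'w13.png',None,1.5);P=cloud(c,d);st()
print('panels');zones(P,.1705,.180,.45,.65,.08,.35)
print('ribs');zones(P,.159,.1695,.45,.65,.08,.35)
print('bar');zones(P,.233,.25,.49,.59,.02,.11)
print('handle');zones(P,.045,.07,.35,.5,-.12,0)
hsv=cv2.cvtColor(p,cv2.COLOR_RGB2HSV);print('blade',rect(c,(hsv[...,2]>215)&(hsv[...,1]<40)&(P[...,0]>.47)&(P[...,0]<.62)&(abs(P[...,1]+.05)<.035),.005,200))
E
```

```text
time_s: 77.75
position: [0.4461, -0.0497, 0.0457]
eef_rot: [-3.141, 0.001, -0.023]
ft_force: [0.3, -0.1, 0.6]
grip_width: 0.494
gripper_force: 0.0
time_s: 79.25
position: [0.4645, 0.0944, 0.3909]
eef_rot: [3.141, 0.001, 0.025]
ft_force: [-0.4, -0.1, -0.2]
grip_width: 0.503
gripper_force: 0.0
t 79.3 pos [0.4646 0.0935 0.3909] rot [ 3.141e+00 -1.000e-03  2.500e-02] F [ 0.7 -0.5  0.4] g 0.504 0.0 q [-0.67  0.06  0.38  1.68 -0.02  1.39 -1.86]
panels
   [ 5.49907e+02  2.88090e+02  1.00545e+02  6.58810e+01 -4.60000e-02] z 0.1751
   [ 5.47135e+02  2.12193e+02  1.00129e+02  6.56490e+01 -4.20000e-02] z 0.1751
   [ 5.43793e+02  1.34895e+02  9.97480e+01  6.42000e+01 -3.80000e-02] z 0.1751
ribs
   [ 5.49032e+02  2.52414e+02  9.95480e+01  9.91500e+00 -3.20000e-02] z 0.1663
   [ 5.46267e+02  1.74309e+02  9.81870e+01  1.17460e+01 -4.00000e-02] z 0.1662
   [ 5.78169e+02  9.67250e+01  2.84120e+01  9.34200e+00 -5.10000e-02] z 0.1662
   [ 5.59365e+02  3.48436e+02  3.57420e+01  2.85800e+00 -8.00000e-03] z 0.1643
   [509.38   99.908  31.143   9.516   0.   ] z 0.1661
bar
   [541.876  65.379  50.889  13.93   -1.435] z 0.2427
handle
   [ 4.55097e+02 -1.04032e+02  8.86780e+01  2.12800e+01 -3.30000e-02] z 0.0558
blade []
```

View pics/w13.png

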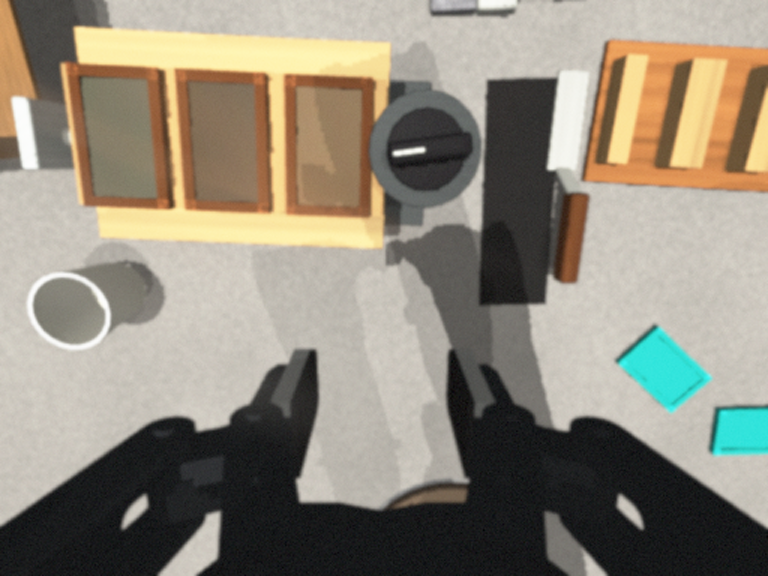

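The three panels lie flat in their bays and the knob is home (bar 1.397 rad), but the spatula has been knocked aside after I left it: blade (568,120), handle (570,238), off the pad's right edge. I'll measure it and put it back.

```bash

python3 -m handwheel '[{"dx":0,"dy":-1,"dz":0,"ax":0,"ay":-0.0022,"az":0,"jaw":0},{"dx":0,"dy":-1,"dz":0,"ax":0,"ay":0,"az":0,"jaw":0},{"dx":0,"dy":-1,"dz":0,"ax":0,"ay":0,"az":0,"jaw":0},{"dx":0,"dy":0,"dz":-0.5,"ax":0,"ay":0,"az":0,"jaw":0},{"dx":0,"dy":0,"dz":0,"ax":0,"ay":0,"az":0,"jaw":0}]'
python3 - <<'E'
from h import *
p,d,c=grab('wrist'); save(p,'w14.png',None,1.5);P=cloud(c,d);st()
r=R.from_rotvec(arm.state()['eef_rot']).as_matrix();print(r.round(3).tolist())
print('handle');zones(P,.045,.07,.35,.53,-.16,-.02)
hsv=cv2.cvtColor(p,cv2.COLOR_RGB2HSV)
m=(hsv[...,2]>222)&(hsv[...,1]<40)&(P[...,0]>.49)&(P[...,0]<.65)&(P[...,1]>-.135)&(P[...,1]<-.07)
m=cv2.morphologyEx(m.astype(np.uint8),cv2.MORPH_OPEN,np.ones((3,3)));print('blade',rect(c,m,.005,200))
q=P[m>0]
if len(q)>50:print('plane',np.linalg.lstsq(np.c_[q[:,:2]-q[:,:2].mean(0),np.ones(len(q))],q[:,2],rcond=None)[0].round(4))
m=(hsv[...,2]<100)&(P[...,2]<.012)&(P[...,0]>.33)&(P[...,0]<.65)&(P[...,1]>-.12)&(P[...,1]<0)
m=cv2.morphologyEx(m.astype(np.uint8),cv2.MORPH_OPEN,np.ones((3,3)));print('pad',rect(c,m,.002,400))
E
```

```text
time_s: 79.8
position: [0.4637, 0.0021, 0.3749]
eef_rot: [-3.141, 0.007, -0.044]
ft_force: [-0.3, 1.6, 0.5]
grip_width: 0.5
gripper_force: 0.0
t 79.85 pos [0.4641 0.0032 0.3756] rot [-3.141  0.004 -0.045] F [-0.1  0.   0. ] g 0.501 0.0 q [-0.56  0.03  0.46  1.75 -0.01  1.33 -1.67]
[[1.0, -0.003, 0.029], [-0.003, -1.0, 0.0], [0.029, -0.0, -1.0]]
handle
   [ 4.57757e+02 -1.04773e+02  9.28440e+01  2.09110e+01 -3.00000e-02] z 0.0561
blade [(577.2, -105.3, 100.4, 31.9, -0.026)]
plane [0.0003 0.108  0.0062]
pad [(474.7, -51.3, 289.8, 99.5, 0.002)]
```

```bash

python3 -m handwheel '[{"dx":0.09,"dy":-0.8,"dz":-0.8,"ax":0,"ay":0.0046,"az":-0.004,"jaw":0},{"dx":0.09,"dy":-0.9,"dz":-0.8,"ax":0.0143,"ay":0,"az":0,"jaw":0},{"dx":0.1,"dy":-0.9,"dz":-0.8,"ax":0,"ay":0,"az":0,"jaw":0},{"dx":0,"dy":-0.9,"dz":-0.8,"ax":0,"ay":0,"az":0,"jaw":0},{"dx":0,"dy":0,"dz":-0.8,"ax":0,"ay":0,"az":0,"jaw":0}]' >/dev/null
python3 -m handwheel '[{"dx":0,"dy":0,"dz":-0.8,"ax":0,"ay":0,"az":0,"jaw":0},{"dx":0,"dy":0,"dz":-0.8,"ax":0,"ay":0,"az":0,"jaw":0},{"dx":0,"dy":0,"dz":-0.8,"ax":0,"ay":0,"az":0,"jaw":0},{"dx":0,"dy":0,"dz":-0.8,"ax":0,"ay":0,"az":0,"jaw":0},{"dx":0,"dy":0,"dz":0,"ax":0,"ay":0,"az":0,"jaw":0}]'
python3 -c "
from h import *
st();r=R.from_rotvec(arm.state()['eef_rot']).as_matrix();print(r.round(3).tolist())"
```

```text
time_s: 80.85
position: [0.4719, -0.0998, 0.158]
eef_rot: [-3.051, 0.038, 0.007]
ft_force: [0.0, -0.0, -0.2]
grip_width: 0.5
gripper_force: 0.0
t 80.85 pos [ 0.4719 -0.0998  0.158 ] rot [-3.051  0.038  0.007] F [ 0.  -0.  -0.2] g 0.5 0.0 q [-0.27  0.33  0.55  2.02 -0.33  0.9  -1.12]
[[1.0, -0.025, -0.003], [-0.025, -0.996, 0.09], [-0.006, -0.09, -0.996]]
```

```bash

python3 -m handwheel '[{"dx":0.01,"dy":-0.087,"dz":-0.8,"ax":0,"ay":0,"az":0,"jaw":0},{"dx":0,"dy":0,"dz":-0.8,"ax":0,"ay":0,"az":0,"jaw":0},{"dx":0,"dy":0,"dz":-0.8,"ax":0,"ay":0,"az":0,"jaw":0},{"dx":0,"dy":0,"dz":-0.8,"ax":0,"ay":0,"az":0,"jaw":0},{"dx":0,"dy":0,"dz":-0.8,"ax":0,"ay":0,"az":0,"jaw":0}]'
python3 -m handwheel '[{"dx":0,"dy":0,"dz":-0.45,"ax":0,"ay":0,"az":0,"jaw":0},{"dx":0,"dy":0,"dz":0,"ax":0,"ay":0,"az":0,"jaw":-1},{"dx":0,"dy":0,"dz":0,"ax":0,"ay":0,"az":0,"jaw":-1},{"dx":0,"dy":0,"dz":0,"ax":0,"ay":0,"az":0,"jaw":-1},{"dx":0,"dy":0,"dz":0,"ax":0,"ay":0,"az":0,"jaw":-1}]' 60
python3 -m handwheel '[{"dx":0,"dy":0,"dz":0.2,"ax":0,"ay":0,"az":0,"jaw":-1},{"dx":0,"dy":0,"dz":0.5,"ax":0,"ay":0,"az":0,"jaw":-1},{"dx":0,"dy":0,"dz":0.5,"ax":0,"ay":0,"az":0,"jaw":-1},{"dx":0,"dy":0,"dz":0,"ax":-0.0143,"ay":0,"az":0.004,"jaw":-1},{"dx":0,"dy":0,"dz":0,"ax":0,"ay":0,"az":0,"jaw":-1}]'
python3 - <<'E'
from h import *
p,d,c=grab('wrist');st();s=arm.state();Rm=R.from_rotvec(s['eef_rot']).as_matrix();t=np.array(s['position']);print(Rm.round(3).tolist())
P=cloud(c,d);L=(P-t)@Rm;m=(L[...,0]>.05)&(L[...,0]<.14)&(abs(L[...,1])<.028)&(abs(L[...,2]-.02)<.009)
q=P[m];print('blade world',cv2.minAreaRect((q[:,:2]*1000).astype(np.float32)),q[:,0].min(),np.linalg.lstsq(np.c_[q[:,:2]-t[:2],np.ones(len(q))],q[:,2],rcond=None)[0].round(4))
E
```

```text
time_s: 81.35
position: [0.4752, -0.1029, 0.0405]
eef_rot: [-3.051, 0.037, -0.004]
ft_force: [0.5, 0.1, 0.8]
grip_width: 0.498
gripper_force: 0.0
time_s: 81.85
position: [0.4742, -0.1032, 0.0274]
eef_rot: [-3.052, 0.039, -0.003]
ft_force: [0.1, -0.2, -0.9]
grip_width: 0.224
gripper_force: 61.0
time_s: 82.35
position: [0.4744, -0.1004, 0.0632]
eef_rot: [3.141, 0.008, 0.002]
ft_force: [-0.4, 1.6, -1.1]
grip_width: 0.223
gripper_force: 61.1
t 82.4 pos [ 0.4739 -0.1012  0.0629] rot [-3.14e+00 -6.00e-03 -1.00e-03] F [ 0.5 -0.2 -1.5] g 0.223 61.1 q [-0.29  0.47  0.52  2.12 -0.39  0.64 -1.06]
[[1.0, 0.004, 0.0], [0.004, -1.0, 0.001], [0.0, -0.001, -1.0]]
blade world ((557.7787475585938, -100.28072357177734), (67.65738677978516, 32.0721321105957), 0.3310317099094391) 0.5239956448039882 [-0.0229 -0.008   0.0448]
```

```bash

python3 -m handwheel '[{"dx":-0.177,"dy":0.34,"dz":0,"ax":0,"ay":-0.0032,"az":0,"jaw":-1},{"dx":-0.177,"dy":0.34,"dz":0,"ax":0,"ay":0,"az":0,"jaw":-1},{"dx":-0.177,"dy":0.34,"dz":0,"ax":0,"ay":0,"az":0,"jaw":-1},{"dx":-0.177,"dy":0.34,"dz":0,"ax":0,"ay":0,"az":0,"jaw":-1},{"dx":-0.177,"dy":0.34,"dz":0,"ax":0,"ay":0,"az":0,"jaw":-1}]'
python3 -m handwheel '[{"dx":0,"dy":0,"dz":-0.4,"ax":0,"ay":0,"az":0,"jaw":-1},{"dx":0,"dy":0,"dz":-0.3,"ax":0,"ay":0,"az":0,"jaw":-1},{"dx":0,"dy":0,"dz":-0.2,"ax":0,"ay":0,"az":0,"jaw":-1},{"dx":0,"dy":0,"dz":-0.1,"ax":0,"ay":0,"az":0,"jaw":-1},{"dx":0,"dy":0,"dz":0,"ax":0,"ay":0,"az":0,"jaw":-1}]'
python3 - <<'E'
from h import *
p,d,c=grab('wrist');st();s=arm.state();Rm=R.from_rotvec(s['eef_rot']).as_matrix();t=np.array(s['position'])
P=cloud(c,d);L=(P-t)@Rm;m=(L[...,0]>.045)&(L[...,0]<.14)&(abs(L[...,1])<.0155)&(abs(L[...,2]-.022)<.006)
q=P[m];print('blade world',cv2.minAreaRect((q[:,:2]*1000).astype(np.float32)),q[:,0].min(),np.linalg.lstsq(np.c_[q[:,:2]-t[:2],np.ones(len(q))],q[:,2],rcond=None)[0].round(4))
E
```

```text
time_s: 82.9
position: [0.4466, -0.0516, 0.0625]
eef_rot: [-3.141, 0.001, -0.031]
ft_force: [0.5, -0.0, -1.6]
grip_width: 0.223
gripper_force: 61.1
time_s: 83.4
position: [0.4468, -0.0528, 0.0318]
eef_rot: [3.141, -0.002, 0.03]
ft_force: [0.1, 0.1, -1.1]
grip_width: 0.219
gripper_force: 61.0
t 83.45 pos [ 0.4469 -0.0527  0.0322] rot [ 3.141e+00 -2.000e-03  3.100e-02] F [-0.3  0.4 -1.8] g 0.222 61.0 q [-0.36  0.48  0.47  2.24 -0.45  0.49 -1.11]
blade world ((528.6232299804688, -52.8307991027832), (30.980562210083008, 71.66423797607422), 89.92537689208984) 0.49277789428152974 [ 0.0109 -0.0081  0.0119]
```

```bash

python3 -m handwheel '[{"dx":0.03,"dy":0.05,"dz":-0.04,"ax":0,"ay":0.001,"az":0,"jaw":-1},{"dx":0,"dy":0,"dz":-0.04,"ax":0,"ay":0,"az":0,"jaw":-1},{"dx":0,"dy":0,"dz":-0.03,"ax":0,"ay":0,"az":0,"jaw":-1},{"dx":0,"dy":0,"dz":0,"ax":0,"ay":0,"az":0,"jaw":-1},{"dx":0,"dy":0,"dz":0,"ax":0,"ay":0,"az":0,"jaw":-1}]'
python3 -m handwheel '[{"dx":0,"dy":0,"dz":-0.03,"ax":0,"ay":0,"az":0,"jaw":-1},{"dx":0,"dy":0,"dz":-0.03,"ax":0,"ay":0,"az":0,"jaw":-1},{"dx":0,"dy":0,"dz":0,"ax":0,"ay":0,"az":0,"jaw":-1},{"dx":0,"dy":0,"dz":0,"ax":0,"ay":0,"az":0,"jaw":-1},{"dx":0,"dy":0,"dz":0,"ax":0,"ay":0,"az":0,"jaw":-1}]'
```

```text
time_s: 83.95
position: [0.4479, -0.0507, 0.0292]
eef_rot: [3.141, -0.001, 0.022]
ft_force: [0.1, -0.5, -1.0]
grip_width: 0.225
gripper_force: 61.0
time_s: 84.45
position: [0.4479, -0.0507, 0.0274]
eef_rot: [3.141, -0.001, 0.022]
ft_force: [-0.2, 1.0, -1.3]
grip_width: 0.219
gripper_force: 61.0
```

```bash

python3 -m handwheel '[{"dx":0,"dy":0,"dz":-0.03,"ax":0,"ay":0,"az":0,"jaw":-1},{"dx":0,"dy":0,"dz":-0.03,"ax":0,"ay":0,"az":0,"jaw":-1},{"dx":0,"dy":0,"dz":0,"ax":0,"ay":0,"az":0,"jaw":-1},{"dx":0,"dy":0,"dz":0,"ax":0,"ay":0,"az":0,"jaw":-1},{"dx":0,"dy":0,"dz":0,"ax":0,"ay":0,"az":0,"jaw":-1}]'
```

```text
time_s: 84.95
position: [0.4474, -0.051, 0.026]
eef_rot: [-3.141, 0.002, -0.021]
ft_force: [-6.1, -0.0, 13.0]
grip_width: 0.219
gripper_force: 63.3
```

```bash

python3 -m handwheel '[{"dx":0,"dy":0,"dz":0.02,"ax":0,"ay":0,"az":0,"jaw":0},{"dx":0,"dy":0,"dz":0,"ax":0,"ay":0,"az":0,"jaw":0},{"dx":0,"dy":0,"dz":0,"ax":0,"ay":0,"az":0,"jaw":0},{"dx":0,"dy":0,"dz":0.2,"ax":0,"ay":0,"az":0,"jaw":0},{"dx":0,"dy":0,"dz":0.5,"ax":0,"ay":0,"az":0,"jaw":0}]'
python3 -m handwheel '[{"dx":0,"dy":0,"dz":1,"ax":0,"ay":0,"az":0,"jaw":0},{"dx":0,"dy":0,"dz":1,"ax":0,"ay":0,"az":0,"jaw":0},{"dx":0,"dy":0,"dz":1,"ax":0,"ay":0,"az":0,"jaw":0},{"dx":0,"dy":0,"dz":1,"ax":0,"ay":0,"az":0,"jaw":0},{"dx":0,"dy":0,"dz":1,"ax":0,"ay":0,"az":0,"jaw":0}]' >/dev/null
python3 -m handwheel '[{"dx":0,"dy":0,"dz":1,"ax":0,"ay":0,"az":0,"jaw":0},{"dx":0,"dy":0,"dz":1,"ax":0,"ay":0,"az":0,"jaw":0},{"dx":0,"dy":0,"dz":1,"ax":0,"ay":0,"az":0,"jaw":0},{"dx":0,"dy":0.8,"dz":1,"ax":0,"ay":0,"az":0,"jaw":0},{"dx":0,"dy":1,"dz":1,"ax":0,"ay":0,"az":0,"jaw":0}]' >/dev/null
python3 -m handwheel '[{"dx":0.3,"dy":1,"dz":1,"ax":0,"ay":0,"az":0,"jaw":0},{"dx":0.3,"dy":1,"dz":0.5,"ax":0,"ay":0,"az":0,"jaw":0},{"dx":0,"dy":1,"dz":0,"ax":0,"ay":0,"az":0,"jaw":0},{"dx":0,"dy":0,"dz":0,"ax":0,"ay":0,"az":0,"jaw":0},{"dx":0,"dy":0,"dz":0,"ax":0,"ay":0,"az":0,"jaw":0}]'
cat > chk.py <<'E'
from h import *
p,d,c=grab('wrist'); save(p,'w15.png',None,1.5);P=cloud(c,d);st()
print('panels');zones(P,.1705,.180,.45,.65,.08,.35)
print('bar');zones(P,.233,.25,.49,.59,.02,.11)
print('handle');zones(P,.045,.07,.35,.5,-.16,0)
hsv=cv2.cvtColor(p,cv2.COLOR_RGB2HSV)
m=(hsv[...,2]>215)&(hsv[...,1]<40)&(P[...,0]>.47)&(P[...,0]<.62)&(P[...,1]>-.075)&(P[...,1]<-.022)
m=cv2.morphologyEx(m.astype(np.uint8),cv2.MORPH_OPEN,np.ones((3,3)));print('blade',rect(c,m,.005,200))
q=P[m>0];print('plane',np.linalg.lstsq(np.c_[q[:,:2]-q[:,:2].mean(0),np.ones(len(q))],q[:,2],rcond=None)[0].round(4))
E
python3 chk.py
```

```text
time_s: 85.45
position: [0.4472, -0.0508, 0.0469]
eef_rot: [3.141, -0.001, 0.019]
ft_force: [0.5, -0.0, 0.4]
grip_width: 0.503
gripper_force: 0.0
time_s: 86.95
position: [0.4656, 0.0932, 0.3921]
eef_rot: [3.141, 0.001, 0.021]
ft_force: [-0.1, -1.0, -1.1]
grip_width: 0.5
gripper_force: 0.0
t 87.0 pos [0.4657 0.0923 0.3921] rot [ 3.141e+00 -2.000e-03  2.100e-02] F [-0.6 -1.1 -0.2] g 0.5 0.0 q [-0.84  0.06  0.57  1.69 -0.03  1.39 -1.83]
panels
   [ 5.49742e+02  2.87870e+02  1.00229e+02  6.57760e+01 -4.30000e-02] z 0.1751
   [ 5.47294e+02  2.12137e+02  1.00256e+02  6.56990e+01 -4.00000e-02] z 0.1751
   [ 5.43852e+02  1.34848e+02  9.96620e+01  6.40910e+01 -3.70000e-02] z 0.1751
bar
   [541.906  65.228  51.141  13.918  -1.44 ] z 0.2427
handle
   [ 4.32693e+02 -4.97200e+01  9.32210e+01  2.02480e+01 -9.00000e-03] z 0.057
blade [(550.8, -51.5, 97.0, 31.1, -0.004)]
plane [-0.0004  0.0026  0.0072]
```

View pics/w15.png

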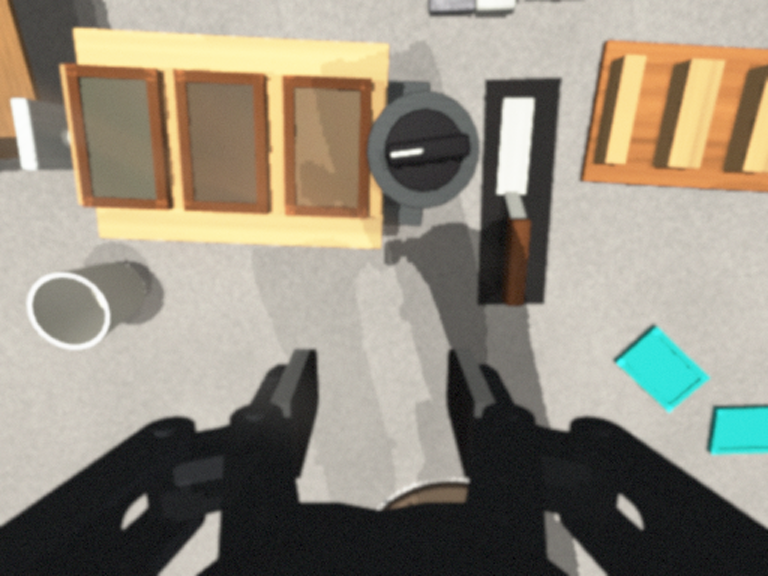

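The blade (515,145) lies flat and lengthwise on the pad at (551,−51) mm, where I found it. The three panels sit in their bays at (120,135), (225,140) and (330,145), the knob is home, and nothing else has moved. I'm handing in.

```bash
python3 -c "
from workcell import arm
print(arm.sign_off())"
```

```text
the job is handed in; nothing more can be done
None
```

The job is handed in at about 87 s: the board is level with ribs up and locked at the knob's stop, all three panels lie within about 1 mm of their bay centres, and the spatula, which was knocked off its pad after I first put it back, was returned flat and lengthwise.

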